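# Gauge the sealant test bars and sort out the short ones

## Task

Lever the lid of the wooden specimen case up with the spatula's blade in the front notch, open it, and lay the spatula down again in or beside the sample tray. Take each test bar to the steel plate and set the height gauge down squarely over its middle, straddling it, until it stands on both legs and shows the bar's height, taking the bars in the order in which they lie in the case, from left to right, as the log book lists them. Lay the full bars (25 mm) flat in the sample tray and the short ones (20 mm) flat back in the case, leave the gauge standing on the bare plate, and shut the case without slamming the lid.

Things in the scene. Friction and masses are not known exactly. Their poses are not given: they have to be found in the camera images.
- pry_notch (a point): Middle of the pry notch of the wooden specimen case (fixed; outside 108 mm front to back, 212 mm wide, 56 mm high with its 8 mm lid; walls 8 mm). The notch is a gap 60 mm wide and 13 mm high between the lid's underside and the front wall; this point lies on the front face, in the middle of the gap, 41.5 mm above the worktop. Axes: x from the front straight to the back of the case, y to its left, z up.
- case_floor (a point): Centre of the inner floor of the case, 8 mm above the worktop; inside it is 92 mm (x) by 196 mm (y), 40 mm deep. Same axes as the notch. The bars lie lengthwise along x at y = +58 (left), 0 (middle) and -58 mm (right); a place may be empty, there are 2 or 3 bars in all. The lid's hinge line runs along y, 54 mm behind this point (+x) and 40 mm above it.
- lid_edge (a point): Middle of the lower front edge of the case lid, 108 mm from its hinge line. The lid is a flat 8 mm board of 108 by 212 mm, flush with the case all round, no handle.
- case_lid (a joint): Lid hinge, rad: 0 shut, 1.57 upright, 1.85 fully open against its stop, leaning back. A stiff hinge: the lid stays where it is left and needs about 1.5 N at its front edge to move.
- plate_top (a point): Centre of the top face of the fixed steel datum plate, 130 (x) by 290 (y) by 8 mm.
- sample_tray_mid (a point): Centre of the underside of the shallow sample tray with the blue rim (fixed), 143 (x) by 263 (y) mm, 19 mm high, floor 2 mm thick.
- gauge_base (a point): Bridge height gauge: the point on its axis level with the underside of its two legs; z up when it stands. The legs (84 mm long in y, 14 mm thick in x, inner faces 58 mm apart, so that it straddles a bar lying along its y axis) carry a beam 40 mm above the base; on it stand a dial of 56 mm facing -x and a square grip. 540 g, 156 mm high, 86 mm over the legs.
- gauge_knob (a point): Middle of the gauge's square black grip, 32 by 32 mm (faces along the gauge's x and y), 119 to 155 mm above the base, this point at 137 mm.
- gauge_tip (a point): Centre of the underside of the gauge's sprung foot, the face that rests on the part.
- gauge_foot (a joint): Reading of the gauge, m: height of its sprung foot (a 20 mm disc on the axis) above the underside of the legs. 0 on the bare plate, the height of the part when the gauge stands over it; the spring pushes the foot down with 0.8 to 1.7 N. The dial needle makes one turn for 40 mm.
- spatula_mid (a point): Palette-knife spatula, 180 mm long: flat-sided dark wooden handle on the -x half (18 mm wide, 16 mm high), flat steel blade on the +x half (18 mm wide, 3 mm thick, lying 6 to 9 mm above the underside of the handle), round blade tip at +90 mm. This point is the middle of its length, 8 mm above its underside; z up as it lies.
- spatula_grip (a point): Middle of the spatula's wooden handle, 45 mm behind the middle; take it here across its 18 mm width. 60 g.
- density_cup: Steel density cup standing on the balance, 54 mm across, 114 mm high: not part of the job.
- brush: Small bench brush with a wooden handle, 127 mm long, lying beside the balance: not part of the job.
- bar_a1_mid (a point): Test bar of cured sealant that may lie in the left place of the case (one of bar_a1 and bar_a2 at most is there, the other is None), 80 (x) by 30 (y) mm, and either 25 mm (full) or 20 mm (short) high. This point is its centre, 10 mm above its underside. 80 g.
- bar_a2_mid (a point): Test bar of cured sealant that may lie in the left place of the case (one of bar_a1 and bar_a2 at most is there, the other is None), 80 (x) by 30 (y) mm, and either 25 mm (full) or 20 mm (short) high. This point is its centre, 10 mm above its underside. 80 g.
- bar_b1_mid (a point): Test bar of cured sealant that may lie in the middle place of the case (one of bar_b1 and bar_b2 at most is there, the other is None), 80 (x) by 30 (y) mm, and either 25 mm (full) or 20 mm (short) high. This point is its centre, 10 mm above its underside. 80 g.
- bar_b2_mid (a point): Test bar of cured sealant that may lie in the middle place of the case (one of bar_b1 and bar_b2 at most is there, the other is None), 80 (x) by 30 (y) mm, and either 25 mm (full) or 20 mm (short) high. This point is its centre, 10 mm above its underside. 80 g.
- bar_c1_mid (a point): Test bar of cured sealant that may lie in the right place of the case (one of bar_c1 and bar_c2 at most is there, the other is None), 80 (x) by 30 (y) mm, and either 25 mm (full) or 20 mm (short) high. This point is its centre, 10 mm above its underside. 80 g.
- bar_c2_mid (a point): Test bar of cured sealant that may lie in the right place of the case (one of bar_c1 and bar_c2 at most is there, the other is None), 80 (x) by 30 (y) mm, and either 25 mm (full) or 20 mm (short) high. This point is its centre, 10 mm above its underside. 80 g.

How it is judged (in metres and radians):
On the way, in this order (a step that is already met when the one before it is completed fails the run):
1. the lid is levered up with the spatula's blade (value of joint case_lid above 0.2 rad and contact force between spatula and case_lid above 0.2 N), for 0.1 s.
2. the left bar (bar_a1) lies flat on the plate and the gauge stands square over its middle on both legs, reading its height (horizontal distance between gauge_base and bar_a1_mid below 0.015 m and angle between the z axis of gauge_base and the z axis of bar_a1_mid, either way round below 0.05 rad and angle between bar_a1_mid's own z axis and vertical below 0.04 rad and z of gauge_base in the frame of bar_a1_mid between -0.012 and -0.008 m and z of gauge_tip in the frame of bar_a1_mid between 0.013 and 0.017 m and z of bar_a1_mid in the frame of plate_top between 0.008 and 0.012 m), for 0.4 s.
3. the left bar (bar_a2) lies flat on the plate and the gauge stands square over its middle on both legs, reading its height (horizontal distance between gauge_base and bar_a2_mid below 0.015 m and angle between the z axis of gauge_base and the z axis of bar_a2_mid, either way round below 0.05 rad and angle between bar_a2_mid's own z axis and vertical below 0.04 rad and z of gauge_base in the frame of bar_a2_mid between -0.012 and -0.008 m and z of gauge_tip in the frame of bar_a2_mid between 0.008 and 0.012 m and z of bar_a2_mid in the frame of plate_top between 0.008 and 0.012 m), for 0.4 s.
4. the middle bar (bar_b1) lies flat on the plate and the gauge stands square over its middle on both legs, reading its height (horizontal distance between gauge_base and bar_b1_mid below 0.015 m and angle between the z axis of gauge_base and the z axis of bar_b1_mid, either way round below 0.05 rad and angle between bar_b1_mid's own z axis and vertical below 0.04 rad and z of gauge_base in the frame of bar_b1_mid between -0.012 and -0.008 m and z of gauge_tip in the frame of bar_b1_mid between 0.013 and 0.017 m and z of bar_b1_mid in the frame of plate_top between 0.008 and 0.012 m), for 0.4 s.
5. the middle bar (bar_b2) lies flat on the plate and the gauge stands square over its middle on both legs, reading its height (horizontal distance between gauge_base and bar_b2_mid below 0.015 m and angle between the z axis of gauge_base and the z axis of bar_b2_mid, either way round below 0.05 rad and angle between bar_b2_mid's own z axis and vertical below 0.04 rad and z of gauge_base in the frame of bar_b2_mid between -0.012 and -0.008 m and z of gauge_tip in the frame of bar_b2_mid between 0.008 and 0.012 m and z of bar_b2_mid in the frame of plate_top between 0.008 and 0.012 m), for 0.4 s.
6. the right bar (bar_c1) lies flat on the plate and the gauge stands square over its middle on both legs, reading its height (horizontal distance between gauge_base and bar_c1_mid below 0.015 m and angle between the z axis of gauge_base and the z axis of bar_c1_mid, either way round below 0.05 rad and angle between bar_c1_mid's own z axis and vertical below 0.04 rad and z of gauge_base in the frame of bar_c1_mid between -0.012 and -0.008 m and z of gauge_tip in the frame of bar_c1_mid between 0.013 and 0.017 m and z of bar_c1_mid in the frame of plate_top between 0.008 and 0.012 m), for 0.4 s.
7. the right bar (bar_c2) lies flat on the plate and the gauge stands square over its middle on both legs, reading its height (horizontal distance between gauge_base and bar_c2_mid below 0.015 m and angle between the z axis of gauge_base and the z axis of bar_c2_mid, either way round below 0.05 rad and angle between bar_c2_mid's own z axis and vertical below 0.04 rad and z of gauge_base in the frame of bar_c2_mid between -0.012 and -0.008 m and z of gauge_tip in the frame of bar_c2_mid between 0.008 and 0.012 m and z of bar_c2_mid in the frame of plate_top between 0.008 and 0.012 m), for 0.4 s.
At the end, for the whole second after the job is handed in: The lid is shut (within 0.04 rad); every full bar lies flat inside the sample tray and every short bar flat inside the case; the gauge stands upright on the bare plate, reading under 2 mm; the spatula lies flat in or beside the tray, within 22 cm of its centre; all is at rest (value of joint case_lid below 0.04 rad and angle between gauge_base's own z axis and vertical below 0.04 rad and value of joint gauge_foot below 0.002 m and z of gauge_base in the frame of plate_top between -0.002 and 0.002 m and x of gauge_base in the frame of plate_top between -0.06 and 0.06 m and y of gauge_base in the frame of plate_top between -0.14 and 0.14 m and horizontal distance between spatula_mid and sample_tray_mid below 0.22 m and height (world z) of spatula_mid below 0.05 m and angle between spatula_mid's own z axis and vertical below 0.3 rad and linear speed of each of spatula, gauge, bar_a1, bar_a2, bar_b1, bar_b2, bar_c1, bar_c2 below 0.02 m/s and x of bar_a1_mid in the frame of sample_tray_mid between -0.05 and 0.05 m and y of bar_a1_mid in the frame of sample_tray_mid between -0.11 and 0.11 m and z of bar_a1_mid in the frame of sample_tray_mid between 0.005 and 0.025 m and angle between each of bar_a1_mid, bar_a2_mid, bar_b1_mid, bar_b2_mid, bar_c1_mid, bar_c2_mid's own z axis and vertical below 0.1 rad and x of bar_a2_mid in the frame of case_floor between -0.03 and 0.03 m and y of bar_a2_mid in the frame of case_floor between -0.09 and 0.09 m and z of bar_a2_mid in the frame of case_floor between 0.005 and 0.02 m and x of bar_b1_mid in the frame of sample_tray_mid between -0.05 and 0.05 m and y of bar_b1_mid in the frame of sample_tray_mid between -0.11 and 0.11 m and z of bar_b1_mid in the frame of sample_tray_mid between 0.005 and 0.025 m and x of bar_b2_mid in the frame of case_floor between -0.03 and 0.03 m and y of bar_b2_mid in the frame of case_floor between -0.09 and 0.09 m and z of bar_b2_mid in the frame of case_floor between 0.005 and 0.02 m and x of bar_c1_mid in the frame of sample_tray_mid between -0.05 and 0.05 m and y of bar_c1_mid in the frame of sample_tray_mid between -0.11 and 0.11 m and z of bar_c1_mid in the frame of sample_tray_mid between 0.005 and 0.025 m and x of bar_c2_mid in the frame of case_floor between -0.03 and 0.03 m and y of bar_c2_mid in the frame of case_floor between -0.09 and 0.09 m and z of bar_c2_mid in the frame of case_floor between 0.005 and 0.02 m); the robot touches nothing.
It fails at once if the lid slams shut (value of joint case_lid below 0.1 rad and velocity of joint case_lid below -2.5 rad/s).
It fails at once if the density cup or the bench brush is knocked aside (distance of any of density_cup, brush from where it was at the start of the episode above 0.03 m).
Of bar_a1, bar_a2 only 1 to 1 are there at a start; the rules pass over those that are not, and their reading is None.
Of bar_b1, bar_b2 only 1 to 1 are there at a start; the rules pass over those that are not, and their reading is None.
Of bar_c1, bar_c2 only 1 to 1 are there at a start; the rules pass over those that are not, and their reading is None.
Of bar_a1, bar_a2, bar_b1, bar_b2, bar_c1, bar_c2 only 5 to 5 are there at a start; the rules pass over those that are not, and their reading is None.
At some moment in a run one of gauge may be knocked a few centimetres aside while the robot is not near it.
It also fails if it takes over 210 s, if anything falls off the work surface, if the arm or the gripper's body presses on something with over 40 N, if the wrist force passes 120 N, or if a joint passes its speed limit or range.

## Robot

A 6-joint arm with a two-finger parallel gripper is mounted at the origin on a cart in front of the work surface, level with it; the furniture and walls round the work are solid. World frame = base frame: x ahead of the robot, y to its left, z up, the work surface at z = 0. Lengths are in mm, angles in rad, forces in N, time in s.
With the tool pointing down it reaches from about 400 to 925 mm from the base axis. Payload 12.5 kg.
Tool frame: the origin (TCP) lies on the centre line of the jaws, within the pads' length; the fingertips stand 14 mm ahead of it and the grasp point (between the pads) lies 5 mm behind it; z points along the fingers, y is the direction in which the jaws open and shut (so a half turn about z gives the same grasp; the last joint's range is limited). The gripper opens to 95 mm and grips with 3 to 60 N. Pads are 20 mm wide; open, the fingers measure 119 mm over their backs; the gripper's body (75 mm by 180 mm) begins 59 mm behind the grasp point.
Start: joints at [1.226, 0.491, 1.559, -0, 1.092, -0.106], TCP at [147.817, 607.285, 228.661] pointing down, gripper open.
Joint ranges: [-3.1, 3.1], [-0.84, 2.19], [0.05, 2.79], [-1.13, 4.28], [0.06, 2.93], [-2.69, 2.69]. Speed limits (rad/s): [2.22, 2.22, 2.79, 3.14, 3.14, 3.14].

## Interface

Orientations are given as [roll, pitch, yaw] about the fixed x, y, z axes, in that order (R = Rz(yaw) Ry(pitch) Rx(roll)).
In Python, from cell import * gives the robot as it stands.
- The arm moves only by the tool play_rows, never from a script. Its argument "moves" is a list of rows, each a list of 7 numbers: the shift along the tool's x, y, z in m, then the turn, a rotation vector about the tool's x, y, z in rad, then the opening in per cent of the stroke, from 0 (shut) to 100 (fully open). In form: [[tx, ty, tz, ax, ay, az, claw], ...]. A call has 1 to 8 rows; each row shifts and turns the pose as measured when the row begins, along the tool's axes as they then stand; what a row does not reach is not made up. A row lasts 1/10 s, in which the tool goes at most 50 mm and 8.59 degrees, less where a joint would pass 70% of its speed; a pose out of reach is approached as far as the arm can. A call is refused whole if a number of a shift passes 0.05 or a number of a turn 0.15, either way. A call with a gripper value outside its range is refused whole. The fingers move at their own pace and stop on an object; the grip force is fixed at half the most. Time passes only in rows, so rows that do not move let the fingers close. It gives the time, the measured TCP pose, the force and the opening at its end, in the units of the state.
- state(): the state, without advancing time (a new reading comes with each control period).
- read_camera(name): name is "scene" or "top" or "wrist"; returns a dict with "img" (384x512x3 uint8, red, green, blue), "fx", "fy", "cx", "cy" (pixels), "R" (3x3) and "t" (3): a world point X has camera coordinates R X + t. Camera axes: x right, y down, z forward; pixel columns grow to the right and rows downward; lengths in mm; the calibration is good to about 2 mm. A picture is of the moment at which its call begins. There is no depth.
- job_done(): hands the job in, once; it reports no verdict.
The state is a dict: "t": time; "joints": joint angles; "qvel": joint speeds; "tau": joint torques, N m; "eef_pos": TCP position; "tcp_rot": TCP orientation; "ft_force": force on the tool from outside, world axes, zero at the start; "moment": the same for the moment, N m; "opening": opening from 0.0 (shut) to 1.0 (fully open).
Only numpy, scipy, OpenCV 4.12 (cv2) and the standard library are available. Lean on these libraries where they do the work, as an engineer would, in place of code of your own. Each camera call takes 0.05 s, during which the arm holds its last target.

## Working session

There is one attempt and no reset: what is moved stays moved. The work goes in short steps, Python scripts to look and compute and a tool call to move; the robot and the scene stay as the last step left them, time stands still between calls to the robot, and variables do not carry over. Pictures are saved under pics/ and viewed, and the job is handed in when it is done.

Besides the shell and the picture viewer there is one more tool, called after "Emit:" by a JSON object that holds its "method" and its "body". play_rows: Moves the arm, as the interface text tells. Its arguments: {"type":"object","properties":{"moves":{"type":"array"}},"required":["moves"]}

```bash
ls; mkdir -p pics
python3 - <<'E'
from cell import *
import cv2
s=state();print(s)
for n in ["scene","top","wrist"]:
    c=read_camera(n);cv2.imwrite(f"pics/{n}0.png",cv2.cvtColor(c["img"],cv2.COLOR_RGB2BGR))
    print(n,c["fx"],c["fy"],c["cx"],c["cy"],c["R"],c["t"])
E
```

```text
pics
{'t': 0.0, 'joints': array([ 1.22641586e+00,  4.91573103e-01,  1.55943931e+00, -1.37581918e-05,
        1.09165077e+00, -1.05602407e-01]), 'qvel': array([-0.00068534,  0.00070404,  0.00085439, -0.00041743,  0.00131939,
       -0.00108541]), 'tau': array([ 1.23300939e-03, -6.12646580e+01, -2.58198649e+01,  6.93243043e-02,
        4.80304565e-02, -1.07250135e-04]), 'eef_pos': array([147.73306619, 607.0719687 , 228.05680278]), 'tcp_rot': array([-3.14052680e+00, -1.00706434e-04,  2.90282089e+00]), 'ft_force': array([-0.49271037,  0.54132229, -0.1665316 ]), 'moment': array([0.07837795, 0.01043   , 0.03050256]), 'opening': 0.9987681892413085}
scene 498.5663709127015 498.5663709127015 253.1612910393482 192.83364215777792 [[ 0.63301064 -0.77393989 -0.01773607]
 [-0.3442072  -0.26086027 -0.90192756]
 [ 0.69341108  0.57703463 -0.43152301]] [-375.2477374   277.56360987 1075.67488246]
top 395.18923228187526 395.18923228187526 257.2978340550372 193.82676368039503 [[ 0.0302253  -0.99953687 -0.00353275]
 [-0.97603194 -0.02875209 -0.21571965]
 [ 0.21551817  0.00996827 -0.97644895]] [ -77.96873861  576.03444944 1109.15698432]
wrist 271.74189726298 271.74189726298 255.0170383096549 189.54426242907252 [[ 0.23690211  0.97153211 -0.00165823]
 [ 0.94158725 -0.22917906  0.24675984]
 [ 0.23935507 -0.06001929 -0.96907525]] [-623.8493021   -27.66076711  391.23450736]
```

View pics/scene0.png

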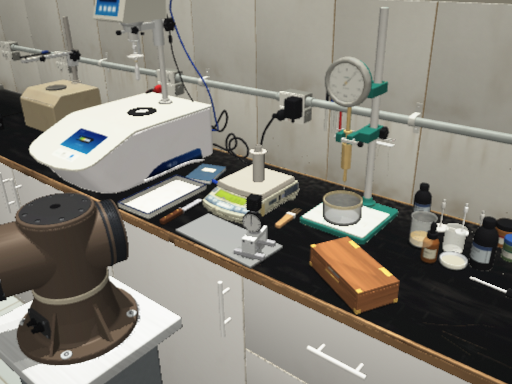

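View pics/top0.png

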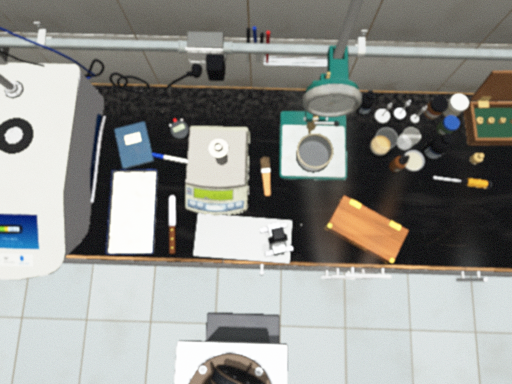

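View pics/wrist0.png

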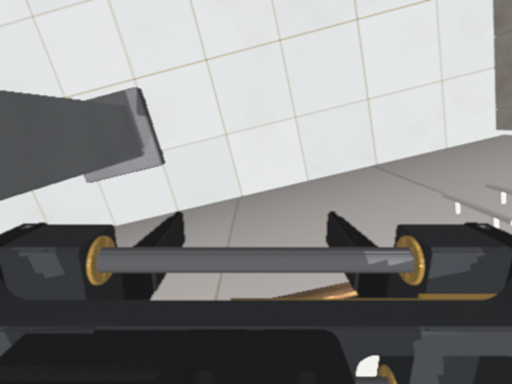

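```bash
cat > h.py <<'E'
from cell import *
import cv2, numpy as np
def cam(n,save=None,crop=None,k=1):
    c=read_camera(n)
    if save: 
        im=cv2.cvtColor(c["img"],cv2.COLOR_RGB2BGR)
        if crop: x0,y0,x1,y1=crop; im=im[y0:y1,x0:x1]
        im=cv2.resize(im,None,fx=k,fy=k,interpolation=cv2.INTER_CUBIC); cv2.imwrite("pics/"+save,im)
    return c
def proj(c,X):
    p=np.array(c["R"])@np.array(X,float)+np.array(c["t"]); return np.array([c["cx"]+c["fx"]*p[0]/p[2],c["cy"]+c["fy"]*p[1]/p[2]])
def ray(c,u,v):
    R=np.array(c["R"]);t=np.array(c["t"]);o=-R.T@t
    d=R.T@np.array([(u-c["cx"])/c["fx"],(v-c["cy"])/c["fy"],1]);return o,d
def onz(c,u,v,z):
    o,d=ray(c,u,v);return o+d*(z-o[2])/d[2]
E
python3 - <<'E'
from h import *
cam("top","t1.png",(300,170,440,280),5)
cam("top","t2.png",(90,170,310,280),3.5)
cam("scene","s1.png",(290,220,420,320),6)
cam("scene","s2.png",(110,150,310,270),4)
E
```

```text
(no output)
```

View pics/t1.png

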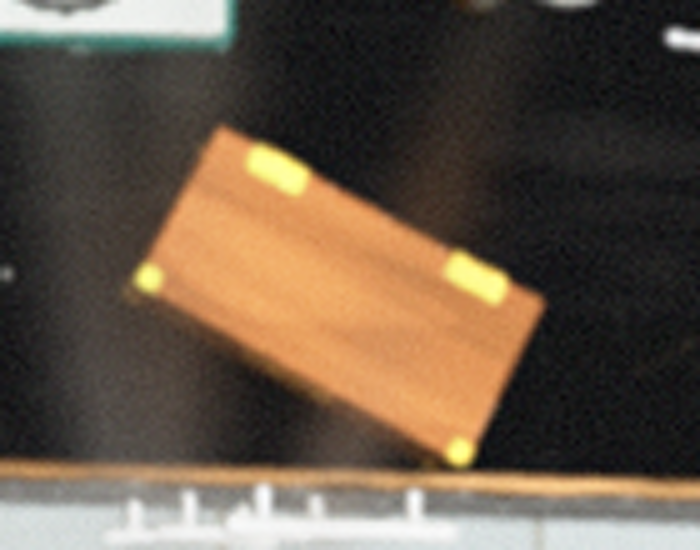

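View pics/t2.png

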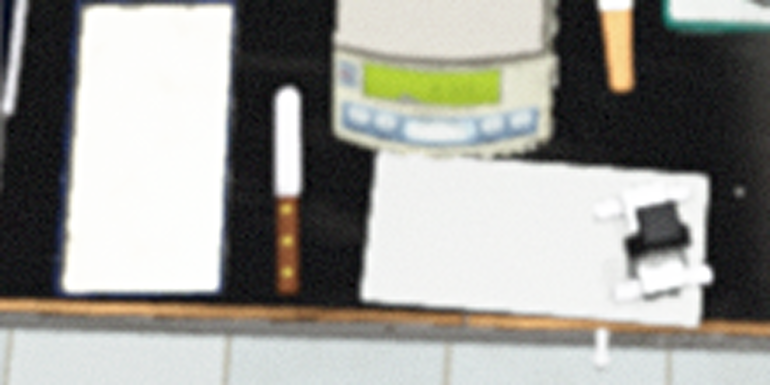

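View pics/s1.png

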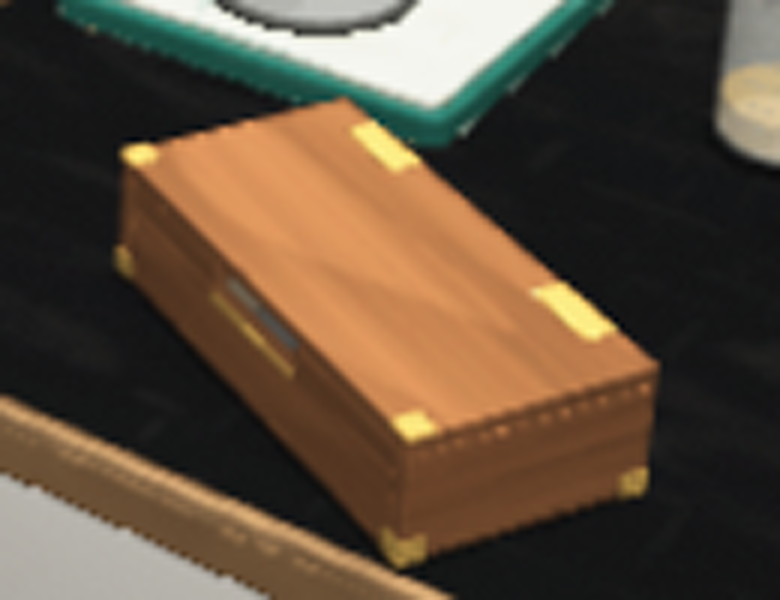

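View pics/s2.png

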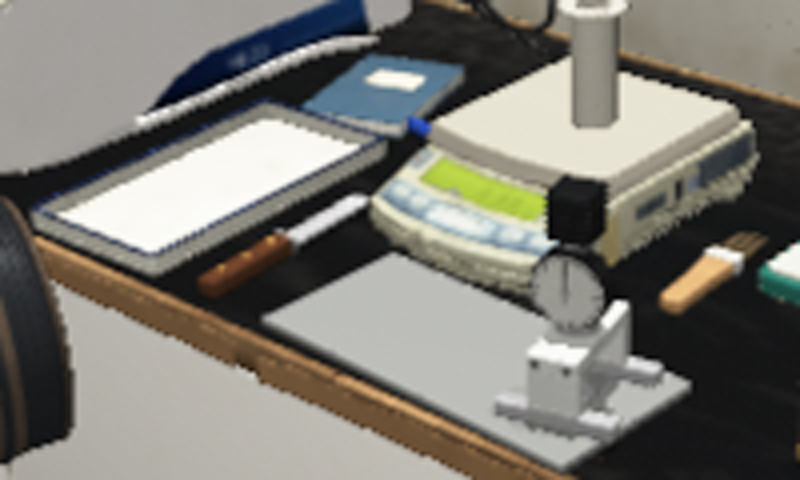

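```bash
cat > meas.py <<'E'
from h import *
c=cam("top");im=c["img"];hsv=cv2.cvtColor(im,cv2.COLOR_RGB2HSV)
# supersample for masks
def rect(mask,z,name,roi):
    m=np.zeros_like(mask);x0,y0,x1,y1=roi;m[y0:y1,x0:x1]=mask[y0:y1,x0:x1]
    cs,_=cv2.findContours(m.astype(np.uint8),cv2.RETR_EXTERNAL,cv2.CHAIN_APPROX_NONE)
    k=max(cs,key=cv2.contourArea).reshape(-1,2).astype(float)
    W=np.array([onz(c,u,v,z)[:2] for u,v in k],np.float32)
    r=cv2.minAreaRect(W);print(name,"c",np.round(r[0],1),"size",np.round(r[1],1),"ang",round(r[2],2),"area",len(k));return r
H,S,V=[hsv[...,i].astype(int) for i in range(3)]
rect((S>60)&(H<35)&(V>110),56,"lid",(320,185,425,270))
rect((V>170)&(S<60),8,"plate",(190,210,298,268))
rect((V>170)&(S<60),4,"trayfloor",(100,160,165,262))
rect((V<90),163,"knob",(258,222,292,255))
rect((V>150)&(S<60),8,"blade",(163,190,180,230))
rect((V>50)&(S>80)&(H<25),16,"handle",(163,222,180,256))
E
python3 meas.py
```

```text
lid c [ 474.7 -399.1] size [297.3 211.6] ang 87.69 area 411
plate c [462.5 -16.1] size [311.7 150.2] ang 87.02 area 310
trayfloor c [525.3 324.2] size [257.4 135.1] ang 2.14 area 243
knob c [ 445.1 -116.1] size [33.3 46.2] ang 15.68 area 51
blade c [531.7 201.1] size [94.4 18.6] ang 4.31 area 67
handle c [438.9 193.8] size [84.3 21.2] ang 4.31 area 63
```

```bash
cat > m2.py <<'E'
from h import *
def upmask(c,roi,fn,k=4,show=None):
    x0,y0,x1,y1=roi;im=cv2.resize(c["img"][y0:y1,x0:x1],None,fx=k,fy=k,interpolation=cv2.INTER_CUBIC)
    hsv=cv2.cvtColor(im,cv2.COLOR_RGB2HSV).astype(int);m=fn(hsv[...,0],hsv[...,1],hsv[...,2]).astype(np.uint8)
    m=cv2.morphologyEx(m,cv2.MORPH_OPEN,np.ones((k,k)))
    cs,_=cv2.findContours(m,cv2.RETR_EXTERNAL,cv2.CHAIN_APPROX_NONE)
    q=max(cs,key=cv2.contourArea).reshape(-1,2)
    if show:
        d=cv2.cvtColor(im,cv2.COLOR_RGB2BGR);cv2.polylines(d,[q.reshape(-1,1,2)],True,(0,0,255),1);cv2.imwrite("pics/"+show,d)
    return (q+.5)/k-.5+np.array([x0,y0])
def wrect(c,q,z):
    W=np.array([onz(c,u,v,z)[:2] for u,v in q],np.float32);r=cv2.minAreaRect(W);return r,cv2.boxPoints(r)
if __name__=="__main__":
    c=cam("top")
    for n,roi,f,z in [("lid",(322,185,420,261),lambda H,S,V:(S>60)&(H<40)&(V>140),56),
      ("plate",(188,208,300,263),lambda H,S,V:(V>165)&(S<40),8),
      ("tray",(100,160,168,262),lambda H,S,V:(V>170)&(S<60),2),
      ("knob",(255,220,295,256),lambda H,S,V:(V<100),163),
      ("blade",(163,190,182,228),lambda H,S,V:(V>120)&(S<60),8),
      ("handle",(163,222,182,253),lambda H,S,V:(V>60)&(S>80),16)]:
        q=upmask(c,roi,f,8,show="m_%s.png"%n);r,b=wrect(c,q,z);print(n,np.round(r[0],1),np.round(r[1],1),round(r[2],2),np.round(b,0).tolist())
E
python3 m2.py; cd pics; python3 -c "
import cv2,numpy as np
L=[cv2.imread('m_%s.png'%n) for n in ['lid','plate','knob','tray','blade','handle']]
W=sum(min(i.shape[1],500) for i in L);print([i.shape for i in L])
c=np.zeros((1200,1600,3),np.uint8);y=0
pos=[(0,0),(0,620),(1300,0),(900,0),(1300,400),(1450,400)]
for i,(x,y) in zip(L,pos):
  h=min(i.shape[0],1200-y);w=min(i.shape[1],1600-x);c[y:y+h,x:x+w]=i[:h,:w]
cv2.imwrite('mm.png',cv2.resize(c,(800,600),interpolation=cv2.INTER_AREA))"
```

```text
lid [ 486. -386.] [218.  117.3] 61.74 [[383.0, -454.0], [486.0, -510.0], [589.0, -318.0], [486.0, -262.0]]
plate [466.7  -8.9] [331.5 159.8] 87.29 [[379.0, -171.0], [539.0, -178.0], [554.0, 153.0], [395.0, 160.0]]
tray [525.1 324.9] [257.8 136.5] 2.17 [[394.0, 388.0], [399.0, 252.0], [657.0, 262.0], [651.0, 398.0]]
knob [ 444.6 -116.7] [36.3 48. ] 15.54 [[421.0, -98.0], [433.0, -145.0], [468.0, -135.0], [456.0, -89.0]]
blade [531.3 201.2] [98.7 23.9] 4.52 [[481.0, 209.0], [483.0, 185.0], [581.0, 193.0], [580.0, 217.0]]
handle [440.7 193.1] [79.6 20.1] 4.3 [[400.0, 200.0], [402.0, 180.0], [481.0, 186.0], [480.0, 206.0]]
[(608, 784, 3), (440, 896, 3), (288, 320, 3), (816, 544, 3), (304, 152, 3), (248, 152, 3)]
```

View pics/mm.png

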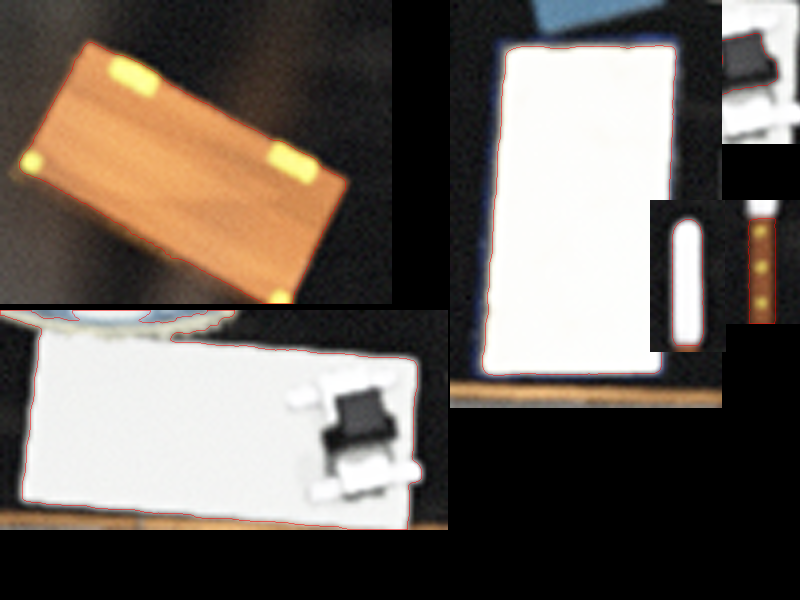

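Run:
```python
from h import *
from m2 import *
c=cam("top")
q=upmask(c,(322,185,420,261),lambda H,S,V:(S>60)&(H<40)&(V>140),8)
W=np.array([onz(c,u,v,56)[:2] for u,v in q])
yaw=np.radians(-28.2);X=np.array([np.cos(yaw),np.sin(yaw)]);Y=np.array([-X[1],X[0]])
cen=W.mean(0);lx=(W-cen)@X;ly=(W-cen)@Y
def fit(sel,nm):
    v=cv2.fitLine(W[sel].astype(np.float32),cv2.DIST_HUBER,0,.01,.01).ravel();a=np.degrees(np.arctan2(v[1],v[0]));print(nm,"ang",round(a,2),"pt",np.round(v[2:],1));return v
b=fit((lx>np.percentile(lx,99)-6)&(abs(ly)<85),"back")
f=fit((lx<lx.min()+14)&(abs(ly)<85),"front")
l=fit((ly>ly.max()-6)&(abs(lx)<35),"left")
r=fit((ly<ly.min()+6)&(abs(lx)<35),"right")
def inter(a,b):
    t=np.linalg.solve(np.array([a[:2],-b[:2]]).T,b[2:]-a[2:]);return a[2:]+t[0]*a[:2]
C=[inter(b,l),inter(b,r),inter(f,r),inter(f,l)];print(np.round(C,1),[round(np.linalg.norm(C[i]-C[i-1]),1) for i in range(4)],np.mean(C,0))
s=cam("scene")
print("scene bl,br,fr,fl",[np.round(onz(s,*p,56)[:2],1).tolist() for p in [(347.5,236.2),(399.5,280.8),(357,293.8),(310.3,245)]])
```

```text
back ang 61.58 pt [ 537.5 -408.5]
front ang 61.56 pt [ 439.5 -355.7]
left ang -28.22 pt [ 536.6 -291.3]
right ang -26.85 pt [ 434.4 -478.8]
[[ 586.5 -318.1]
 [ 485.5 -504.7]
 [ 386.1 -454.3]
 [ 488.4 -265.4]] [np.float32(111.3), np.float32(212.2), np.float32(111.5), np.float32(214.9)] [ 486.61243 -385.6216 ]
scene bl,br,fr,fl [[581.8, -320.7], [482.6, -506.3], [384.3, -455.7], [488.5, -269.4]]
```

```bash
cat > go.py <<'E'
# usage: go.py x y z yawdeg claw [n]   (tool-down target; yaw optional 'k')
import sys
from h import *
from scipy.spatial.transform import Rotation as Ro
s=state();p=s["eef_pos"];R=Ro.from_euler("xyz",s["tcp_rot"])
a=sys.argv
T=np.array([float(v) if v!='k' else p[i] for i,v in enumerate(a[1:4])])
if a[4]=='k': Rt=R
elif ',' in a[4]: Rt=Ro.from_euler("xyz",[float(v) for v in a[4].split(',')],degrees=True)
else: Rt=Ro.from_euler("xyz",[180,0,float(a[4])],degrees=True)
claw=float(a[5])
d=T-p;rv=(R.inv()*Rt).as_rotvec()
n=max(int(np.ceil(np.linalg.norm(d)/42)),int(np.ceil(np.linalg.norm(rv)/.14)),1)
if len(a)>6:n=int(a[6])
print("n",n,"d",np.round(d,1),"rv",np.round(rv,3))
cur=R
rows=[]
for i in range(n):
    sh=cur.inv().apply(d/n)/1000;rows.append([*np.round(sh,4),*np.round(rv/n,3),claw]);cur=cur*Ro.from_rotvec(rv/n)
for r in rows:print("["+",".join("%g"%v for v in r)+"],")
E
python3 go.py 443 193.3 120 184.5 60; tail -3 pics/../h.py >/dev/null
```

```text
n 13 d [ 295.2 -414.  -108.7] rv [ 0.    -0.    -0.317]
[-0.0296,-0.0256,0.0084,0,-0,-0.024,60],
[-0.029,-0.0263,0.0084,0,-0,-0.024,60],
[-0.0283,-0.027,0.0084,0,-0,-0.024,60],
[-0.0276,-0.0277,0.0084,0,-0,-0.024,60],
[-0.027,-0.0283,0.0084,0,-0,-0.024,60],
[-0.0263,-0.029,0.0084,0,-0,-0.024,60],
[-0.0255,-0.0296,0.0084,0,-0,-0.024,60],
[-0.0248,-0.0302,0.0084,0,-0,-0.024,60],
[-0.0241,-0.0308,0.0084,0,-0,-0.024,60],
[-0.0233,-0.0314,0.0084,0,-0,-0.024,60],
[-0.0225,-0.032,0.0084,0,-0,-0.024,60],
[-0.0218,-0.0325,0.0084,0,-0,-0.024,60],
[-0.021,-0.033,0.0084,0,-0,-0.024,60],
```

Emit:
{"method": "play_rows", "body": {"moves": [[-0.029,-0.027,0,0,0,-0.025,60],[-0.028,-0.027,0,0,0,-0.025,60],[-0.027,-0.028,0,0,0,-0.025,60],[-0.027,-0.028,0,0,0,-0.025,60],[-0.026,-0.029,0,0,0,-0.025,60],[-0.025,-0.03,0,0,0,-0.025,60],[-0.025,-0.03,0,0,0,-0.025,60],[-0.024,-0.03,0,0,0,-0.025,60]]}}

```text
t: 1.35
eef_pos: [326.1, 343.3, 228.3]
tcp_rot: [3.139, 0.001, 3.117]
ft_force: [1.2, 0.6, 0.8]
opening: 0.598
```

```bash
python3 go.py 443 193.3 110 184.5 45
```

```text
n 6 d [ 116.9 -150.  -118.3] rv [ 0.002  0.002 -0.103]
[-0.02,-0.0246,0.0197,0,0,-0.017,45],
[-0.0196,-0.0249,0.0197,0,0,-0.017,45],
[-0.0192,-0.0252,0.0197,0,0,-0.017,45],
[-0.0188,-0.0256,0.0197,0,0,-0.017,45],
[-0.0183,-0.0259,0.0197,0,0,-0.017,45],
[-0.0179,-0.0262,0.0197,0,0,-0.017,45],
```

Emit:
{"method": "play_rows", "body": {"moves": [[-0.02,-0.025,0.02,0,0,-0.017,45],[-0.02,-0.025,0.02,0,0,-0.017,45],[-0.019,-0.025,0.02,0,0,-0.017,45],[-0.019,-0.025,0.02,0,0,-0.017,45],[-0.018,-0.026,0.02,0,0,-0.017,45],[-0.018,-0.026,0.02,0,0,-0.017,45],[0,0,0,0,0,0,45]]}}

```text
t: 2.05
eef_pos: [451.2, 185.1, 106.3]
tcp_rot: [3.136, 0.009, -3.062]
ft_force: [0.4, -0.7, 0.1]
opening: 0.451
```

```bash
python3 - <<'E'
from h import *
cam("wrist","w1.png");cam("scene","s3.png",(110,130,310,270),4)
E
python3 go.py 443 193.3 15 184.5 45
```

```text
n 3 d [ -7.    6.2 -93. ] rv [0.006 0.01  0.001]
[0.0025,0.0021,0.031,0.002,0.003,0,45],
[0.0024,0.0021,0.031,0.002,0.003,0,45],
[0.0023,0.0022,0.031,0.002,0.003,0,45],
```

View pics/w1.png

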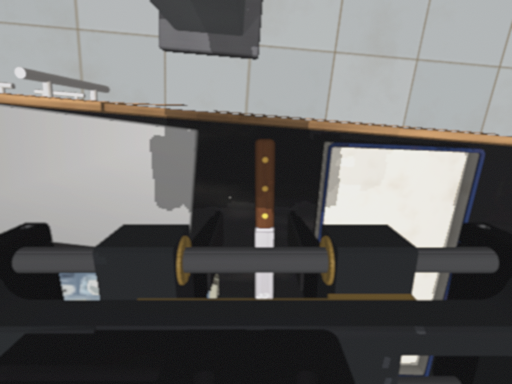

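View pics/s3.png

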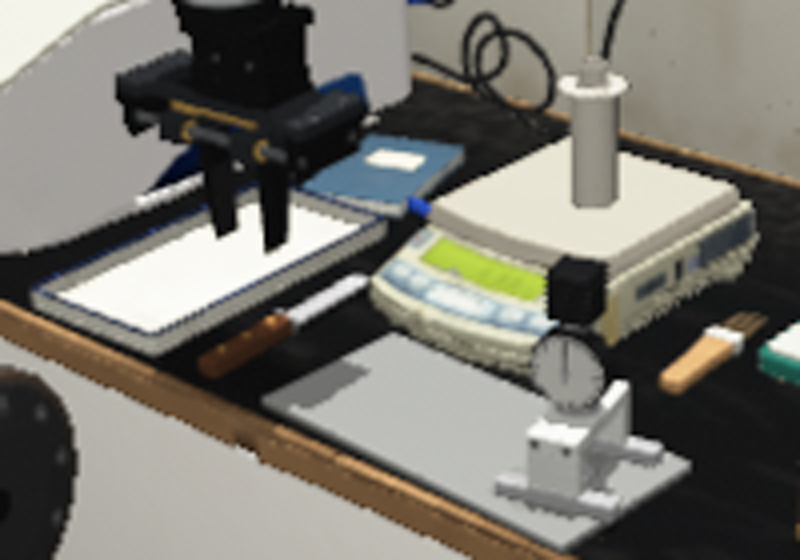

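```bash
python3 - <<'E'
from h import *
from m2 import *
c=cam("wrist")
q=upmask(c,(225,120,310,228),lambda H,S,V:(S>110)&(V>40)&((H<15)|(H>170)),4,show="mh.png")
q=q[q[:,1]>138]
r,b=wrect(c,q,14);print(r,b)
E
python3 go.py 443 193.3 15 184.5 45
```

```text
((440.6322326660156, 193.5072021484375), (85.6219482421875, 18.148969650268555), 4.718006610870361) [[397.2199  199.02966]
 [398.7127  180.9422 ]
 [484.04456 187.98474]
 [482.55176 206.0722 ]]
n 3 d [ -6.8   5.7 -93.5] rv [0.006 0.011 0.002]
[0.0025,0.0019,0.0312,0.002,0.004,0.001,45],
[0.0023,0.0019,0.0312,0.002,0.004,0.001,45],
[0.0022,0.002,0.0312,0.002,0.004,0.001,45],
```

View pics/mh.png

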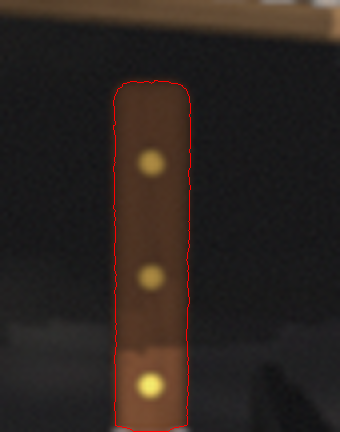

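Emit:
{"method": "play_rows", "body": {"moves": [[0.0025,0.002,0.031,0.002,0.004,0,45],[0.0025,0.002,0.031,0.002,0.004,0,45],[0.002,0.002,0.02,0.002,0.003,0,45],[0,0,0.007,0,0,0,45],[0,0,0,0,0,0,45]]}}

```text
t: 2.7
eef_pos: [443.0, 199.0, 21.9]
tcp_rot: [3.139, 0.01, -3.055]
ft_force: [-0.8, -0.8, -0.1]
opening: 0.451
```

```bash
python3 go.py 443 193.5 15 184.7 45
```

```text
n 1 d [-0.  -5.5 -6.9] rv [0.002 0.01  0.005]
[0.0005,-0.0055,0.0069,0.002,0.01,0.005,45],
```

Emit:
{"method": "play_rows", "body": {"moves": [[0.0005,-0.0055,0.005,0.002,0.01,0.005,45],[0,0,0.0015,0,0,0,45],[0,0,0,0,0,0,45]]}}

```text
t: 3.0
eef_pos: [443.9, 194.0, 17.6]
tcp_rot: [3.14, 0.003, -3.059]
ft_force: [0.2, 0.3, 0.6]
opening: 0.448
```

```bash
python3 go.py 443 193.5 15 184.7 45
```

```text
n 1 d [-0.9 -0.5 -2.6] rv [0.001 0.003 0.   ]
[0.001,-0.0004,0.0026,0.001,0.003,0,45],
```

Emit:
{"method": "play_rows", "body": {"moves": [[0.001,0,0.003,0.001,0.003,0,45],[0,0,0,0,0,0,0],[0,0,0,0,0,0,0],[0,0,0,0,0,0,0],[0,0,0,0,0,0,0],[0,0,0,0,0,0,0]]}}

```text
t: 3.6
eef_pos: [443.5, 193.8, 15.6]
tcp_rot: [3.141, 0.001, -3.06]
ft_force: [-0.3, -0.2, -0.3]
opening: 0.186
```

Run:
```python
from h import *
print(state())
```

```text
{'t': 3.6, 'joints': array([ 2.75314454e-01,  6.42454339e-01,  2.08099228e+00,  3.16629638e-04,
        4.16610068e-01, -1.37748824e+00]), 'qvel': array([-0.0008217 ,  0.00054633, -0.00141799,  0.00027864,  0.00114924,
       -0.00075363]), 'tau': array([ 1.14572208e-02, -5.47533560e+01, -9.53599691e+00, -5.01293209e-03,
        9.14871390e-02, -4.97539349e-04]), 'eef_pos': array([443.50971963, 193.79949852,  15.5514974 ]), 'tcp_rot': array([ 3.14117141e+00,  1.48264202e-03, -3.05987605e+00]), 'ft_force': array([-0.28021028, -0.21217239, -0.34076973]), 'moment': array([ 0.02307732, -0.00702147, -0.02881814]), 'opening': 0.1859983883630834}
```

```bash
python3 go.py 443.5 193.8 235 184.7 0;  python3 go.py 307 -290 235 151.6 0 | sed 's/,0.*//' | head -1
```

```text
n 6 d [ -0.    0.  219.4] rv [ 0.     0.001 -0.   ]
[-0.0001,0,-0.0366,0,0,-0,0],
[-0,0,-0.0366,0,0,-0,0],
[-0,0,-0.0366,0,0,-0,0],
[-0,0,-0.0366,0,0,-0,0],
[-0,0,-0.0366,0,0,-0,0],
[-0,0,-0.0366,0,0,-0,0],
n 14 d [-136.5 -483.8  219.4] rv [0.001 0.001 0.577]
```

Emit:
{"method": "play_rows", "body": {"moves": [[0,0,-0.037,0,0,0,0],[0,0,-0.037,0,0,0,0],[0,0,-0.037,0,0,0,0],[0,0,-0.037,0,0,0,0],[0,0,-0.037,0,0,0,0],[0,0,-0.037,0,0,0,0]]}}

```text
t: 4.2
eef_pos: [441.1, 193.0, 240.8]
tcp_rot: [-3.14, -0.01, -3.06]
ft_force: [1.4, 1.2, -0.1]
opening: 0.186
```

```bash
python3 go.py 307 -290 235 151.6 0
```

```text
n 12 d [-134.1 -483.    -5.8] rv [-0.005 -0.01   0.577]
[0.0144,-0.0392,0.0007,-0,-0.001,0.048,0],
[0.0125,-0.0399,0.0007,-0,-0.001,0.048,0],
[0.0106,-0.0404,0.0007,-0,-0.001,0.048,0],
[0.0086,-0.0409,0.0006,-0,-0.001,0.048,0],
[0.0067,-0.0412,0.0006,-0,-0.001,0.048,0],
[0.0047,-0.0415,0.0006,-0,-0.001,0.048,0],
[0.0027,-0.0417,0.0006,-0,-0.001,0.048,0],
[0.0007,-0.0418,0.0005,-0,-0.001,0.048,0],
[-0.0014,-0.0418,0.0005,-0,-0.001,0.048,0],
[-0.0034,-0.0416,0.0005,-0,-0.001,0.048,0],
[-0.0054,-0.0414,0.0005,-0,-0.001,0.048,0],
[-0.0073,-0.0411,0.0005,-0,-0.001,0.048,0],
```

Emit:
{"method": "play_rows", "body": {"moves": [[0.0145,-0.039,0,0,-0.001,0.048,0],[0.0125,-0.04,0,0,-0.001,0.048,0],[0.0105,-0.04,0,0,-0.001,0.048,0],[0.0085,-0.041,0,0,-0.001,0.048,0],[0.0065,-0.041,0,0,-0.001,0.048,0],[0.0045,-0.0415,0,0,-0.001,0.048,0],[0.0025,-0.0415,0,0,-0.001,0.048,0],[0.0005,-0.042,0,0,-0.001,0.048,0]]}}

```text
t: 5.0
eef_pos: [349.5, -134.6, 246.8]
tcp_rot: [3.14, 0.011, 2.834]
ft_force: [0.3, -0.2, -0.9]
opening: 0.19
```

Emit:
{"method": "play_rows", "body": {"moves": [[-0.0015,-0.042,0,0,0,0.048,0],[-0.0035,-0.0415,0,0,0,0.048,0],[-0.0055,-0.0415,0,0,0,0.048,0],[-0.0075,-0.04,0,0,0,0.048,0],[0,0,0,0,0,0,0]]}}

```text
t: 5.5
eef_pos: [299.4, -304.4, 247.0]
tcp_rot: [3.139, 0.012, 2.628]
ft_force: [-1.0, -0.6, -0.3]
opening: 0.188
```

```bash
python3 go.py 307 -290 120 151.6 0
```

```text
n 4 d [   7.6   14.4 -127. ] rv [ 0.003  0.012 -0.018]
[0.0005,0.004,0.0318,0.001,0.003,-0.005,0],
[0.0004,0.004,0.0318,0.001,0.003,-0.005,0],
[0.0003,0.004,0.0318,0.001,0.003,-0.005,0],
[0.0001,0.0041,0.0318,0.001,0.003,-0.005,0],
```

Emit:
{"method": "play_rows", "body": {"moves": [[0,0.004,0.032,0,0.003,-0.005,0],[0,0.004,0.032,0.001,0.003,-0.005,0],[0,0.004,0.032,0.001,0.003,-0.005,0],[0,0.003,0.026,0,0.003,-0.003,0],[0,0,0,0,0,0,0],[0,0,0,0,0,0,0]]}}

```text
t: 6.1
eef_pos: [307.6, -290.1, 122.4]
tcp_rot: [3.141, 0.001, 2.645]
ft_force: [1.1, -0.7, -0.9]
opening: 0.188
```

```bash
python3 - <<'E'
from h import *
c=cam("scene","s4.png",(200,180,420,340),3.5)
cam("top","t4.png",(270,170,430,290),5)
E
python3 go.py 307 -290 49.6 151.6 0
```

```text
n 2 d [ -0.7   0.5 -73.4] rv [-0.001  0.003 -0.001]
[0.0005,0.0001,0.0367,-0,0.001,-0.001,0],
[0.0005,0.0001,0.0367,-0,0.001,-0.001,0],
```

View pics/s4.png

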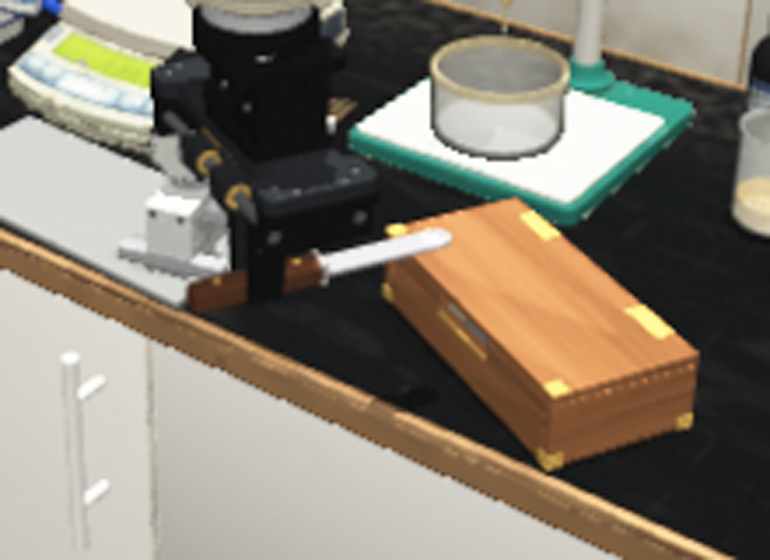

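View pics/t4.png

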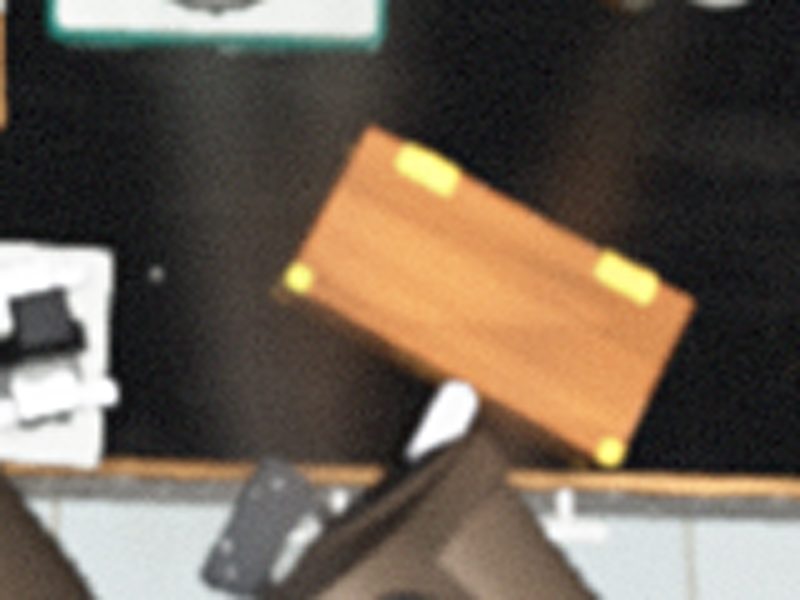

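Run:
```python
from h import *
c=cam("top");s=cam("scene")
print(onz(c,362.8,246.5,114.5), onz(s,200+449/3.5,180+237/3.5,114.5), proj(s,[425.5,-353.9,114.5]),(200+449/3.5,180+237/3.5))
print(proj(s,[438,-361.1,41.5]), (200+468/3.5,180+328/3.5))
```

```text
[ 427.06354936 -355.51492102  114.5       ] [ 422.39170313 -358.55043343  114.5       ] [327.23213064 246.45764854] (328.2857142857143, 247.71428571428572)
[331.308987   272.20187722] (333.7142857142857, 273.7142857142857)
```

Emit:
{"method": "play_rows", "body": {"moves": [[0.0005,0,0.036,0,0.001,0,0],[0.0005,0,0.034,0,0.001,0,0],[0,0,0,0,0,0,0],[0,0,0,0,0,0,0]]}}

```text
t: 6.7
eef_pos: [308.9, -293.3, 56.0]
tcp_rot: [-3.137, 0.011, 2.644]
ft_force: [-0.1, 0.1, -0.6]
opening: 0.184
```

```bash
python3 - <<'E'
from h import *
c=cam("scene","s5.png",(240,200,420,320),4.4)
E
python3 go.py 307 -290 49.6 151.6 0
```

```text
n 1 d [-1.9  3.4 -6.6] rv [-0.005  0.011 -0.002]
[0.0034,0.0021,0.0066,-0.005,0.011,-0.002,0],
```

View pics/s5.png

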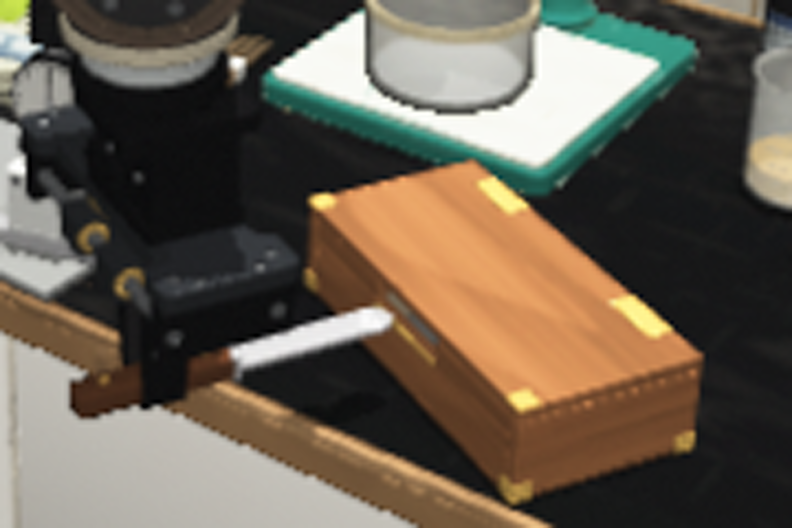

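Emit:
{"method": "play_rows", "body": {"moves": [[0.002,0.002,0.005,-0.005,0.011,0,0],[0,0,0.001,0,0,0,0],[0,0,0,0,0,0,0]]}}

```text
t: 7.05
eef_pos: [309.0, -291.6, 53.1]
tcp_rot: [-3.14, 0.004, 2.644]
ft_force: [-0.6, 0.0, -0.3]
opening: 0.186
```

```bash
python3 go.py 307 -290 49.6 151.6 0
```

```text
n 1 d [-2.   1.6 -3.5] rv [-0.002  0.004 -0.002]
[0.0026,0.0005,0.0034,-0.002,0.004,-0.002,0],
```

Emit:
{"method": "play_rows", "body": {"moves": [[0,0.0005,0.005,-0.002,0.004,0,0],[-0.008,0,0.001,0,0,0,0],[-0.008,0,0.0005,0,0,0,0],[-0.008,0,0.0005,0,0,0,0],[-0.008,0,0,0,0,0,0],[0,0,0,0,0,0,0]]}}

```text
t: 7.65
eef_pos: [340.8, -308.5, 46.2]
tcp_rot: [-3.141, 0.002, 2.644]
ft_force: [-1.1, -0.5, -1.3]
opening: 0.185
```

```bash
python3 - <<'E'
from h import *
c=cam("scene","s6.png",(240,200,420,320),4.4)
E
python3 go.py 338 -307 49.6 151.6 0
```

```text
n 1 d [-2.3  1.1  3.4] rv [-0.     0.001 -0.002]
[0.0025,-0.0001,-0.0034,-0,0.001,-0.002,0],
```

View pics/s6.png

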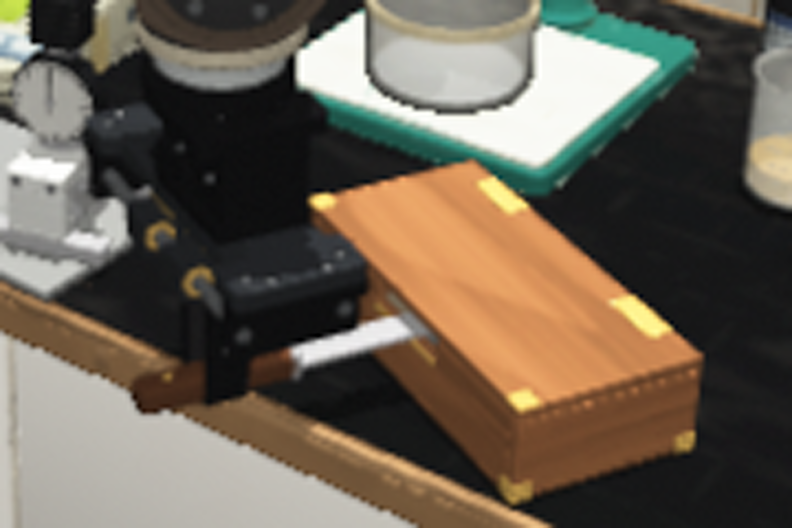

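Emit:
{"method": "play_rows", "body": {"moves": [[-0.008,0,-0.002,0,0,0,0],[-0.004,0,-0.005,0,0,0,0],[0,0,-0.006,0,0,0,0],[0,0,-0.006,0,0,0,0],[0,0,-0.006,0,0,0,0],[0,0,-0.006,0,0,0,0]]}}

```text
t: 8.3
eef_pos: [351.0, -313.5, 79.2]
tcp_rot: [3.141, -0.001, 2.644]
ft_force: [0.9, -0.6, -2.7]
opening: 0.188
```

Run:
```python
from h import *
c=cam("scene","s7.png",(240,200,420,320),4.4)
s=state();print(s["eef_pos"],s["ft_force"],s["moment"])
```

```text
[ 351.13023713 -313.61827502   79.98850008] [-1.05979645 -0.87135192 -1.87569652] [0.22197317 0.40617088 0.02791496]
```

View pics/s7.png

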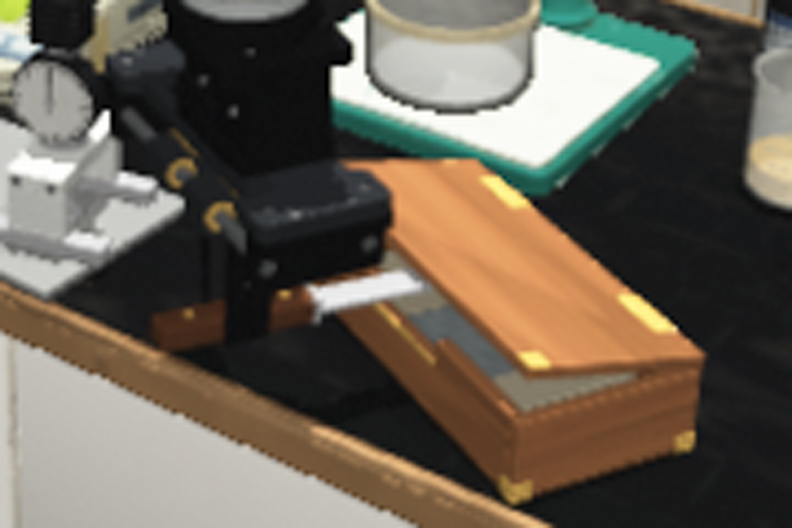

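Emit:
{"method": "play_rows", "body": {"moves": [[-0.004,0,-0.008,0,0,0,0],[-0.004,0,-0.008,0,0,0,0],[-0.005,0,-0.008,0,0,0,0],[-0.005,0,-0.008,0,0,0,0],[-0.005,0,-0.008,0,0,0,0],[-0.006,0,-0.004,0,0,0,0],[-0.006,0,-0.003,0,0,0,0],[0,0,0,0,0,0,0]]}}

```text
t: 9.15
eef_pos: [384.1, -331.2, 131.9]
tcp_rot: [3.141, -0.001, 2.644]
ft_force: [-0.5, 0.5, -0.2]
opening: 0.186
```

Run:
```python
from h import *
c=cam("scene","s8.png",(240,160,420,320),4)
s=state();print(s["eef_pos"],s["ft_force"],s["moment"])
p=s["eef_pos"];print("d",134-((438-p[0])*.8796+(-361.1-p[1])*-.4756))
```

```text
[ 383.83533865 -331.0364692   131.67489309] [-0.90826561 -0.1325934  -0.57762072] [-0.0140352   0.00118912 -0.03101267]
d 72.05854863033511
```

View pics/s8.png

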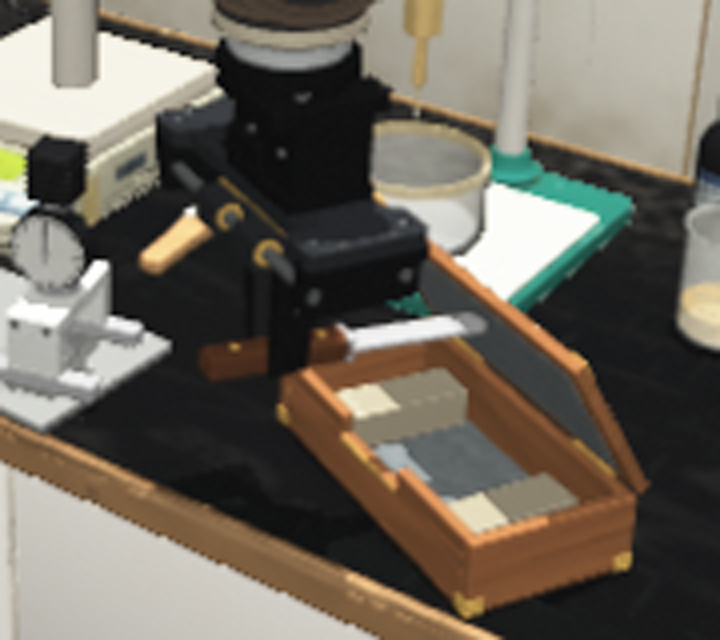

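Emit:
{"method": "play_rows", "body": {"moves": [[-0.007,0,0,0,0,0,0],[-0.007,0,0,0,0,0,0],[-0.007,0,0,0,0,0,0],[-0.007,0,0,0,0,0,0],[-0.007,0,0,0,0,0,0],[-0.007,0,0,0,0,0,0],[-0.006,0,0,0,0,0,0],[0,0,0,0,0,0,0]]}}

```text
t: 10.0
eef_pos: [429.6, -355.8, 130.4]
tcp_rot: [3.14, -0.003, 2.644]
ft_force: [-1.3, 0.2, -0.7]
opening: 0.186
```

Run:
```python
from h import *
c=cam("scene","s9.png",(240,160,420,320),4)
s=state();print(s["eef_pos"],s["ft_force"],s["moment"])
p=s["eef_pos"];print("d",134-((438-p[0])*.8796+(-361.1-p[1])*-.4756))
```

```text
[ 429.36625313 -355.58554944  130.38062837] [-0.06735352 -0.38828836 -1.12001383] [-0.04067664  0.00964556 -0.02201776]
d 123.78308356661954
```

View pics/s9.png

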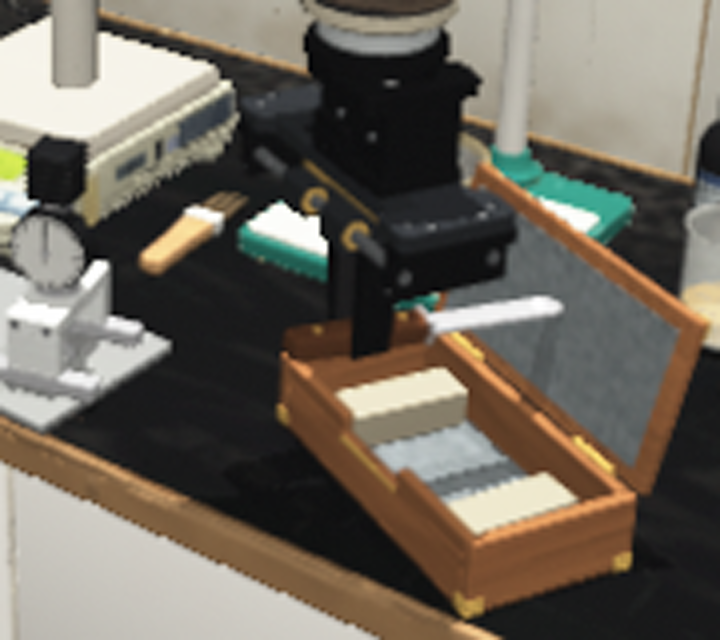

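Emit:
{"method": "play_rows", "body": {"moves": [[0.02,0,0,0,0,0,0],[0.03,0,-0.015,0,0,0,0],[0.03,0,-0.03,0,0,0,0],[0.02,0,-0.03,0,0,0,0],[0,0,-0.03,0,0,0,0]]}}

```text
t: 10.55
eef_pos: [338.2, -305.5, 235.0]
tcp_rot: [3.139, -0.007, 2.644]
ft_force: [1.5, -0.1, -0.4]
opening: 0.19
```

```bash
python3 go.py 443.5 193.8 240 184.7 0 15
```

```text
n 15 d [105.3 499.3   5. ] rv [ 0.005 -0.006 -0.579]
[0.0097,0.0326,-0.0002,0,-0,-0.039,0],
[0.0084,0.033,-0.0002,0,-0,-0.039,0],
[0.0072,0.0333,-0.0002,0,-0,-0.039,0],
[0.0059,0.0335,-0.0002,0,-0,-0.039,0],
[0.0046,0.0337,-0.0002,0,-0,-0.039,0],
[0.0033,0.0339,-0.0002,0,-0,-0.039,0],
[0.002,0.034,-0.0002,0,-0,-0.039,0],
[0.0006,0.034,-0.0003,0,-0,-0.039,0],
[-0.0007,0.034,-0.0003,0,-0,-0.039,0],
[-0.002,0.034,-0.0003,0,-0,-0.039,0],
[-0.0033,0.0339,-0.0003,0,-0,-0.039,0],
[-0.0046,0.0337,-0.0003,0,-0,-0.039,0],
[-0.0059,0.0335,-0.0003,0,-0,-0.039,0],
[-0.0072,0.0333,-0.0003,0,-0,-0.039,0],
[-0.0085,0.033,-0.0003,0,-0,-0.039,0],
```

Emit:
{"method": "play_rows", "body": {"moves": [[0.0095,0.0325,0,0,0,-0.039,0],[0.0085,0.033,0,0,0,-0.039,0],[0.007,0.0335,0,0,0,-0.039,0],[0.006,0.0335,0,0,0,-0.039,0],[0.0045,0.0335,0,0,0,-0.039,0],[0.0035,0.034,0,0,0,-0.039,0],[0.002,0.034,0,0,0,-0.039,0],[0.0005,0.034,0,0,0,-0.039,0]]}}

```text
t: 11.35
eef_pos: [395.6, -34.3, 241.5]
tcp_rot: [-3.138, 0.012, 2.959]
ft_force: [0.6, -0.3, -1.1]
opening: 0.189
```

Emit:
{"method": "play_rows", "body": {"moves": [[-0.0005,0.034,0,0,0,-0.039,0],[-0.002,0.034,0,0,0,-0.039,0],[-0.0035,0.034,0,0,0,-0.039,0],[-0.0045,0.0335,0,0,0,-0.039,0],[-0.006,0.0335,0,0,0,-0.039,0],[-0.007,0.0333,0,0,0,-0.039,0],[-0.0085,0.033,0,0,0,-0.039,0]]}}

```text
t: 12.05
eef_pos: [442.8, 210.0, 243.0]
tcp_rot: [-3.135, 0.02, -3.039]
ft_force: [-0.7, -1.2, -0.5]
opening: 0.185
```

```bash
python3 go.py 443.5 193.8 40 184.7 0
```

```text
n 5 d [   0.7  -16.2 -203. ] rv [-0.006  0.02   0.02 ]
[0.001,-0.003,0.0406,-0.001,0.004,0.004,0],
[0.0008,-0.003,0.0406,-0.001,0.004,0.004,0],
[0.0006,-0.0031,0.0406,-0.001,0.004,0.004,0],
[0.0005,-0.0031,0.0406,-0.001,0.004,0.004,0],
[0.0003,-0.0032,0.0406,-0.001,0.004,0.004,0],
```

Emit:
{"method": "play_rows", "body": {"moves": [[0.001,-0.003,0.04,-0.001,0.004,0.004,0],[0.001,-0.003,0.04,-0.001,0.004,0.004,0],[0.0005,-0.003,0.04,-0.001,0.004,0.004,0],[0.0005,-0.003,0.04,-0.001,0.004,0.004,0],[0,-0.003,0.035,-0.001,0.004,0.004,0],[0,0,0,0,0,0,0]]}}

```text
t: 12.65
eef_pos: [447.5, 199.9, 44.4]
tcp_rot: [3.139, 0.012, -3.053]
ft_force: [0.1, 0.3, 0.0]
opening: 0.191
```

```bash
python3 go.py 443.5 193.8 16 184.7 0
```

```text
n 1 d [ -4.   -6.1 -28.4] rv [0.003 0.012 0.007]
[0.0048,-0.0058,0.0283,0.003,0.012,0.007,0],
```

Emit:
{"method": "play_rows", "body": {"moves": [[0.003,-0.003,0.014,0.003,0.01,0.005,0],[0.002,-0.002,0.008,0,0.002,0.002,0],[0,0,0.003,0,0,0,0],[0,0,0,0,0,0,0]]}}

```text
t: 13.05
eef_pos: [445.0, 195.2, 22.6]
tcp_rot: [3.141, 0.005, -3.06]
ft_force: [-0.1, -0.0, -0.6]
opening: 0.183
```

```bash
python3 go.py 443.5 193.8 16 184.7 0
```

```text
n 1 d [-1.5 -1.4 -6.6] rv [ 0.001  0.005 -0.   ]
[0.0017,-0.0012,0.0066,0.001,0.005,-0,0],
```

Emit:
{"method": "play_rows", "body": {"moves": [[0.001,-0.001,0.005,0,0.004,0,0],[0,0,0.002,0,0,0,0],[0,0,0.001,0,0,0,0],[0,0,0,0,0,0,0]]}}

```text
t: 13.45
eef_pos: [444.8, 194.6, 17.6]
tcp_rot: [3.14, 0.005, -3.059]
ft_force: [-0.5, -0.4, 0.2]
opening: 0.184
```

```bash
python3 go.py 443.5 193.8 16 184.7 0
```

```text
n 1 d [-1.3 -0.8 -1.6] rv [0.002 0.005 0.001]
[0.0014,-0.0007,0.0016,0.002,0.005,0.001,0],
```

Emit:
{"method": "play_rows", "body": {"moves": [[0,0,0.002,0,0,0,0],[0,0,0,0,0,0,45],[0,0,0,0,0,0,45],[0,0,-0.02,0,0,0,45],[0,0,-0.045,0,0,0,45],[0,0,-0.045,0,0,0,50],[0,0,-0.045,0,0,0,50],[0,0,-0.045,0,0,0,50]]}}

```text
t: 14.25
eef_pos: [442.3, 193.8, 218.1]
tcp_rot: [-3.142, -0.004, -3.059]
ft_force: [0.8, 0.8, -0.6]
opening: 0.494
```

```bash
python3 - <<'E'
from h import *
c=cam("scene","s10.png",(110,130,310,270),4)
cam("top","t10.png",(300,150,440,280),5)
E
python3 go.py 470 -300 230 151.6 50 15
```

```text
n 15 d [  25.5 -494.5    8.4] rv [0.003 0.004 0.579]
[0.001,-0.033,-0.0006,0,0,0.039,50],
[-0.0002,-0.033,-0.0006,0,0,0.039,50],
[-0.0015,-0.033,-0.0006,0,0,0.039,50],
[-0.0028,-0.0329,-0.0006,0,0,0.039,50],
[-0.004,-0.0328,-0.0006,0,0,0.039,50],
[-0.0053,-0.0326,-0.0006,0,0,0.039,50],
[-0.0066,-0.0323,-0.0006,0,0,0.039,50],
[-0.0078,-0.0321,-0.0006,0,0,0.039,50],
[-0.009,-0.0317,-0.0006,0,0,0.039,50],
[-0.0103,-0.0314,-0.0006,0,0,0.039,50],
[-0.0115,-0.031,-0.0006,0,0,0.039,50],
[-0.0126,-0.0305,-0.0006,0,0,0.039,50],
[-0.0138,-0.03,-0.0006,0,0,0.039,50],
[-0.015,-0.0294,-0.0006,0,0,0.039,50],
[-0.0161,-0.0288,-0.0006,0,0,0.039,50],
```

View pics/s10.png

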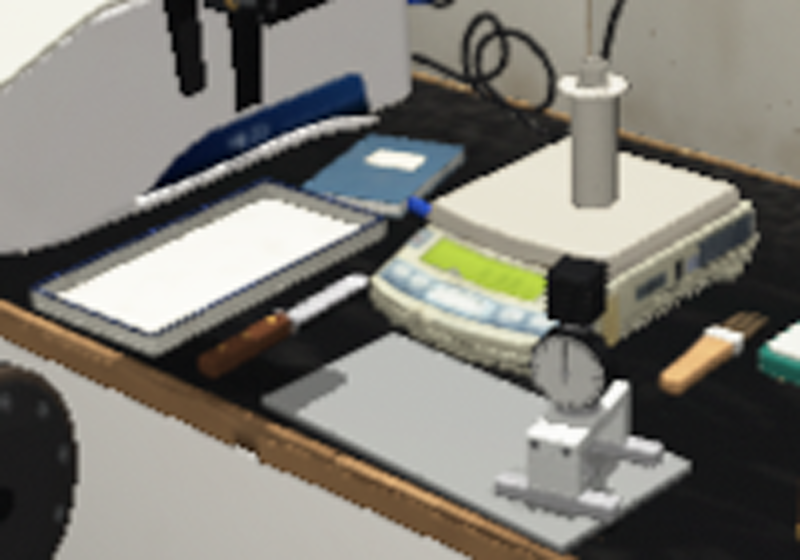

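View pics/t10.png

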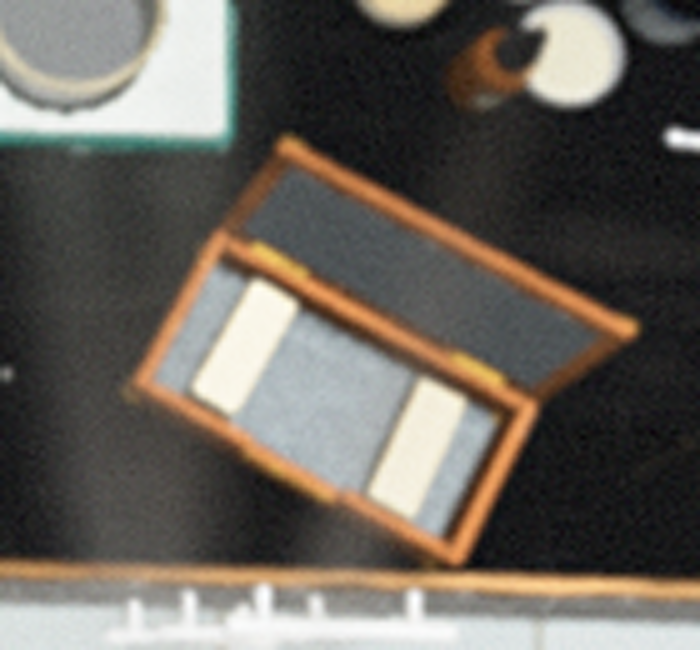

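Run:
```python
from h import *
from m2 import *
c=cam("top")
f=lambda H,S,V:(V>190)&(H>15)&(S<90)&(S>10)
f=lambda H,S,V:(V>200)
for n,roi in [("L",(337,203,361,236)),("R",(371,222,397,256))]:
  q=upmask(c,roi,f,8,show="mb%s.png"%n)
  for z in (28,33):
    r,b=wrect(c,q,z);print(n,z,r)
C=np.array([485.5,-386.8]);Y=np.array([.4756,.8796]);print(C+58*Y,C-58*Y)
```

```text
L 28 ((515.8521728515625, -338.3845520019531), (33.8591194152832, 80.97527313232422), 60.03891372680664)
L 33 ((515.0450439453125, -337.2566833496094), (33.71552658081055, 80.63191223144531), 60.03886795043945)
R 28 ((454.88348388671875, -435.4595947265625), (40.56306076049805, 89.30720520019531), 64.14615631103516)
R 33 ((454.3349609375, -433.9200439453125), (40.39104461669922, 88.92847442626953), 64.14613342285156)
[ 513.0848 -335.7832] [ 457.9152 -437.8168]
```

Emit:
{"method": "play_rows", "body": {"moves": [[0.001,-0.033,0,0,0,0.039,50],[0,-0.033,0,0,0,0.039,50],[-0.0015,-0.033,0,0,0,0.039,50],[-0.003,-0.033,0,0,0,0.039,50],[-0.004,-0.033,0,0,0,0.039,50],[-0.0055,-0.0325,0,0,0,0.039,50],[-0.0065,-0.0325,0,0,0,0.039,50],[-0.008,-0.032,0,0,0,0.039,50]]}}

```text
t: 15.2
eef_pos: [453.2, -76.3, 210.3]
tcp_rot: [3.141, -0.011, 2.907]
ft_force: [0.2, 0.3, -0.7]
opening: 0.501
```

Emit:
{"method": "play_rows", "body": {"moves": [[-0.009,-0.0315,0,0,0,0.039,50],[-0.0105,-0.0315,0,0,0,0.039,50],[-0.0115,-0.031,0,0,0,0.039,50],[-0.0125,-0.0305,0,0,0,0.039,50],[-0.014,-0.03,0,0,0,0.039,50],[-0.015,-0.0295,0,0,0,0.039,50],[-0.01,-0.02,0,0,0,0.03,50],[0,0,0,0,0,0,50]]}}

```text
t: 16.0
eef_pos: [456.2, -308.2, 197.4]
tcp_rot: [-3.14, -0.027, 2.626]
ft_force: [-0.1, -0.3, 0.2]
opening: 0.502
```

```bash
python3 - <<'E'
from h import *
cam("wrist","w11.png")
E
python3 go.py 513 -336 160 151.6 50
```

```text
n 2 d [ 57.  -29.1 -37.3] rv [-0.001 -0.028 -0.018]
[-0.0325,0.0013,0.0177,-0,-0.014,-0.009,50],
[-0.0322,0.001,0.0182,-0,-0.014,-0.009,50],
```

View pics/w11.png

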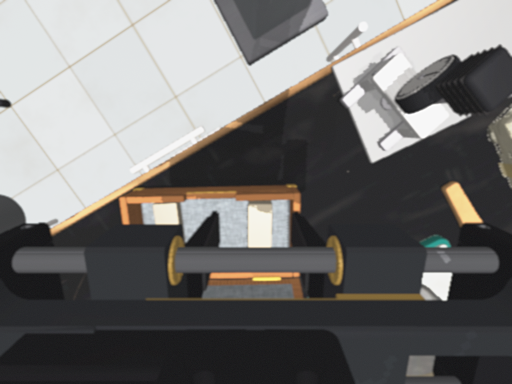

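Emit:
{"method": "play_rows", "body": {"moves": [[-0.032,0.001,0.018,0,-0.014,-0.009,50],[-0.032,0.001,0.018,0,-0.014,-0.009,50],[0,0,0.02,0,0,0,50],[0,0,0.02,0,0,0,50],[0,0,0,0,0,0,50],[0,0,0,0,0,0,50]]}}

```text
t: 16.65
eef_pos: [513.4, -329.7, 114.1]
tcp_rot: [3.14, -0.006, 2.654]
ft_force: [0.3, -0.2, 0.6]
opening: 0.501
```

```bash
python3 - <<'E'
from h import *
cam("wrist","w12.png")
E
python3 go.py 514 -336.5 26 151.6 50
```

```text
n 3 d [  0.6  -6.8 -88.2] rv [ 0.002 -0.006  0.008]
[-0.0014,-0.002,0.0294,0.001,-0.002,0.003,50],
[-0.0014,-0.0019,0.0294,0.001,-0.002,0.003,50],
[-0.0013,-0.0019,0.0294,0.001,-0.002,0.003,50],
```

View pics/w12.png

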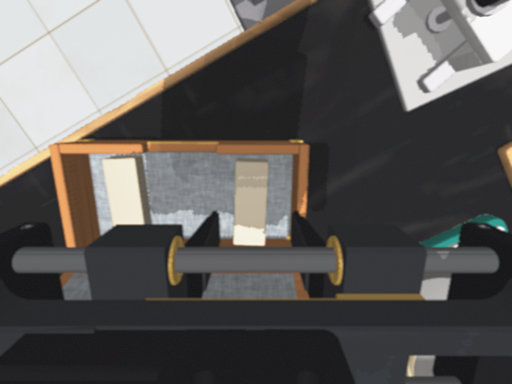

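Run:
```python
from h import *
c=cam("wrist")
X=np.array([.8796,-.4756]);Y=np.array([.4756,.8796]);C=np.array([485.5,-386.8])
for z in (28,33):
  for u,v in [(236,165),(268,163),(234,240),(265,242)]:
    w=onz(c,u,v,z)[:2]-C; print(z,np.round([w@X,w@Y],1))
for u,v in [(104,158),(135,156),(117,222),(148,222)]:
    w=onz(c,u,v,28)[:2]-C; print('R',np.round([w@X,w@Y],1))
for u,v in [(292,153),(91,153)]:
    w=onz(c,u,v,8)[:2]-C; print('floor',np.round([w@X,w@Y],1))
p=state()["eef_pos"][:2]-C;print("tcp",p@X,p@Y)
```

```text
28 [-33.3  45.6]
28 [-35.3  74.4]
28 [39.8 42.9]
28 [41.7 73. ]
33 [-34.1  45.9]
33 [-36.1  74.2]
33 [37.6 43.3]
33 [39.4 72.7]
R [-38.8 -72.7]
R [-40.8 -44.7]
R [ 22.1 -68.1]
R [ 21.9 -38.6]
floor [-42.3  98.4]
floor [-40.9 -95.7]
tcp -2.355870736179959 63.23669226169916
```

Emit:
{"method": "play_rows", "body": {"moves": [[-0.001,-0.002,0.025,0,-0.002,0.003,50],[0,-0.002,0.025,0,-0.002,0.003,50],[0,-0.001,0.018,0,-0.002,0.002,50],[0,0,0.008,0,0,0,50],[0,0,0.003,0,0,0,50],[0,0,0,0,0,0,50]]}}

```text
t: 17.35
eef_pos: [514.6, -336.0, 40.7]
tcp_rot: [-3.141, 0.013, 2.646]
ft_force: [-0.8, -0.5, 0.2]
opening: 0.499
```

```bash
python3 go.py 513.6 -335 26 151.6 50
```

```text
n 1 d [ -1.    1.  -14.7] rv [-0.001  0.013  0.   ]
[0.0015,0.0004,0.0147,-0.001,0.013,0,50],
```

Emit:
{"method": "play_rows", "body": {"moves": [[0.001,0.0005,0.01,0,0.011,0,50],[0,0,0.005,0,0,0,50],[0,0,0.003,0,0,0,50],[0,0,0,0,0,0,50]]}}

```text
t: 17.75
eef_pos: [514.9, -335.6, 23.5]
tcp_rot: [-3.14, 0.004, 2.646]
ft_force: [-0.3, -0.9, -0.1]
opening: 0.501
```

```bash
python3 go.py 513.6 -335 26 151.6 50
```

```text
n 1 d [-1.3  0.6  2.5] rv [-0.001  0.004  0.001]
[0.0015,-0.0001,-0.0025,-0.001,0.004,0.001,50],
```

Emit:
{"method": "play_rows", "body": {"moves": [[0.001,0,-0.003,0,0.004,0,50],[0,0,0,0,0,0,0],[0,0,0,0,0,0,0],[0,0,0,0,0,0,0],[0,0,0,0,0,0,0],[0,0,0,0,0,0,0]]}}

```text
t: 18.35
eef_pos: [514.1, -335.2, 27.3]
tcp_rot: [-3.14, 0.0, 2.646]
ft_force: [-0.8, -0.5, -0.5]
opening: 0.314
```

Emit:
{"method": "play_rows", "body": {"moves": [[0,0,-0.01,0,0,0,0],[0,0,-0.03,0,0,0,0],[0,0,-0.04,0,0,0,0],[0,0,-0.04,0,0,0,0],[0,0,-0.03,0,0,0,0],[0,0,0,0,0,0,0]]}}

```text
t: 18.95
eef_pos: [513.7, -334.6, 185.2]
tcp_rot: [-3.14, -0.001, 2.646]
ft_force: [0.1, 0.9, -0.8]
opening: 0.315
```

Run:
```python
from h import *
from m2 import *
cam("wrist","w13.png");cam("scene","s13.png",(200,130,420,290),3.6)
c=cam("top")
q=upmask(c,(255,220,295,256),lambda H,S,V:(V<75),8,show="mk.png");r,b=wrect(c,q,163);print(r,b)
q=upmask(c,(188,208,262,263),lambda H,S,V:(V>150)&(S<30),8,show="mp.png")
cam("top","t13.png",(180,200,310,270),6)
```

```text
((441.0093994140625, -152.68344116210938), (95.07022094726562, 21.332035064697266), 0.5710077881813049) [[ 393.37036 -142.49168]
 [ 393.58295 -163.82265]
 [ 488.64844 -162.8752 ]
 [ 488.43585 -141.54424]]
```

View pics/s13.png

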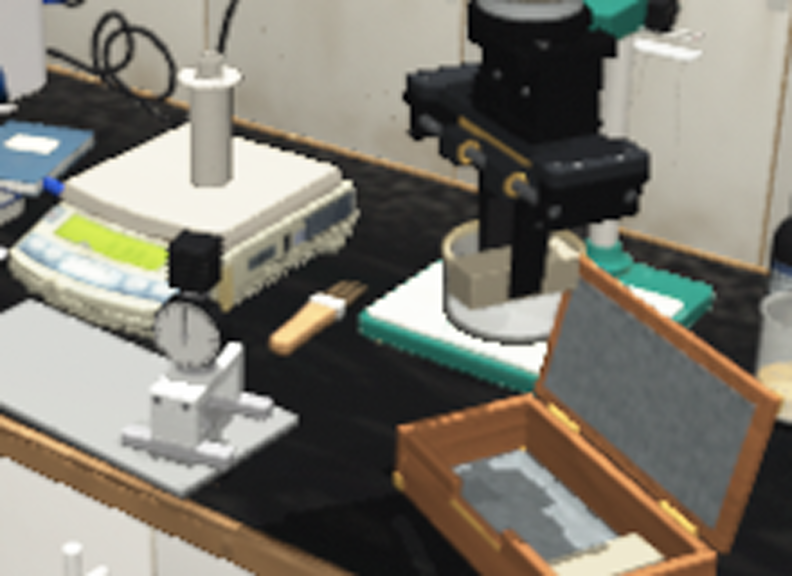

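View pics/t13.png

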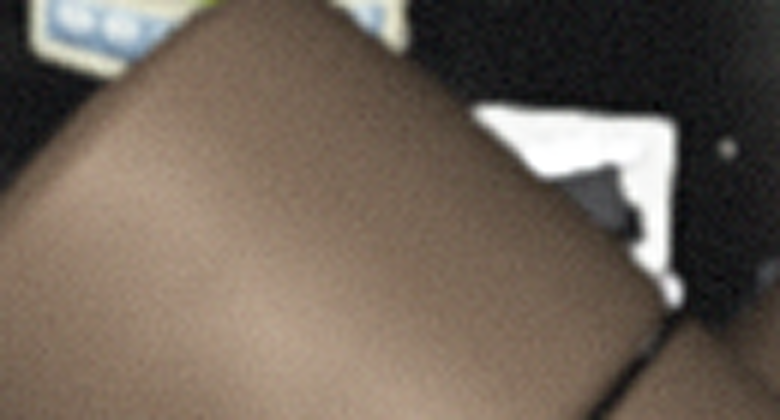

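View pics/mk.png

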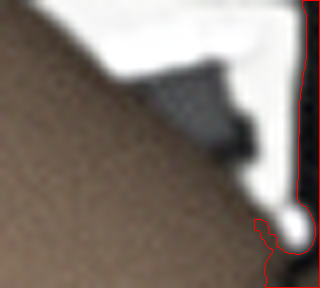

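Run:
```python
from h import *
c=cam("top")
P=np.array([onz(c,90+u/3.5,170+v/3.5,8)[:2] for u,v in [(375,153),(709,176),(698,325),(361,300)]]);print(P.round(1),P.mean(0),[np.linalg.norm(P[i]-P[i-1]) for i in range(4)])
# knob black top in first picture t2 : corners approx
K=np.array([onz(c,90+u/3.5,170+v/3.5,163)[:2] for u,v in [(637,207),(678,200),(689,240),(650,248)]]);print(K,K.mean(0))
for h in (60,100,163):print(h,onz(c,187,213,h)[:2])
```

```text
[[ 522.1  122.8]
 [ 510.5 -170.6]
 [ 381.7 -162.6]
 [ 394.1  126.8]] [452.10214164 -20.92275913] [np.float64(128.0677641920558), np.float64(293.6530682102337), np.float64(129.03823180947137), np.float64(289.6671627106586)]
[[ 461.21991339 -103.65419641]
 [ 467.47832945 -134.6247315 ]
 [ 437.40538513 -143.39212309]
 [ 430.50922994 -114.1272906 ]] [ 449.15321448 -123.9495854 ]
60 [514.85853381 144.32163115]
100 [508.25648365 136.76297929]
163 [497.85825465 124.85810261]
```

Run:
```python
from h import *
c=cam("top");s=cam("scene")
def tri(a,b):
    o1,d1=ray(c,*a);o2,d2=ray(s,*b)
    A=np.array([d1,-d2]).T;t=np.linalg.lstsq(A,o2-o1,rcond=None)[0];return (o1+d1*t[0]),(o2+d2*t[1])
print(tri((219,148),(258.3,151.7)))
# balance front-right corner pan: scene pan front corner ; top
print("pan front right", tri((248,187),(200+232/3.6,130+232/3.6)))
print("pan front left", tri((187.5,185),(200+62/3.6,130+190/3.6)))
```

```text
(array([680.16009949,  47.49639618, 171.7092016 ]), array([680.14039227,  47.51814015, 171.70497008]))
pan front right (array([592.90048574, -33.20986534,  84.53363103]), array([598.35458238, -39.2617574 ,  85.62127456]))
pan front left (array([596.6735781 , 146.30640245,  72.13333966]), array([597.27832542, 145.70423929,  72.16175965]))
```

```bash
python3 go.py 450 60 240 90 0 13
```

```text
n 13 d [-62.3 393.6  61. ] rv [-0.005 -0.01   1.075]
[0.0187,0.0244,-0.0045,-0,-0.001,0.083,0],
[0.0206,0.0227,-0.0045,-0,-0.001,0.083,0],
[0.0224,0.021,-0.0045,-0,-0.001,0.083,0],
[0.0241,0.019,-0.0045,-0,-0.001,0.083,0],
[0.0255,0.017,-0.0045,-0,-0.001,0.083,0],
[0.0269,0.0148,-0.0045,-0,-0.001,0.083,0],
[0.028,0.0126,-0.0045,-0,-0.001,0.083,0],
[0.0289,0.0102,-0.0046,-0,-0.001,0.083,0],
[0.0297,0.0078,-0.0046,-0,-0.001,0.083,0],
[0.0302,0.0053,-0.0046,-0,-0.001,0.083,0],
[0.0305,0.0028,-0.0046,-0,-0.001,0.083,0],
[0.0307,0.0003,-0.0046,-0,-0.001,0.083,0],
[0.0306,-0.0023,-0.0047,-0,-0.001,0.083,0],
```

Emit:
{"method": "play_rows", "body": {"moves": [[0,0,-0.035,0,0,0,0],[0.0185,0.0245,-0.03,0,0,0.083,0],[0.0205,0.0225,-0.006,0,0,0.083,0],[0.0225,0.021,-0.001,0,0,0.083,0],[0.024,0.019,0,0,0,0.083,0],[0.0255,0.017,0,0,0,0.083,0],[0.027,0.015,0,0,0,0.083,0],[0.028,0.0125,0,0,0,0.083,0]]}}

```text
t: 20.1
eef_pos: [479.3, -117.2, 248.5]
tcp_rot: [-3.13, -0.02, 2.038]
ft_force: [0.6, 1.0, -1.4]
opening: 0.314
```

```bash
python3 go.py 450 60 240 90 0 6
```

```text
n 6 d [-29.3 177.2  -8.5] rv [-0.016 -0.017  0.468]
[0.0285,0.009,0.0019,-0.003,-0.003,0.078,0],
[0.0291,0.0067,0.0018,-0.003,-0.003,0.078,0],
[0.0296,0.0044,0.0018,-0.003,-0.003,0.078,0],
[0.0298,0.0021,0.0017,-0.003,-0.003,0.078,0],
[0.0299,-0.0002,0.0016,-0.003,-0.003,0.078,0],
[0.0298,-0.0026,0.0015,-0.003,-0.003,0.078,0],
```

Emit:
{"method": "play_rows", "body": {"moves": [[0.0285,0.009,0.002,-0.003,-0.003,0.078,0],[0.029,0.0065,0.002,-0.003,-0.003,0.078,0],[0.0295,0.0045,0.002,-0.003,-0.003,0.078,0],[0.03,0.002,0.002,-0.003,-0.003,0.078,0],[0.028,0,0.002,-0.003,-0.003,0.07,0],[0.02,-0.002,0.02,-0.003,-0.003,0.05,0],[0,0,0,0,0,0,0]]}}

```text
t: 20.8
eef_pos: [449.2, 57.7, 215.5]
tcp_rot: [-3.137, -0.001, 1.588]
ft_force: [-0.4, -0.9, -0.6]
opening: 0.315
```

```bash
python3 go.py 450 60 50 90 0 5
```

```text
n 5 d [   0.8    2.3 -165.5] rv [-0.005 -0.001  0.017]
[0.0004,0.0003,0.0331,-0.001,-0,0.003,0],
[0.0004,0.0003,0.0331,-0.001,-0,0.003,0],
[0.0005,0.0003,0.0331,-0.001,-0,0.003,0],
[0.0005,0.0002,0.0331,-0.001,-0,0.003,0],
[0.0005,0.0002,0.0331,-0.001,-0,0.003,0],
```

Emit:
{"method": "play_rows", "body": {"moves": [[0.0005,0,0.033,-0.001,0,0.003,0],[0.0005,0,0.033,-0.001,0,0.003,0],[0.0005,0,0.033,-0.001,0,0.003,0],[0.0005,0,0.033,-0.001,0,0.003,0],[0.0005,0,0.025,-0.001,0,0.003,0],[0,0,0.006,0,0,0,0],[0,0,0,0,0,0,0]]}}

```text
t: 21.5
eef_pos: [452.7, 56.7, 48.3]
tcp_rot: [3.14, -0.0, 1.581]
ft_force: [-0.2, 1.0, -0.7]
opening: 0.314
```

```bash
python3 go.py 450 60 29 90 0
```

```text
n 1 d [ -2.7   3.3 -19.3] rv [ 0.002 -0.     0.011]
[0.0033,-0.0027,0.0193,0.002,-0,0.011,0],
```

Emit:
{"method": "play_rows", "body": {"moves": [[0.001,-0.001,0.01,0.001,0,0.008,0],[0,0,0.006,0,0,0,0],[0,0,0.003,0,0,0,0],[0,0,0,0,0,0,0]]}}

```text
t: 21.9
eef_pos: [453.6, 57.1, 30.6]
tcp_rot: [3.136, 0.0, 1.573]
ft_force: [0.2, -0.4, -0.5]
opening: 0.315
```

```bash
python3 go.py 450 60 28 90 0;python3 -c "
from cell import *
print(state()['ft_force'])"
```

```text
n 1 d [-3.6  2.9 -2.6] rv [0.006 0.    0.003]
[0.0029,-0.0036,0.0026,0.006,0,0.003,0],
[ 0.23994285 -0.39423883 -0.5178516 ]
```

Emit:
{"method": "play_rows", "body": {"moves": [[0,0,0.003,0.005,0,0,0],[0,0,0.001,0,0,0,0],[0,0,0,0,0,0,0]]}}

```text
t: 22.2
eef_pos: [454.0, 57.2, 27.3]
tcp_rot: [3.14, 0.0, 1.574]
ft_force: [0.8, -1.0, -1.2]
opening: 0.314
```

Emit:
{"method": "play_rows", "body": {"moves": [[0,0,0,0,0,0,50],[0,0,0,0,0,0,50],[0,0,-0.01,0,0,0,50],[0,0,-0.03,0,0,0,60],[0,0,-0.045,0,0,0,60],[0,0,-0.045,0,0,0,60],[0,0,-0.045,0,0,0,60],[0,0,-0.03,0,0,0,60]]}}

```text
t: 23.0
eef_pos: [451.6, 57.3, 240.1]
tcp_rot: [-3.136, -0.0, 1.574]
ft_force: [1.4, -0.1, -0.4]
opening: 0.6
```

```bash
python3 - <<'E'
from h import *
cam("wrist","w15.png");cam("scene","s15.png",(150,130,330,270),4.2);cam("top","t15.png",(180,190,310,270),6)
E
python3 go.py 449 -124 240 105 60
```

```text
n 5 d [  -3.  -181.3    1.4] rv [-0.004 -0.    -0.259]
[-0.0363,-0.0007,-0.0003,-0.001,-0,-0.052,60],
[-0.0362,-0.0026,-0.0003,-0.001,-0,-0.052,60],
[-0.036,-0.0045,-0.0003,-0.001,-0,-0.052,60],
[-0.0357,-0.0063,-0.0003,-0.001,-0,-0.052,60],
[-0.0353,-0.0081,-0.0003,-0.001,-0,-0.052,60],
```

View pics/w15.png

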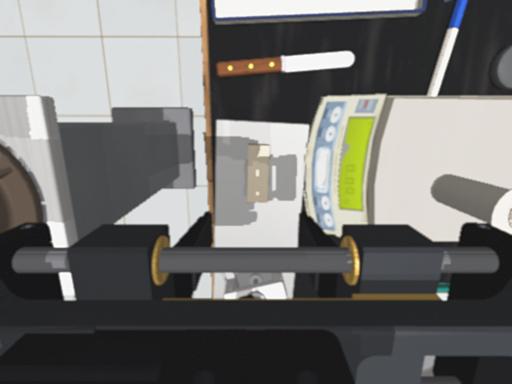

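View pics/s15.png

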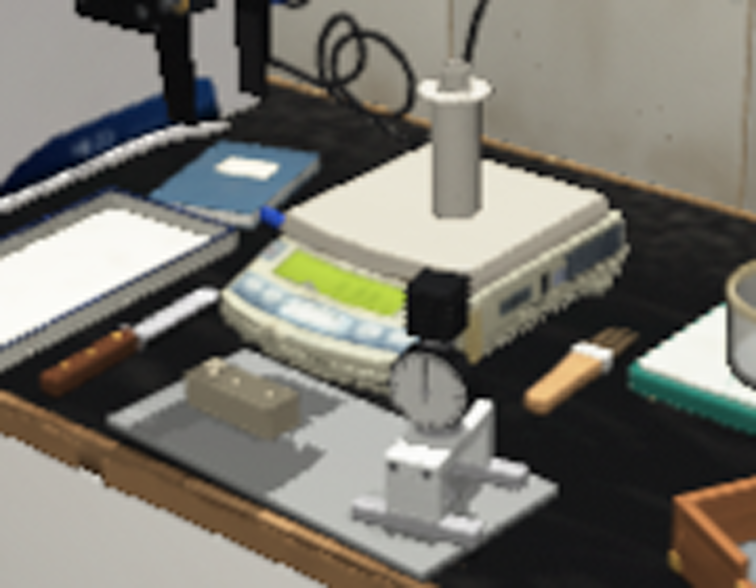

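View pics/t15.png

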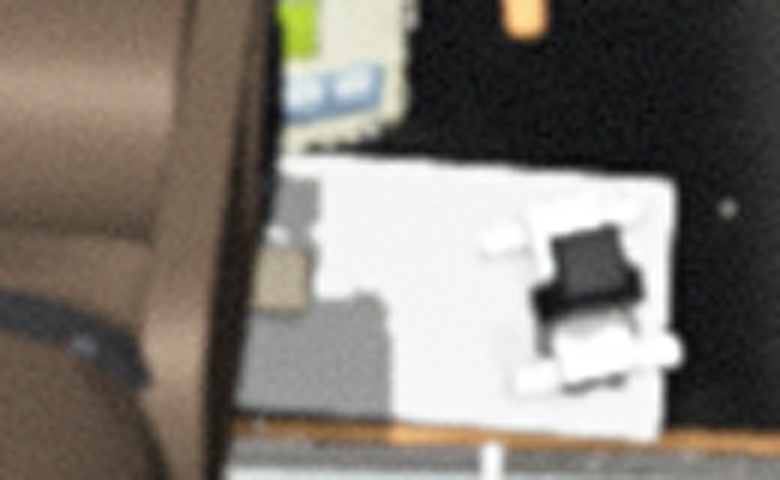

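Run:
```python
from h import *
c=cam("top")
g=lambda u,v,z:onz(c,180+u/6,190+v/6,z)[:2]
K=np.array([g(u,v,163) for u,v in [(553,240),(615,227),(629,279),(565,290)]]);print(K.round(1),K.mean(0))
L=np.array([g(u,v,16) for u,v in [(482,240),(640,210),(682,350),(517,382)]]);print(L.round(1),L.mean(0))
for a,b in [(0,1),(3,2)]:
  d=L[a]-L[b];print(np.linalg.norm(d),np.degrees(np.arctan2(-d[0],d[1])))
# bar on plate
w=cam("wrist")
for z in (28,33):
  B=np.array([onz(w,u,v,z)[:2] for u,v in [(247,144),(269,144),(270,202),(247,202)]]);print(z,B.round(1),B.mean(0))
```

```text
[[ 459.  -104.1]
 [ 465.5 -131.4]
 [ 442.7 -138. ]
 [ 437.  -109.9]] [ 451.05948204 -120.8655547 ]
[[ 476.7  -72.8]
 [ 494.3 -152.2]
 [ 424.6 -174.2]
 [ 406.3  -92.3]] [ 450.44089596 -122.87661357]
81.31847553481285 12.495183873193124
83.91464531795319 12.588665520894603
28 [[438.6  95.2]
 [467.9  95.3]
 [470.6  14.6]
 [438.2  14.4]] [453.83701596  54.84484925]
33 [[438.8  95.6]
 [467.7  95.7]
 [470.3  16.1]
 [438.4  15.9]] [453.81210887  55.82015031]
```

Emit:
{"method": "play_rows", "body": {"moves": [[-0.036,-0.001,0,-0.001,0,-0.044,60],[-0.036,-0.002,0,-0.001,0,-0.044,60],[-0.036,-0.004,0,-0.001,0,-0.044,60],[-0.036,-0.006,0,-0.001,0,-0.044,60],[-0.03,-0.007,0,-0.001,0,-0.042,60],[0,0,0,0,0,0,60]]}}

```text
t: 23.85
eef_pos: [443.8, -122.9, 227.9]
tcp_rot: [-3.124, -0.01, 1.805]
ft_force: [0.1, 0.7, -0.2]
opening: 0.596
```

```bash
python3 - <<'E'
from h import *
cam("wrist","w16.png")
E
python3 go.py 450.7 -122 180 102.5 60
```

```text
n 2 d [  7.1  -0.4 -47.7] rv [-0.018 -0.01   0.015]
[-0.0013,0.0038,0.0238,-0.009,-0.005,0.007,60],
[-0.0011,0.0036,0.0238,-0.009,-0.005,0.007,60],
```

View pics/w16.png

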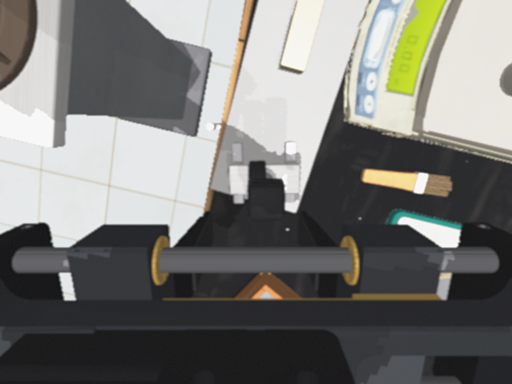

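Run:
```python
from h import *
cam("wrist","w17.png",(200,130,330,240),6)
```

```text
(no output)
```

View pics/w17.png

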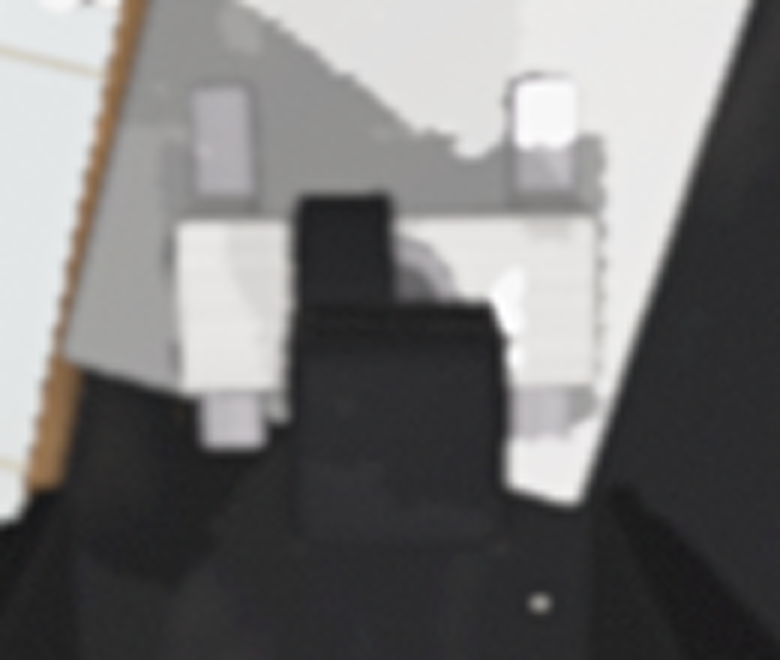

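```bash
python3 - <<'E'
from h import *
w=cam("wrist")
K=np.array([onz(w,200+u/6,130+v/6,163)[:2] for u,v in [(296,333),(500,333),(500,543),(294,543)]]);print(K.round(1),K.mean(0),[np.linalg.norm(K[i]-K[i-1]).round(1) for i in range(4)])
d=K[1]-K[0];print(np.degrees(np.arctan2(d[1],d[0])))
E
python3 go.py 450.7 -122 180 102.5 60
```

```text
[[ 433.6 -106.2]
 [ 461.3  -99.5]
 [ 469.2 -129.5]
 [ 440.4 -136.6]] [ 451.12721622 -117.93873087] [np.float64(31.2), np.float64(28.5), np.float64(31.1), np.float64(29.7)]
13.593785075708384
n 2 d [  6.8  -2.  -48.4] rv [-0.017 -0.01   0.016]
[-0.002,0.0035,0.0241,-0.008,-0.005,0.008,60],
[-0.0019,0.0033,0.0242,-0.008,-0.005,0.008,60],
```

Emit:
{"method": "play_rows", "body": {"moves": [[0,0.003,0.024,-0.008,-0.005,0.004,60],[0,0.003,0.024,-0.008,-0.004,0.004,60],[0,0,0.018,0,0,0,60],[0,0,0.006,0,0,0,60],[0,0,0,0,0,0,60]]}}

```text
t: 24.5
eef_pos: [449.1, -112.9, 153.4]
tcp_rot: [-3.14, -0.002, 1.801]
ft_force: [0.8, 0.6, 0.7]
opening: 0.6
```

```bash
python3 go.py 451 -120 145 103 60
```

```text
n 1 d [ 1.9 -7.1 -8.4] rv [-0.001 -0.002  0.003]
[-0.0074,0.0002,0.0084,-0.001,-0.002,0.003,60],
```

Emit:
{"method": "play_rows", "body": {"moves": [[-0.006,0,0.006,-0.001,-0.002,0.002,60],[-0.001,0,0.002,0,0,0,60],[0,0,0,0,0,0,60]]}}

```text
t: 24.8
eef_pos: [451.6, -119.6, 146.3]
tcp_rot: [3.14, 0.001, 1.8]
ft_force: [-0.5, 0.2, -0.1]
opening: 0.6
```

```bash
python3 - <<'E'
from h import *
cam("scene","s18.png",(200,150,300,270),5)
E
python3 go.py 451 -120 145 103 60
```

```text
n 1 d [-0.7 -0.4 -1.4] rv [0.001 0.002 0.002]
[-0.0002,-0.0007,0.0014,0.001,0.002,0.002,60],
```

View pics/s18.png

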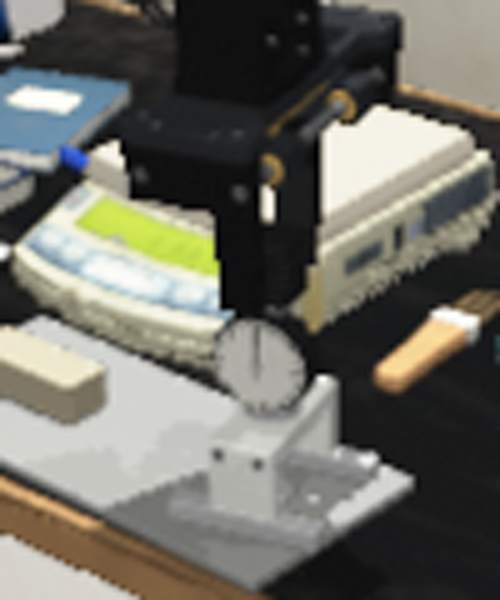

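Emit:
{"method": "play_rows", "body": {"moves": [[0,0,0.001,0,0,0,0],[0,0,0,0,0,0,0],[0,0,0,0,0,0,0],[0,0,0,0,0,0,0],[0,0,0,0,0,0,0]]}}

```text
t: 25.35
eef_pos: [451.8, -119.8, 146.1]
tcp_rot: [3.139, 0.002, 1.8]
ft_force: [0.4, 1.1, -2.1]
opening: 0.337
```

Emit:
{"method": "play_rows", "body": {"moves": [[0,0,-0.01,0,0,0,0],[0,0,-0.02,0,0,0,0],[0,0,-0.02,0,0,0,0],[0,0,-0.02,0,0,0,0],[0,0,0,0,0,0,0]]}}

```text
t: 25.85
eef_pos: [450.0, -119.0, 218.8]
tcp_rot: [-3.139, -0.001, 1.8]
ft_force: [0.1, 0.3, -6.2]
opening: 0.337
```

```bash
python3 - <<'E'
from h import *
cam("scene","s19.png",(180,130,310,270),5)
E
python3 go.py 454 56 215 90 0 6
```

```text
n 6 d [  4.6 174.8  -2.5] rv [-0.004 -0.002  0.229]
[0.0282,0.0073,0.0004,-0.001,-0,0.038,0],
[0.0285,0.0063,0.0004,-0.001,-0,0.038,0],
[0.0287,0.0052,0.0004,-0.001,-0,0.038,0],
[0.0289,0.0041,0.0004,-0.001,-0,0.038,0],
[0.029,0.003,0.0004,-0.001,-0,0.038,0],
[0.0291,0.0019,0.0004,-0.001,-0,0.038,0],
```

View pics/s19.png

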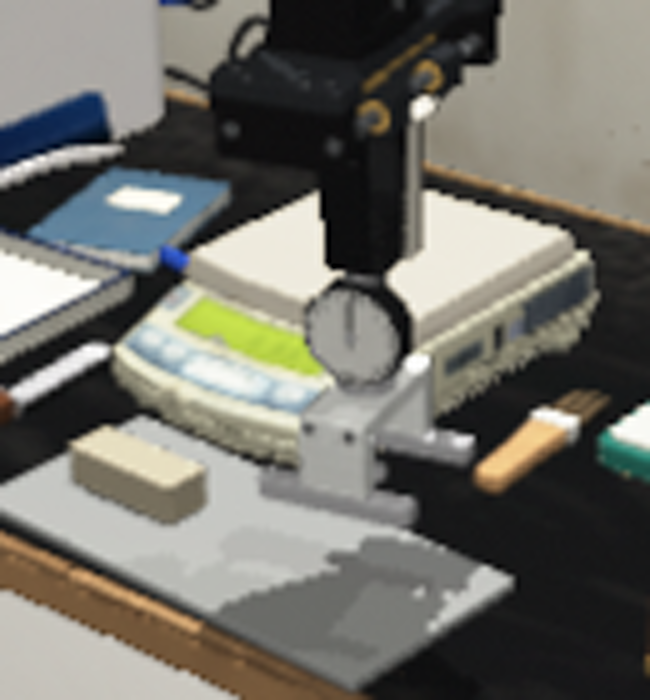

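Emit:
{"method": "play_rows", "body": {"moves": [[0.028,0.007,0,-0.001,0,0.038,0],[0.0285,0.0065,0,-0.001,0,0.038,0],[0.0285,0.005,0,-0.001,0,0.038,0],[0.029,0.004,0,-0.001,0,0.038,0],[0.029,0.003,0,-0.001,0,0.038,0],[0.02,0.001,0,0,0,0.035,0],[0,0,0,0,0,0,0],[0,0,0,0,0,0,0]]}}

```text
t: 26.7
eef_pos: [449.5, 52.6, 209.4]
tcp_rot: [-3.129, -0.003, 1.564]
ft_force: [-1.1, -0.3, -5.8]
opening: 0.335
```

```bash
python3 go.py 454 56 165 90 0
```

```text
n 2 d [  4.5   3.4 -44.4] rv [-0.012 -0.003 -0.007]
[0.0017,0.0025,0.0222,-0.006,-0.002,-0.004,0],
[0.0017,0.0024,0.0222,-0.006,-0.002,-0.004,0],
```

Emit:
{"method": "play_rows", "body": {"moves": [[0.002,0.003,0.005,-0.008,-0.002,-0.003,0],[0.001,0.001,0.005,-0.004,-0.001,-0.002,0],[0,0,0.01,0,0,0,0],[0,0,0,0,0,0,0],[0,0,0,0,0,0,0]]}}

```text
t: 27.2
eef_pos: [453.2, 53.6, 185.9]
tcp_rot: [-3.139, 0.0, 1.567]
ft_force: [-0.3, -0.2, -5.6]
opening: 0.333
```

```bash
python3 - <<'E'
from h import *
cam("scene","s20.png",(150,130,280,270),5)
E
python3 go.py 454 56 147 90 0
```

```text
n 1 d [  0.9   2.4 -38.9] rv [-0.002  0.    -0.003]
[0.0024,0.001,0.0389,-0.002,0,-0.003,0],
```

View pics/s20.png

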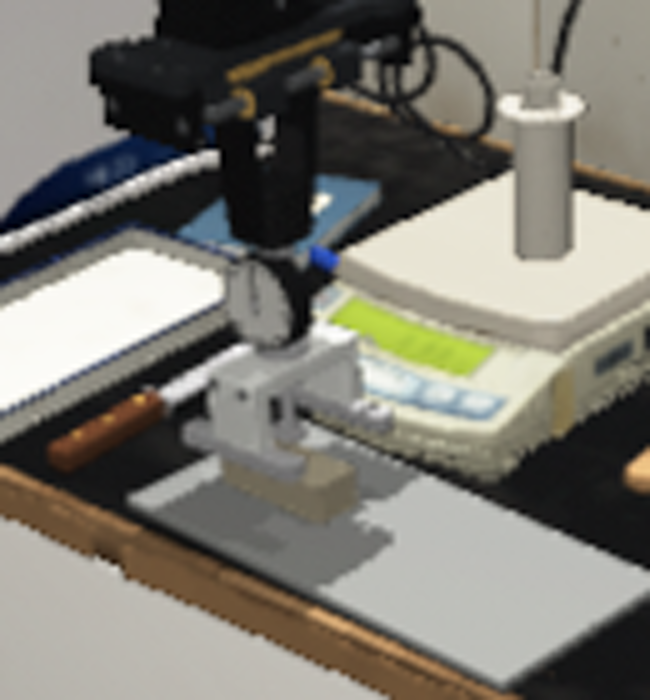

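Gauge hovers squarely over the bar. Lowering.

Emit:
{"method": "play_rows", "body": {"moves": [[0.002,0.001,0.01,-0.002,0,-0.003,0],[0,0,0.01,0,0,0,0],[0,0,0.008,0,0,0,0],[0,0,0.004,0,0,0,0],[0,0,0.001,0,0,0,0],[0,0,0,0,0,0,0]]}}

```text
t: 27.85
eef_pos: [454.8, 55.4, 150.4]
tcp_rot: [3.14, 0.001, 1.571]
ft_force: [-0.4, -1.0, -3.4]
opening: 0.335
```

```bash
python3 go.py 454 56 146.3 90 0
```

```text
n 1 d [-0.8  0.6 -4.1] rv [ 0.001  0.001 -0.   ]
[0.0006,-0.0008,0.0041,0.001,0.001,-0,0],
```

Emit:
{"method": "play_rows", "body": {"moves": [[0,0,0.003,0.001,0.001,0,0],[0,0,0.002,0,0,0,0],[0,0,0.001,0,0,0,0],[0,0,0,0,0,0,0]]}}

```text
t: 28.25
eef_pos: [455.1, 54.8, 147.2]
tcp_rot: [3.139, 0.0, 1.571]
ft_force: [-0.8, 0.4, -3.0]
opening: 0.332
```

Emit:
{"method": "play_rows", "body": {"moves": [[0,0,0.0005,0,0,0,60],[0,0,0,0,0,0,60],[0,0,0,0,0,0,60],[0,0,-0.01,0,0,0,60],[0,0,-0.03,0,0,0,60],[0,0,-0.04,0,0,0,60]]}}

```text
t: 28.85
eef_pos: [454.1, 55.0, 226.9]
tcp_rot: [-3.139, 0.0, 1.571]
ft_force: [0.4, -0.0, 0.1]
opening: 0.599
```

```bash
python3 - <<'E'
from h import *
cam("scene","s21.png",(150,130,280,270),5)
cam("scene","s21b.png",(190,170,225,230),12)
E
python3 go.py 454 56 146.3 90 0
```

```text
n 3 d [ -2.3   1.  -84.5] rv [0.007 0.    0.   ]
[0.0003,-0.001,0.0282,0.002,0,0,0],
[0.0003,-0.0009,0.0282,0.002,0,0,0],
[0.0003,-0.0008,0.0282,0.002,0,0,0],
```

View pics/s21.png

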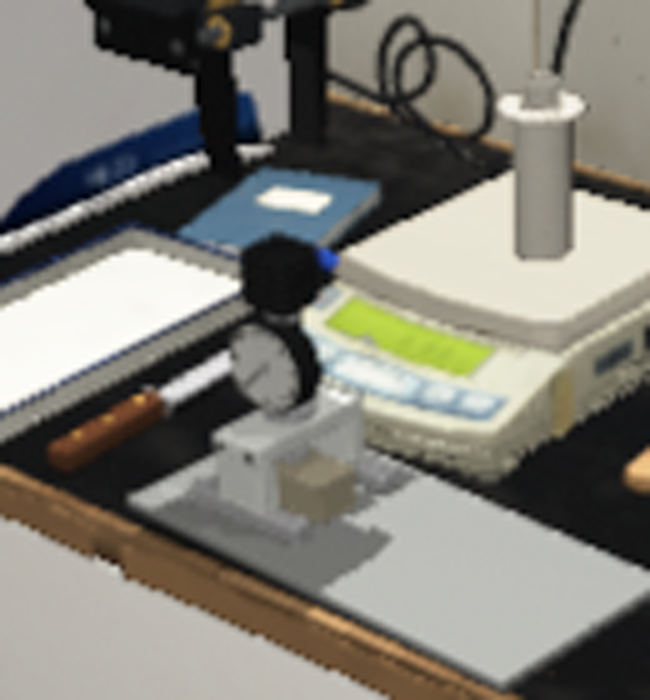

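View pics/s21b.png

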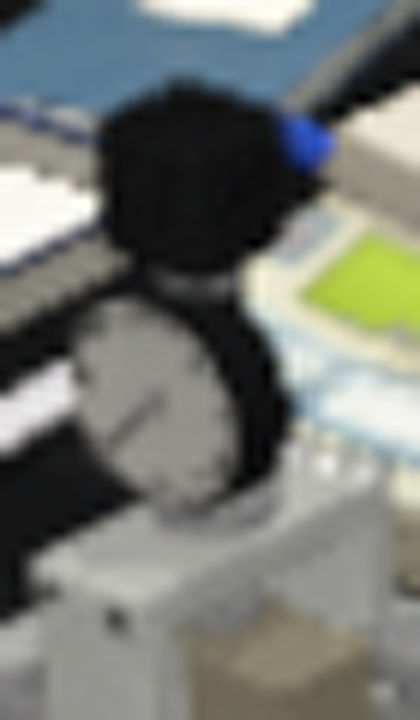

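Emit:
{"method": "play_rows", "body": {"moves": [[0,0,0,0,0,0,60],[0,0,0,0,0,0,60],[0,0,0.028,0.002,0,0,60],[0,0,0.028,0.002,0,0,60],[0,0,0.02,0.001,0,0,60],[0,0,0.004,0,0,0,60],[0,0,0,0,0,0,60]]}}

```text
t: 29.65
eef_pos: [455.7, 55.1, 146.9]
tcp_rot: [-3.142, 0.0, 1.571]
ft_force: [0.8, 0.0, 0.6]
opening: 0.599
```

```bash
python3 go.py 455 54.8 147 90 0
```

```text
n 1 d [-0.7 -0.3  0.1] rv [-0.  0.  0.]
[-0.0003,-0.0007,-0.0001,-0,0,0,0],
```

Emit:
{"method": "play_rows", "body": {"moves": [[0,0,0,0,0,0,0],[0,0,0,0,0,0,0],[0,0,0,0,0,0,0],[0,0,0,0,0,0,0],[0,0,-0.015,0,0,0,0],[0,0,-0.025,0,0,0,0],[0,0,-0.02,0,0,0,0],[0,0,0,0,0,0,0]]}}

```text
t: 30.45
eef_pos: [454.8, 55.2, 210.0]
tcp_rot: [-3.14, 0.0, 1.571]
ft_force: [0.3, 0.1, -6.5]
opening: 0.338
```

```bash
python3 go.py 450 -110 205 90 0
```

```text
n 4 d [  -4.8 -165.2   -5. ] rv [-0.002  0.     0.   ]
[-0.0413,-0.0012,0.0013,-0,0,0,0],
[-0.0413,-0.0012,0.0013,-0,0,0,0],
[-0.0413,-0.0012,0.0013,-0,0,0,0],
[-0.0413,-0.0012,0.0013,-0,0,0,0],
```

Emit:
{"method": "play_rows", "body": {"moves": [[-0.03,-0.001,0,0,0,0,0],[-0.035,-0.001,0,0,0,0,0],[-0.035,-0.001,0,0,0,0,0],[-0.035,-0.001,0,0,0,0,0],[-0.02,0,0.012,0,0,0,0],[0,0,0.015,0,0,0,0],[0,0,0.005,0,0,0,0],[0,0,0,0,0,0,0]]}}

```text
t: 31.25
eef_pos: [447.4, -104.7, 170.2]
tcp_rot: [-3.134, -0.002, 1.573]
ft_force: [0.8, 0.3, -5.5]
opening: 0.334
```

```bash
python3 go.py 450 -110 147 90 0
```

```text
n 1 d [  2.6  -5.3 -23.2] rv [-0.007 -0.002  0.002]
[-0.0054,0.0028,0.0231,-0.007,-0.002,0.002,0],
```

Emit:
{"method": "play_rows", "body": {"moves": [[-0.003,0.002,0.008,-0.006,-0.002,0.001,0],[-0.001,0,0.006,-0.001,0,0,0],[0,0,0.005,0,0,0,0],[0,0,0.002,0,0,0,0],[0,0,0,0,0,0,0]]}}

```text
t: 31.75
eef_pos: [450.5, -107.2, 149.7]
tcp_rot: [3.138, 0.001, 1.575]
ft_force: [1.6, -0.1, -6.0]
opening: 0.335
```

```bash
python3 go.py 450 -110 147 90 0
```

```text
n 1 d [-0.5 -2.8 -2.7] rv [0.003 0.001 0.004]
[-0.0028,-0.0005,0.0027,0.003,0.001,0.004,0],
```

Emit:
{"method": "play_rows", "body": {"moves": [[0,0,0.003,0.002,0,0,0],[0,0,0.001,0,0,0,0],[0,0,0,0,0,0,60],[0,0,0,0,0,0,60],[0,0,0,0,0,0,60],[0,0,-0.02,0,0,0,60],[0,0,-0.04,0,0,0,60],[0,0,-0.03,0,0,0,50]]}}

```text
t: 32.55
eef_pos: [450.4, -105.9, 238.2]
tcp_rot: [-3.141, -0.001, 1.576]
ft_force: [0.7, -0.1, -0.4]
opening: 0.562
```

```bash
python3 go.py 454 56 230 90 50;python3 - <<'E'
from h import *
cam("scene","s22.png",(150,130,310,270),4.5)
E
```

```text
n 4 d [  3.6 161.9  -8.2] rv [-0.    -0.001  0.005]
[0.0405,0.0011,0.0021,-0,-0,0.001,50],
[0.0405,0.0011,0.0021,-0,-0,0.001,50],
[0.0405,0.001,0.0021,-0,-0,0.001,50],
[0.0405,0.001,0.0021,-0,-0,0.001,50],
```

View pics/s22.png

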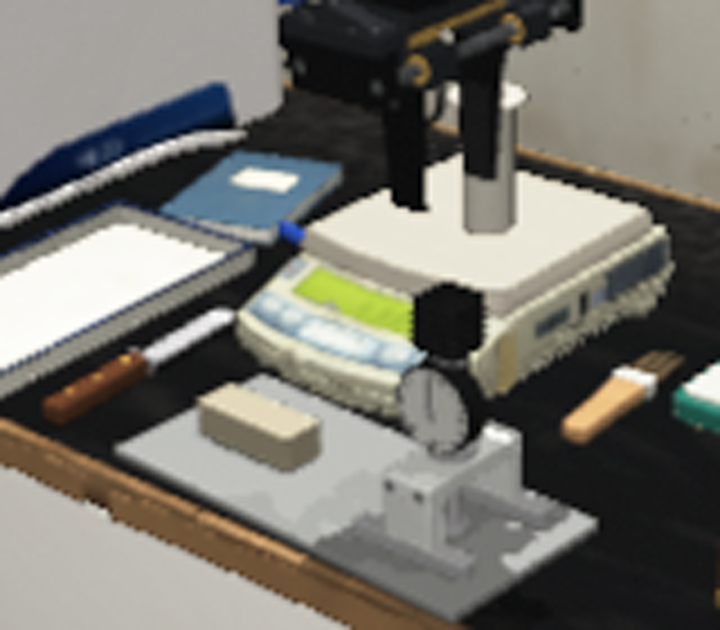

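Gauge parked upright, reading 0; bar undisturbed. Fetching the bar.

Emit:
{"method": "play_rows", "body": {"moves": [[0.035,0.001,0,0,0,0,50],[0.04,0.001,0,0,0,0.001,50],[0.04,0.001,0.01,0,0,0.001,50],[0.038,0.001,0.035,0,0,0.001,50],[0.008,0,0.04,0,0,0,50],[0,0,0.04,0,0,0,50],[0,0,0.02,0,0,0,50],[0,0,0,0,0,0,50]]}}

```text
t: 33.4
eef_pos: [460.6, 58.3, 95.7]
tcp_rot: [3.123, 0.003, 1.571]
ft_force: [0.1, 0.2, 0.2]
opening: 0.501
```

```bash
python3 go.py 454 56 27 90 50
```

```text
n 2 d [ -6.6  -2.3 -68.7] rv [0.019 0.003 0.001]
[-0.0011,-0.004,0.0343,0.009,0.002,0,50],
[-0.0011,-0.0036,0.0343,0.009,0.002,0,50],
```

Emit:
{"method": "play_rows", "body": {"moves": [[-0.001,-0.003,0.025,0.009,0.002,0,50],[-0.001,-0.002,0.02,0.008,0.001,0,50],[0,0,0.01,0,0,0,50],[0,0,0.003,0,0,0,50],[0,0,0,0,0,0,50]]}}

```text
t: 33.9
eef_pos: [459.1, 55.8, 39.1]
tcp_rot: [3.135, 0.0, 1.571]
ft_force: [-0.8, 0.0, -0.2]
opening: 0.5
```

```bash
python3 go.py 454 56 27 90 50
```

```text
n 1 d [ -5.1   0.2 -12.1] rv [ 0.007  0.    -0.   ]
[0.0002,-0.0052,0.0121,0.007,0,-0,50],
```

Emit:
{"method": "play_rows", "body": {"moves": [[0,-0.005,0.008,0.006,0,0,50],[0,0,0.004,0,0,0,50],[0,0,0.001,0,0,0,50],[0,0,0,0,0,0,50]]}}

```text
t: 34.3
eef_pos: [454.8, 55.8, 27.2]
tcp_rot: [3.137, 0.001, 1.571]
ft_force: [-0.3, -0.3, 0.4]
opening: 0.5
```

Emit:
{"method": "play_rows", "body": {"moves": [[0,0,0,0,0,0,0],[0,0,0,0,0,0,0],[0,0,0,0,0,0,0],[0,0,0,0,0,0,0],[0,0,0,0,0,0,0]]}}

```text
t: 34.8
eef_pos: [455.0, 55.8, 27.7]
tcp_rot: [3.136, 0.001, 1.571]
ft_force: [-0.1, 0.1, -0.1]
opening: 0.314
```

```bash
python3 go.py 454 56 140 90 0; python3 go.py 500 322 140 90 0
```

```text
n 3 d [ -1.    0.2 112.3] rv [ 0.005  0.001 -0.   ]
[0,-0.0002,-0.0374,0.002,0,-0,0],
[0,-0.0002,-0.0374,0.002,0,-0,0],
[0,-0.0003,-0.0374,0.002,0,-0,0],
n 7 d [ 45.  266.2 112.3] rv [ 0.005  0.001 -0.   ]
[0.038,0.0065,-0.016,0.001,0,-0,0],
[0.038,0.0065,-0.016,0.001,0,-0,0],
[0.038,0.0065,-0.016,0.001,0,-0,0],
[0.038,0.0065,-0.016,0.001,0,-0,0],
[0.038,0.0065,-0.016,0.001,0,-0,0],
[0.038,0.0064,-0.016,0.001,0,-0,0],
[0.038,0.0064,-0.016,0.001,0,-0,0],
```

Emit:
{"method": "play_rows", "body": {"moves": [[0,0,-0.03,0.001,0,0,0],[0,0,-0.04,0.001,0,0,0],[0.015,0.002,-0.03,0.001,0,0,0],[0.035,0.008,0,0.001,0,0,0],[0.04,0.012,0,0.001,0,0,0],[0.04,0.012,0,0,0,0,0],[0.04,0.012,0,0,0,0,0],[0.04,0.01,0,0,0,0,0]]}}

```text
t: 35.6
eef_pos: [512.0, 269.6, 132.4]
tcp_rot: [-3.14, -0.0, 1.563]
ft_force: [0.4, 0.0, -1.2]
opening: 0.316
```

```bash
python3 go.py 520 320 90 90 0
```

```text
n 2 d [  8.   50.4 -42.4] rv [-0.001 -0.    -0.007]
[0.0252,0.0038,0.0212,-0.001,-0,-0.004,0],
[0.0252,0.0039,0.0212,-0.001,-0,-0.004,0],
```

Emit:
{"method": "play_rows", "body": {"moves": [[0.025,0.003,0.01,-0.001,0,-0.004,0],[0.02,0.003,0.025,-0.001,0,-0.004,0],[0,0,0.025,0,0,0,0],[0,0,0.01,0,0,0,0],[0,0,0,0,0,0,0],[0,0,0,0,0,0,0]]}}

```text
t: 36.2
eef_pos: [518.7, 321.9, 60.4]
tcp_rot: [3.139, -0.002, 1.577]
ft_force: [0.1, 0.5, 0.1]
opening: 0.312
```

```bash
python3 go.py 520 320 22 90 0
```

```text
n 1 d [  1.3  -1.9 -38.4] rv [ 0.003 -0.002  0.006]
[-0.002,0.0011,0.0384,0.003,-0.002,0.006,0],
```

Emit:
{"method": "play_rows", "body": {"moves": [[0,0,0.015,0.001,0,0.003,0],[0,0,0.01,0,0,0,0],[0,0,0.006,0,0,0,0],[0,0,0.003,0,0,0,0],[0,0,0,0,0,0,0]]}}

```text
t: 36.7
eef_pos: [520.1, 321.0, 26.1]
tcp_rot: [3.137, -0.003, 1.572]
ft_force: [0.5, 0.4, -1.4]
opening: 0.314
```

```bash
python3 go.py 520 320 22 90 0
```

```text
n 1 d [-0.1 -1.  -4.1] rv [ 0.005 -0.003  0.001]
[-0.0011,-0.0002,0.0041,0.005,-0.003,0.001,0],
```

Emit:
{"method": "play_rows", "body": {"moves": [[0,0,0.003,0.004,-0.002,0,0],[0,0,0.0015,0,0,0,0],[0,0,0,0,0,0,0]]}}

```text
t: 37.0
eef_pos: [520.4, 321.2, 21.7]
tcp_rot: [3.141, -0.001, 1.571]
ft_force: [0.3, 0.8, -0.9]
opening: 0.317
```

Emit:
{"method": "play_rows", "body": {"moves": [[0,0,0,0,0,0,50],[0,0,0,0,0,0,50],[0,0,-0.01,0,0,0,50],[0,0,-0.03,0,0,0,50],[0,0,-0.045,0,0,0,50],[0,0,-0.045,0,0,0,50],[0,0,-0.045,0,0,0,50],[0,0,-0.045,0,0,0,50]]}}

```text
t: 37.8
eef_pos: [518.2, 319.9, 247.9]
tcp_rot: [-3.135, 0.003, 1.572]
ft_force: [0.2, 0.8, -0.4]
opening: 0.5
```

```bash
python3 go.py 455 -300 240 151.6 50 17;python3 - <<'E'
from h import *
cam("scene","s23.png",(100,110,260,250),4.5)
cam("top","t23.png")
E
```

```text
n 17 d [ -63.2 -619.9   -7.9] rv [-8.000e-03 -1.000e-03 -1.074e+00]
[-0.0365,-0.0037,0.0006,-0,-0,-0.063,50],
[-0.0362,-0.006,0.0006,-0,-0,-0.063,50],
[-0.0357,-0.0083,0.0006,-0,-0,-0.063,50],
[-0.0351,-0.0105,0.0006,-0,-0,-0.063,50],
[-0.0344,-0.0127,0.0006,-0,-0,-0.063,50],
[-0.0335,-0.0149,0.0006,-0,-0,-0.063,50],
[-0.0325,-0.017,0.0006,-0,-0,-0.063,50],
[-0.0314,-0.019,0.0006,-0,-0,-0.063,50],
[-0.0301,-0.0209,0.0006,-0,-0,-0.063,50],
[-0.0287,-0.0228,0.0006,-0,-0,-0.063,50],
[-0.0272,-0.0246,0.0005,-0,-0,-0.063,50],
[-0.0256,-0.0262,0.0005,-0,-0,-0.063,50],
[-0.0239,-0.0278,0.0005,-0,-0,-0.063,50],
[-0.0221,-0.0292,0.0005,-0,-0,-0.063,50],
[-0.0202,-0.0306,0.0005,-0,-0,-0.063,50],
[-0.0182,-0.0318,0.0005,-0,-0,-0.063,50],
[-0.0162,-0.0329,0.0005,-0,-0,-0.063,50],
```

View pics/s23.png

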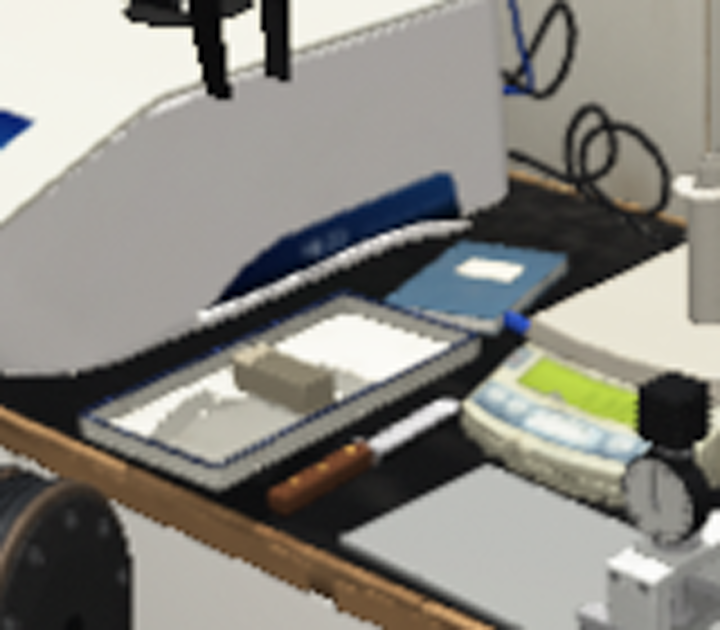

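View pics/t23.png

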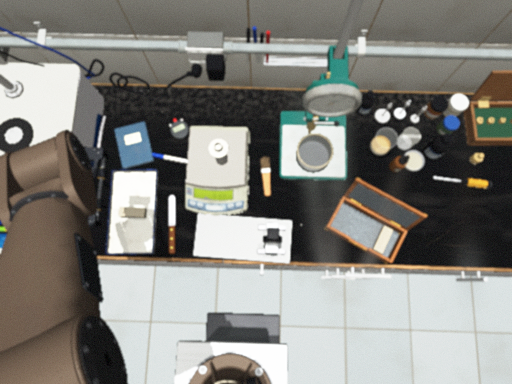

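Emit:
{"method": "play_rows", "body": {"moves": [[-0.0365,-0.006,0,0,0,-0.063,50],[-0.036,-0.009,0,0,0,-0.063,50],[-0.0355,-0.01,0,0,0,-0.063,50],[-0.035,-0.012,0,0,0,-0.063,50],[-0.0345,-0.014,0,0,0,-0.063,50],[-0.0335,-0.015,0,0,0,-0.063,50],[-0.0325,-0.017,0,0,0,-0.063,50],[-0.0315,-0.019,0,0,0,-0.063,50]]}}

```text
t: 38.7
eef_pos: [479.2, 21.7, 254.4]
tcp_rot: [3.132, 0.001, 2.102]
ft_force: [0.5, 0.7, -0.1]
opening: 0.504
```

```bash
python3 go.py 458 -415 210 151.6 50 12
```

```text
n 12 d [ -21.2 -436.7  -44.4] rv [ 0.009  0.004 -0.544]
[-0.0305,-0.02,0.0035,0.001,0,-0.045,50],
[-0.0295,-0.0213,0.0036,0.001,0,-0.045,50],
[-0.0286,-0.0227,0.0036,0.001,0,-0.045,50],
[-0.0275,-0.0239,0.0036,0.001,0,-0.045,50],
[-0.0264,-0.0251,0.0036,0.001,0,-0.045,50],
[-0.0252,-0.0263,0.0036,0.001,0,-0.045,50],
[-0.024,-0.0274,0.0036,0.001,0,-0.045,50],
[-0.0227,-0.0285,0.0036,0.001,0,-0.045,50],
[-0.0214,-0.0295,0.0036,0.001,0,-0.045,50],
[-0.0201,-0.0304,0.0036,0.001,0,-0.045,50],
[-0.0187,-0.0313,0.0037,0.001,0,-0.045,50],
[-0.0172,-0.0321,0.0037,0.001,0,-0.045,50],
```

Emit:
{"method": "play_rows", "body": {"moves": [[-0.0305,-0.02,0,0.001,0,-0.045,50],[-0.0295,-0.0215,0,0.001,0,-0.045,50],[-0.0285,-0.0225,0,0.001,0,-0.045,50],[-0.0275,-0.024,0,0.001,0,-0.045,50],[-0.0265,-0.025,0.002,0.001,0,-0.045,50],[-0.025,-0.0265,0.003,0.001,0,-0.045,50],[-0.024,-0.0275,0.003,0.001,0,-0.045,50],[-0.0225,-0.0285,0.003,0.001,0,-0.045,50]]}}

```text
t: 39.5
eef_pos: [461.5, -281.0, 244.7]
tcp_rot: [3.14, 0.006, 2.478]
ft_force: [0.4, -0.0, 0.9]
opening: 0.501
```

Emit:
{"method": "play_rows", "body": {"moves": [[-0.0215,-0.0295,0.003,0.001,0,-0.045,50],[-0.02,-0.0305,0.003,0.001,0,-0.045,50],[-0.0185,-0.0315,0.003,0.001,0,-0.045,50],[-0.012,-0.022,0.003,0.001,0,-0.04,50],[0,0,0,0,0,0,50]]}}

```text
t: 40.0
eef_pos: [453.8, -424.1, 232.2]
tcp_rot: [-3.137, 0.005, 2.658]
ft_force: [-0.3, -0.3, -0.4]
opening: 0.5
```

```bash
python3 go.py 457 -436 110 151.6 50
python3 - <<'E'
from h import *
cam("wrist","w24.png")
E
```

```text
n 3 d [   3.2  -11.9 -122.2] rv [-0.004  0.005  0.012]
[-0.0026,-0.0029,0.0408,-0.001,0.002,0.004,50],
[-0.0027,-0.0029,0.0408,-0.001,0.002,0.004,50],
[-0.0027,-0.0029,0.0408,-0.001,0.002,0.004,50],
```

View pics/w24.png

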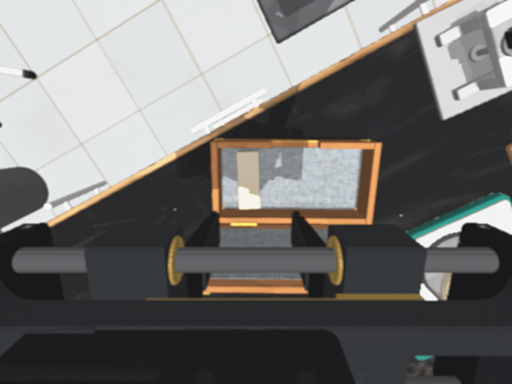

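Run:
```python
from h import *
w=cam("wrist","w25.png",(200,130,400,240),4)
```

```text
(no output)
```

View pics/w25.png

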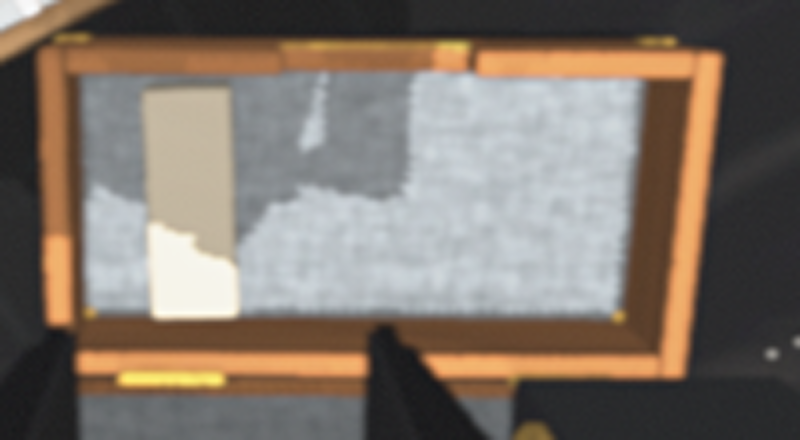

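```bash
python3 - <<'E'
from h import *
w=cam("wrist")
g=lambda u,v,z:onz(w,200+u/4,130+v/4,z)[:2]
for z in (28,33):
  B=np.array([g(*p,z) for p in [(143,90),(230,86),(238,317),(152,319)]]);print(z,B.round(1).tolist(),B.mean(0),[np.linalg.norm(B[i]-B[i-1]).round(1) for i in range(4)])
F=np.array([g(*p,8) for p in [(84,75),(642,82),(622,318),(88,315)]]);print(F.round(1).tolist(),F.mean(0),[np.linalg.norm(F[i]-F[i-1]).round(1) for i in range(4)])
T=np.array([g(*p,48) for p in [(40,45),(722,52),(685,377)]]);print(T.round(1).tolist(),(T[0]+T[2])/2,[np.linalg.norm(T[i]-T[i-1]).round(1) for i in range(3)],np.degrees(np.arctan2(*(T[1]-T[0]))))
E
python3 go.py 457 -436 110 151.6 50
```

```text
28 [[417.7, -433.0], [429.9, -406.8], [502.6, -441.8], [489.3, -468.8]] [ 459.86470313 -437.58921094] [np.float64(80.0), np.float64(28.9), np.float64(80.6), np.float64(30.1)]
33 [[417.3, -432.4], [429.4, -406.6], [501.1, -441.0], [487.9, -467.7]] [ 458.92804782 -436.91513305] [np.float64(78.9), np.float64(28.5), np.float64(79.5), np.float64(29.7)]
[[404.9, -451.1], [497.7, -280.1], [574.9, -319.5], [482.3, -493.4]] [ 489.93400725 -386.01524544] [np.float64(88.2), np.float64(194.6), np.float64(86.7), np.float64(197.0)]
[[389.2, -452.1], [489.5, -266.1], [584.8, -316.1]] [ 486.9753957  -384.12274774] [np.float64(238.3), np.float64(211.4), np.float64(107.6)] 28.340279898985074
n 3 d [   2.6  -15.  -123. ] rv [-0.004  0.005  0.012]
[-0.0029,-0.0039,0.041,-0.001,0.002,0.004,50],
[-0.003,-0.0039,0.041,-0.001,0.002,0.004,50],
[-0.0031,-0.004,0.041,-0.001,0.002,0.004,50],
```

Emit:
{"method": "play_rows", "body": {"moves": [[-0.004,-0.003,0.035,0,0.002,-0.01,50],[-0.004,-0.003,0.035,-0.001,0.002,-0.01,50],[-0.004,-0.003,0.035,-0.001,0.001,-0.01,50],[0,0,0.02,0,0,0,50],[0,0,0,0,0,0,50],[0,0,0,0,0,0,50]]}}

```text
t: 40.75
eef_pos: [464.3, -428.7, 109.3]
tcp_rot: [-3.139, 0.005, 2.693]
ft_force: [-0.3, -0.4, 0.4]
opening: 0.504
```

```bash
python3 go.py 459 -437.3 26 154 50;python3 - <<'E'
from h import *
cam("wrist","w26.png")
E
```

```text
n 2 d [ -5.3  -8.6 -83.3] rv [-0.003  0.005  0.005]
[0.0007,-0.0049,0.0417,-0.002,0.002,0.002,50],
[0.0006,-0.005,0.0417,-0.002,0.002,0.002,50],
```

View pics/w26.png

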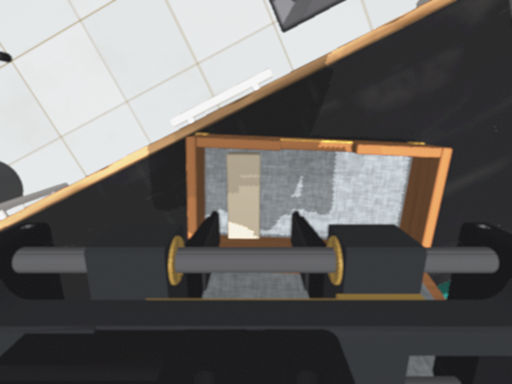

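Emit:
{"method": "play_rows", "body": {"moves": [[0.001,-0.006,0.01,-0.002,0.003,0.002,50],[0,-0.004,0.02,-0.001,0.002,0.002,50],[0,0,0.02,0,0,0,50],[0,0,0.01,0,0,0,50],[0,0,0.003,0,0,0,50],[0,0,0,0,0,0,50]]}}

```text
t: 41.4
eef_pos: [460.4, -440.1, 50.0]
tcp_rot: [-3.138, 0.009, 2.689]
ft_force: [-0.9, 0.3, 0.3]
opening: 0.502
```

```bash
python3 go.py 459 -437.3 26 154 50
```

```text
n 1 d [ -1.4   2.8 -24. ] rv [-0.004  0.009  0.001]
[0.0027,0.002,0.024,-0.004,0.009,0.001,50],
```

Emit:
{"method": "play_rows", "body": {"moves": [[0.002,0.002,0.012,-0.003,0.008,0.001,50],[0,0,0.006,0,0,0,50],[0,0,0.002,0,0,0,50],[0,0,0,0,0,0,50]]}}

```text
t: 41.8
eef_pos: [460.1, -437.8, 30.1]
tcp_rot: [-3.14, 0.003, 2.688]
ft_force: [-0.2, -0.1, 0.1]
opening: 0.503
```

```bash
python3 go.py 459 -437.3 26 154 50
```

```text
n 1 d [-1.1  0.5 -4.1] rv [-0.002  0.003 -0.   ]
[0.0012,-0,0.0041,-0.002,0.003,-0,50],
```

Emit:
{"method": "play_rows", "body": {"moves": [[0.001,0,0.003,-0.002,0.003,0,50],[0,0,0.001,0,0,0,50],[0,0,0,0,0,0,0],[0,0,0,0,0,0,0],[0,0,0,0,0,0,0],[0,0,0,0,0,0,0],[0,0,0,0,0,0,0]]}}

```text
t: 42.5
eef_pos: [459.3, -437.6, 26.5]
tcp_rot: [3.142, 0.0, 2.688]
ft_force: [0.7, 0.5, -1.0]
opening: 0.31
```

Emit:
{"method": "play_rows", "body": {"moves": [[0,0,-0.01,0,0,0,0],[0,0,-0.03,0,0,0,0],[0,0,-0.045,0,0,0,0],[0,0,-0.045,0,0,0,0],[0,0,-0.045,0,0,0,0],[0,0,-0.035,0,0,0,0]]}}

```text
t: 43.1
eef_pos: [457.8, -436.0, 242.0]
tcp_rot: [3.138, -0.008, 2.688]
ft_force: [0.7, -1.1, -1.1]
opening: 0.315
```

```bash
python3 go.py 453 57 240 90 0 16
```

```text
n 16 d [ -4.8 493.   -2. ] rv [-1.000e-03 -1.000e-02  1.117e+00]
[0.0138,0.0276,0.0003,-0,-0.001,0.07,0],
[0.0157,0.0265,0.0003,-0,-0.001,0.07,0],
[0.0175,0.0254,0.0003,-0,-0.001,0.07,0],
[0.0192,0.0241,0.0003,-0,-0.001,0.07,0],
[0.0208,0.0227,0.0003,-0,-0.001,0.07,0],
[0.0224,0.0212,0.0003,-0,-0.001,0.07,0],
[0.0238,0.0196,0.0003,-0,-0.001,0.07,0],
[0.0251,0.0179,0.0003,-0,-0.001,0.07,0],
[0.0263,0.0161,0.0003,-0,-0.001,0.07,0],
[0.0273,0.0142,0.0002,-0,-0.001,0.07,0],
[0.0283,0.0123,0.0002,-0,-0.001,0.07,0],
[0.0291,0.0103,0.0002,-0,-0.001,0.07,0],
[0.0297,0.0082,0.0002,-0,-0.001,0.07,0],
[0.0302,0.0061,0.0002,-0,-0.001,0.07,0],
[0.0306,0.004,0.0002,-0,-0.001,0.07,0],
[0.0308,0.0018,0.0001,-0,-0.001,0.07,0],
```

Emit:
{"method": "play_rows", "body": {"moves": [[0.014,0.0275,-0.002,0,-0.001,0.07,0],[0.0155,0.0265,0,0,-0.001,0.07,0],[0.0175,0.0255,0,0,-0.001,0.07,0],[0.019,0.024,0,0,-0.001,0.07,0],[0.021,0.0225,0,0,-0.001,0.07,0],[0.0225,0.021,0,0,-0.001,0.07,0],[0.024,0.0195,0,0,-0.001,0.07,0],[0.025,0.018,0,0,-0.001,0.07,0]]}}

```text
t: 43.9
eef_pos: [456.5, -184.4, 256.2]
tcp_rot: [3.136, 0.016, 2.102]
ft_force: [0.4, -0.1, -0.3]
opening: 0.313
```

Emit:
{"method": "play_rows", "body": {"moves": [[0.0265,0.016,0,0,-0.001,0.07,0],[0.0275,0.014,0,0,-0.001,0.07,0],[0.0285,0.0125,0,0,-0.001,0.07,0],[0.029,0.0105,0,0,-0.001,0.07,0],[0.0295,0.008,0,0,-0.001,0.07,0],[0.03,0.006,0,0,-0.001,0.07,0],[0.028,0.003,0,0,0,0.06,0],[0,0,0,0,0,0,0]]}}

```text
t: 44.7
eef_pos: [458.6, 40.3, 259.6]
tcp_rot: [3.12, 0.019, 1.6]
ft_force: [-0.4, -1.4, -0.9]
opening: 0.317
```

```bash
python3 go.py 453 57 60 90 0;python3 - <<'E'
from h import *
cam("top","t27.png",(180,190,310,270),6)
cam("scene","s27.png",(150,110,310,270),4.5)
E
```

```text
n 5 d [  -5.6   16.7 -199.6] rv [0.022 0.018 0.03 ]
[0.0041,-0.0019,0.0398,0.004,0.004,0.006,0],
[0.004,-0.0017,0.0398,0.004,0.004,0.006,0],
[0.0038,-0.0016,0.0399,0.004,0.004,0.006,0],
[0.0036,-0.0014,0.0399,0.004,0.004,0.006,0],
[0.0035,-0.0013,0.0399,0.004,0.004,0.006,0],
```

View pics/s27.png

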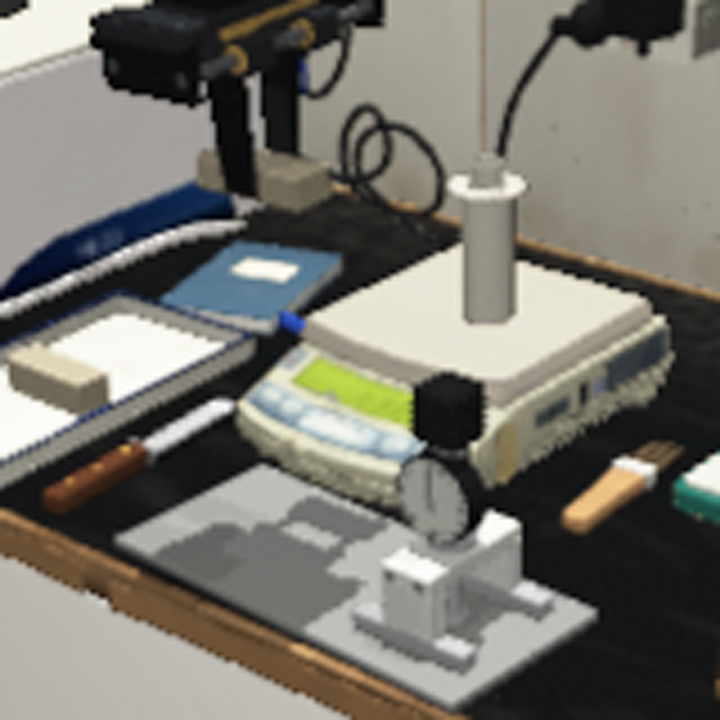

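View pics/t27.png

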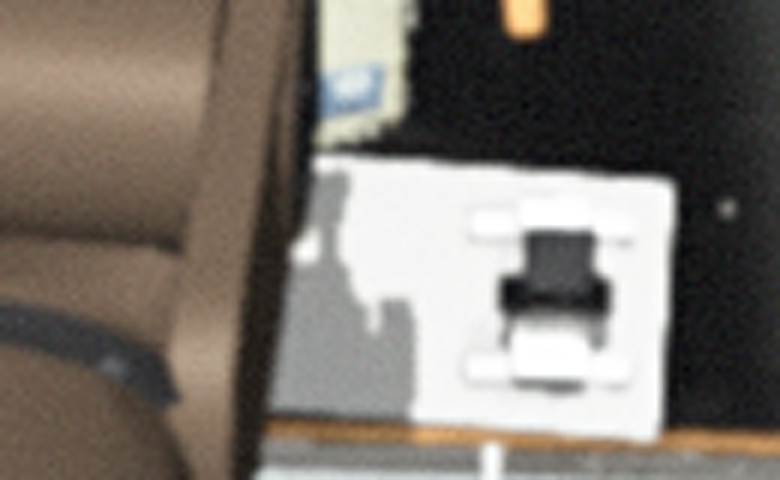

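Gauge is still at its park spot (knob top near pixel 273,233). Lower the bar.

Emit:
{"method": "play_rows", "body": {"moves": [[0.004,-0.002,0.039,0.005,0.004,0.006,0],[0.004,-0.002,0.039,0.005,0.004,0.006,0],[0.004,-0.002,0.039,0.005,0.004,0.006,0],[0.004,-0.001,0.039,0.004,0.004,0.006,0],[0.002,0,0.025,0.004,0.002,0.005,0],[0,0,0.008,0,0,0,0],[0,0,0,0,0,0,0]]}}

```text
t: 45.5
eef_pos: [457.2, 48.1, 67.9]
tcp_rot: [3.134, 0.002, 1.572]
ft_force: [-0.4, -0.6, -1.0]
opening: 0.318
```

```bash
python3 go.py 453 57 27 90 0
```

```text
n 2 d [ -4.2   8.9 -40.9] rv [0.007 0.002 0.001]
[0.0045,-0.0022,0.0204,0.004,0.001,0,0],
[0.0045,-0.0022,0.0204,0.004,0.001,0,0],
```

Emit:
{"method": "play_rows", "body": {"moves": [[0.002,0,0.018,0.004,0.001,0,0],[0.001,0,0.012,0.003,0,0,0],[0,0,0.005,0,0,0,0],[0,0,0.002,0,0,0,0],[0,0,0,0,0,0,0]]}}

```text
t: 46.0
eef_pos: [460.4, 49.3, 34.2]
tcp_rot: [3.134, 0.001, 1.571]
ft_force: [0.4, 0.4, -0.5]
opening: 0.316
```

```bash
python3 go.py 453 57 27 90 0
```

```text
n 1 d [-7.4  7.7 -7.2] rv [0.008 0.001 0.   ]
[0.0077,-0.0075,0.0071,0.008,0.001,0,0],
```

Emit:
{"method": "play_rows", "body": {"moves": [[0,-0.003,0.005,0.008,0.001,0,0],[0,0,0.002,0.001,0,0,0],[0,0,0.0015,0,0,0,0],[0,0,0,0,0,0,0]]}}

```text
t: 46.4
eef_pos: [457.8, 49.3, 26.4]
tcp_rot: [3.141, 0.0, 1.572]
ft_force: [0.1, 0.1, -1.2]
opening: 0.312
```

```bash
python3 go.py 453 57 26.5 90 0
```

```text
n 1 d [-4.8  7.7  0.1] rv [0.    0.    0.001]
[0.0077,-0.0047,-0.0001,0,0,0.001,0],
```

Emit:
{"method": "play_rows", "body": {"moves": [[0,0,0,0,0,0,50],[0,0,0,0,0,0,50],[0,0,-0.01,0,0,0,50],[0,0,-0.03,0,0,0,60],[0,0,-0.045,0,0,0,60],[0,0,-0.045,0,0,0,60],[0,0,-0.045,0,0,0,60],[0,0,-0.03,0,0,0,60]]}}

```text
t: 47.2
eef_pos: [455.6, 49.4, 239.0]
tcp_rot: [-3.134, 0.0, 1.572]
ft_force: [0.7, -0.1, -1.0]
opening: 0.602
```

```bash
python3 - <<'E'
from h import *
cam("wrist","w28.png")
cam("top","t28.png",(180,190,310,270),6)
E
python3 go.py 450.5 -107 240 90 60
```

```text
n 4 d [-6.300e+00 -1.565e+02  1.000e-01] rv [-0.003  0.     0.001]
[-0.0391,-0.0016,-0,-0.001,0,0,60],
[-0.0391,-0.0016,-0,-0.001,0,0,60],
[-0.0391,-0.0016,-0,-0.001,0,0,60],
[-0.0391,-0.0016,-0,-0.001,0,0,60],
```

View pics/w28.png

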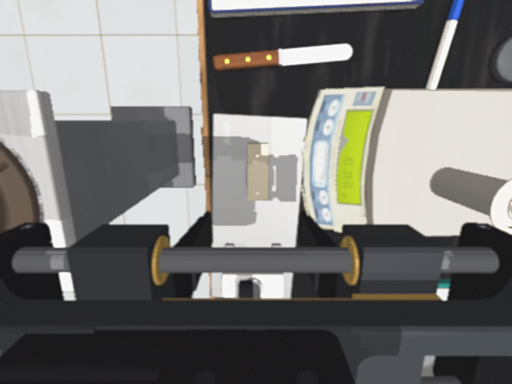

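View pics/t28.png

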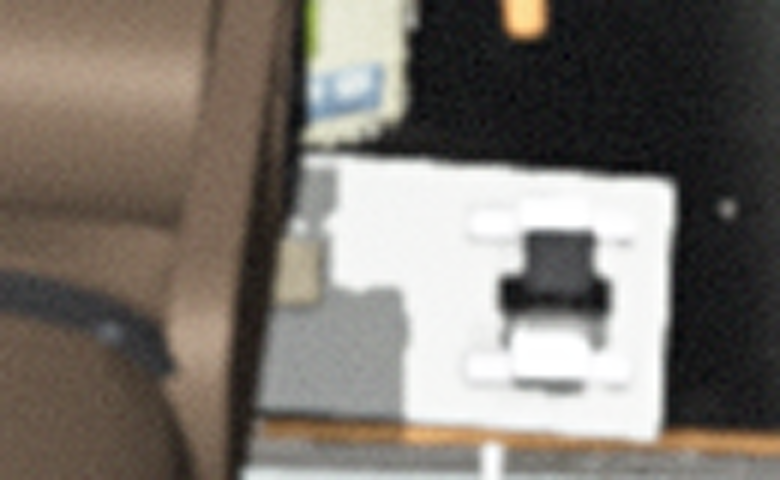

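Run:
```python
from h import *
w=cam("wrist","w29.png",(230,130,290,215),8)
for z in (28,33):
  B=np.array([onz(w,u,v,z)[:2] for u,v in [(247.5,142.5),(269,142.5),(270,200.5),(247.5,200.5)]]);print(z,B.round(1).tolist(),B.mean(0))
```

```text
28 [[445.5, 89.0], [474.4, 89.0], [476.9, 7.9], [445.0, 7.9]] [460.44728692  48.46291644]
33 [[445.7, 89.4], [474.1, 89.4], [476.6, 9.4], [445.2, 9.4]] [460.39857655  49.41155104]
```

View pics/w29.png

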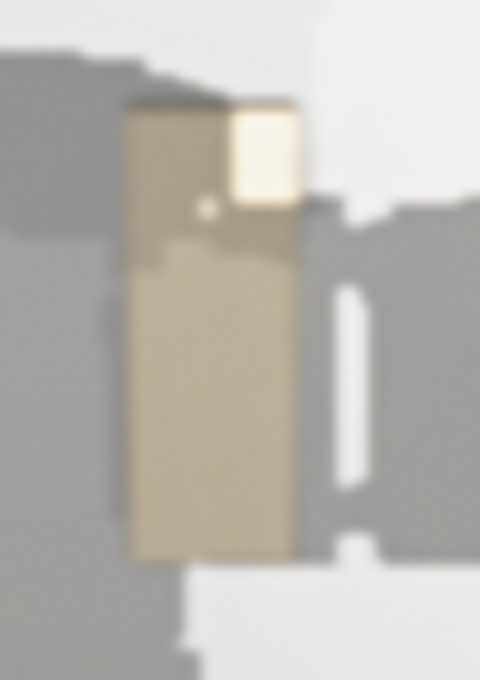

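Emit:
{"method": "play_rows", "body": {"moves": [[-0.036,-0.001,0,-0.001,0,0,60],[-0.04,-0.002,0,-0.001,0,0,60],[-0.04,-0.002,0.005,-0.001,0,0,60],[-0.035,-0.001,0.02,0,0,0,60],[0,0,0.015,0,0,0,60],[0,0,0,0,0,0,60]]}}

```text
t: 47.95
eef_pos: [446.4, -105.8, 192.3]
tcp_rot: [-3.132, -0.002, 1.574]
ft_force: [-1.5, 0.4, -0.1]
opening: 0.599
```

```bash
python3 go.py 450.5 -107 147 90 60
```

```text
n 2 d [  4.1  -1.2 -45.3] rv [-0.009 -0.002  0.003]
[-0.0007,0.0022,0.0226,-0.005,-0.001,0.002,60],
[-0.0006,0.0021,0.0227,-0.005,-0.001,0.002,60],
```

Emit:
{"method": "play_rows", "body": {"moves": [[-0.001,0.003,0.02,-0.006,-0.001,0.002,60],[0,0.001,0.018,-0.003,-0.001,0,60],[0,0,0.006,0,0,0,60],[0,0,0.002,0,0,0,60],[0,0,0,0,0,0,60]]}}

```text
t: 48.45
eef_pos: [449.6, -105.0, 145.1]
tcp_rot: [-3.138, -0.002, 1.574]
ft_force: [0.3, -0.9, -0.4]
opening: 0.603
```

```bash
python3 go.py 450.5 -107 147 90 60
```

```text
n 1 d [ 0.9 -2.   1.9] rv [-0.004 -0.002  0.003]
[-0.002,0.0009,-0.0019,-0.004,-0.002,0.003,60],
```

Emit:
{"method": "play_rows", "body": {"moves": [[-0.002,0.001,-0.002,-0.004,-0.002,0.003,60],[0,0,0,0,0,0,0],[0,0,0,0,0,0,0],[0,0,0,0,0,0,0],[0,0,0,0,0,0,0],[0,0,-0.015,0,0,0,0],[0,0,-0.025,0,0,0,0],[0,0,-0.025,0,0,0,0]]}}

```text
t: 49.25
eef_pos: [448.7, -106.1, 212.5]
tcp_rot: [-3.135, -0.002, 1.571]
ft_force: [0.2, 0.8, -5.8]
opening: 0.339
```

```bash
python3 go.py 458 49 215 90 0
```

```text
n 4 d [  9.3 155.1   2.5] rv [-0.006 -0.002  0.   ]
[0.0388,0.0023,-0.0006,-0.002,-0.001,0,0],
[0.0388,0.0023,-0.0006,-0.002,-0.001,0,0],
[0.0388,0.0023,-0.0006,-0.002,-0.001,0,0],
[0.0388,0.0023,-0.0006,-0.002,-0.001,0,0],
```

Emit:
{"method": "play_rows", "body": {"moves": [[0.03,0.002,0,-0.002,-0.001,0,0],[0.035,0.003,0,-0.002,0,0,0],[0.035,0.003,0,-0.002,0,0,0],[0.035,0.003,0,0,0,0,0],[0.016,0.001,0,0,0,0,0],[0,0,0,0,0,0,0],[0,0,0,0,0,0,0]]}}

```text
t: 49.95
eef_pos: [459.5, 49.7, 212.7]
tcp_rot: [-3.14, -0.0, 1.569]
ft_force: [0.1, -0.5, -6.4]
opening: 0.338
```

```bash
python3 go.py 458 49 185 90 0
```

```text
n 1 d [ -1.5  -0.7 -27.7] rv [-0.002 -0.    -0.002]
[-0.0007,-0.0015,0.0277,-0.002,-0,-0.002,0],
```

Emit:
{"method": "play_rows", "body": {"moves": [[-0.001,-0.001,0.02,-0.001,0,0,0],[0,0,0.016,0,0,0,0],[0,0,0.012,0,0,0,0],[0,0,0.004,0,0,0,0],[0,0,0,0,0,0,0]]}}

```text
t: 50.45
eef_pos: [458.5, 45.3, 158.9]
tcp_rot: [-3.141, -0.0, 1.565]
ft_force: [0.3, 0.7, -4.0]
opening: 0.335
```

```bash
python3 go.py 458 49 147 90 0
```

```text
n 1 d [ -0.5   3.7 -11.9] rv [-0.001 -0.    -0.006]
[0.0037,-0.0005,0.0119,-0.001,-0,-0.006,0],
```

Emit:
{"method": "play_rows", "body": {"moves": [[0.003,0,0.006,-0.001,0,-0.005,0],[0,0,0.004,0,0,0,0],[0,0,0.003,0,0,0,0],[0,0,0.001,0,0,0,0],[0,0,0,0,0,0,0]]}}

```text
t: 50.95
eef_pos: [459.1, 46.6, 149.1]
tcp_rot: [3.137, 0.003, 1.571]
ft_force: [-0.6, 0.7, -3.9]
opening: 0.337
```

```bash
python3 go.py 458 49 147 90 0
```

```text
n 1 d [-1.1  2.4 -2.1] rv [0.004 0.003 0.001]
[0.0024,-0.0012,0.0021,0.004,0.003,0.001,0],
```

Emit:
{"method": "play_rows", "body": {"moves": [[0,0,0.003,0.003,0.002,0,0],[0,0,0.002,0.001,0,0,0],[0,0,0,0,0,0,0]]}}

```text
t: 51.25
eef_pos: [459.4, 45.8, 148.0]
tcp_rot: [3.138, 0.002, 1.573]
ft_force: [-0.3, 1.1, -4.0]
opening: 0.335
```

Emit:
{"method": "play_rows", "body": {"moves": [[0,0,0,0,0,0,60],[0,0,0,0,0,0,60],[0,0,0,0,0,0,60],[0,0,-0.01,0,0,0,60],[0,0,-0.03,0,0,0,60],[0,0,-0.04,0,0,0,60],[0,0,0,0,0,0,60]]}}

```text
t: 51.95
eef_pos: [460.2, 46.2, 231.8]
tcp_rot: [3.138, 0.002, 1.573]
ft_force: [-0.0, -0.1, 0.2]
opening: 0.598
```

```bash
python3 - <<'E'
from h import *
cam("scene","s30.png",(150,130,280,270),5)
E
python3 go.py 459 47 147 90 0
```

```text
n 2 d [ -0.3   0.8 -82.8] rv [0.001 0.002 0.002]
[0.0005,-0.0002,0.0414,0.001,0.001,0.001,0],
[0.0004,-0.0002,0.0414,0.001,0.001,0.001,0],
```

View pics/s30.png

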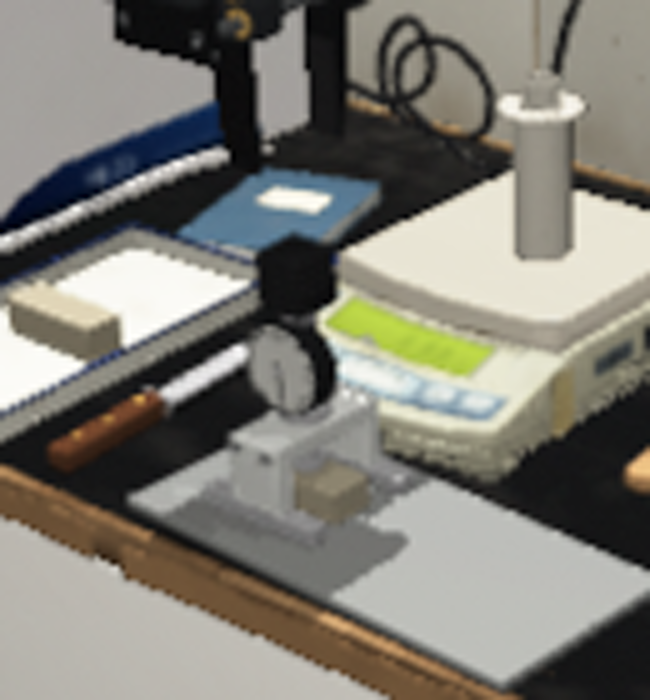

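Emit:
{"method": "play_rows", "body": {"moves": [[0,0,0,0,0,0,60],[0,0,0.03,0.001,0.001,0.001,60],[0,0,0.03,0,0.001,0,60],[0,0,0.016,0,0,0,60],[0,0,0.003,0,0,0,60],[0,0,0,0,0,0,60]]}}

```text
t: 52.6
eef_pos: [458.0, 46.2, 145.8]
tcp_rot: [-3.138, -0.0, 1.572]
ft_force: [-0.8, 0.4, 0.5]
opening: 0.604
```

```bash
python3 go.py 459 46 147 90 0
```

```text
n 1 d [ 1.  -0.2  1.2] rv [-0.003 -0.     0.001]
[-0.0002,0.001,-0.0012,-0.003,-0,0.001,0],
```

Emit:
{"method": "play_rows", "body": {"moves": [[0,0.001,-0.001,-0.003,0,0,60],[0,0,0,0,0,0,0],[0,0,0,0,0,0,0],[0,0,0,0,0,0,0],[0,0,0,0,0,0,0],[0,0,-0.015,0,0,0,0],[0,0,-0.025,0,0,0,0],[0,0,-0.02,0,0,0,0]]}}

```text
t: 53.4
eef_pos: [457.5, 46.3, 207.8]
tcp_rot: [-3.136, -0.001, 1.572]
ft_force: [0.6, 0.8, -6.2]
opening: 0.334
```

```bash
python3 go.py 450 -107 205 90 0
```

```text
n 4 d [  -7.5 -153.3   -2.8] rv [-0.005 -0.001  0.001]
[-0.0383,-0.0019,0.0007,-0.001,-0,0,0],
[-0.0383,-0.0019,0.0007,-0.001,-0,0,0],
[-0.0383,-0.0019,0.0007,-0.001,-0,0,0],
[-0.0383,-0.0019,0.0007,-0.001,-0,0,0],
```

Emit:
{"method": "play_rows", "body": {"moves": [[-0.028,-0.001,0,-0.002,0,0,0],[-0.033,-0.002,0,-0.002,0,0,0],[-0.033,-0.002,0,0,0,0,0],[-0.028,-0.002,0,0,0,0,0],[-0.005,0,0.012,0,0,0,0],[0,0,0.015,0,0,0,0],[0,0,0.005,0,0,0,0],[0,0,0,0,0,0,0]]}}

```text
t: 54.2
eef_pos: [448.8, -84.9, 175.9]
tcp_rot: [-3.14, -0.001, 1.573]
ft_force: [-0.7, 0.5, -4.9]
opening: 0.336
```

```bash
python3 go.py 450 -88 147 90 0
```

```text
n 1 d [  1.2  -3.1 -28.9] rv [-0.002 -0.001  0.002]
[-0.0031,0.0013,0.0289,-0.002,-0.001,0.002,0],
```

Emit:
{"method": "play_rows", "body": {"moves": [[-0.001,0.001,0.012,-0.001,-0.001,0.001,0],[0,0,0.007,0,0,0,0],[0,0,0.005,0,0,0,0],[0,0,0.002,0,0,0,0],[0,0,0,0,0,0,0]]}}

```text
t: 54.7
eef_pos: [450.3, -84.9, 150.3]
tcp_rot: [3.141, -0.0, 1.574]
ft_force: [-0.1, 0.1, -5.6]
opening: 0.335
```

```bash
python3 go.py 450 -88 147 90 0
```

```text
n 1 d [-0.3 -3.1 -3.3] rv [ 0.    -0.     0.003]
[-0.0031,-0.0003,0.0033,0,-0,0.003,0],
```

Emit:
{"method": "play_rows", "body": {"moves": [[0,0,0.003,0,0,0,0],[0,0,0.0015,0,0,0,0],[0,0,0,0,0,0,60],[0,0,0,0,0,0,60],[0,0,0,0,0,0,60],[0,0,-0.02,0,0,0,60],[0,0,-0.04,0,0,0,60],[0,0,-0.03,0,0,0,50]]}}

```text
t: 55.5
eef_pos: [450.5, -84.3, 240.5]
tcp_rot: [3.141, -0.001, 1.575]
ft_force: [0.0, -1.0, -0.7]
opening: 0.556
```

```bash
python3 go.py 458 49 240 90 50;python3 - <<'E'
from h import *
cam("scene","s31.png",(150,130,310,270),4.5)
E
```

```text
n 4 d [  7.5 133.3  -0.5] rv [ 0.001 -0.001  0.004]
[0.0333,0.002,0.0002,0,-0,0.001,50],
[0.0333,0.002,0.0002,0,-0,0.001,50],
[0.0333,0.0019,0.0002,0,-0,0.001,50],
[0.0333,0.0019,0.0001,0,-0,0.001,50],
```

View pics/s31.png

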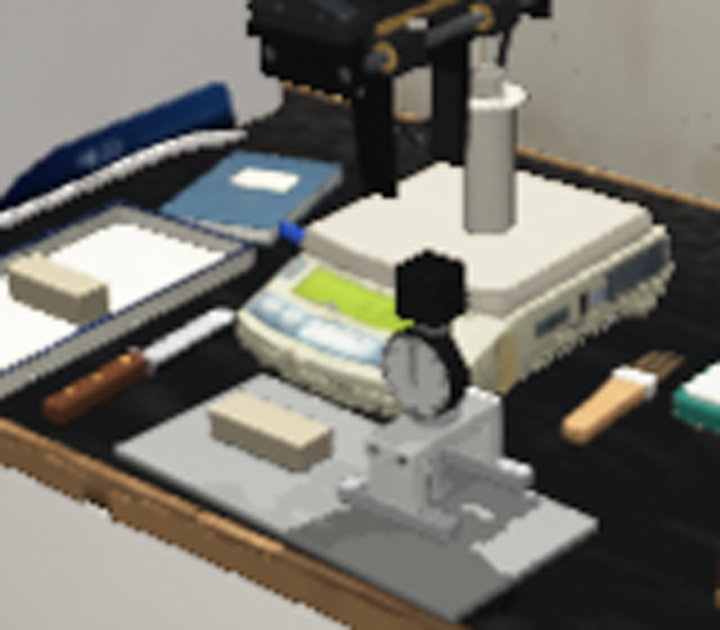

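Emit:
{"method": "play_rows", "body": {"moves": [[0.03,0.001,0,0,0,0,50],[0.036,0.001,0,0,0,0.001,50],[0.036,0.001,0,0,0,0.001,50],[0.03,0.001,0.02,0,0,0.001,50],[0,0,0.04,0,0,0,50],[0,0,0.04,0,0,0,50],[0,0,0.03,0,0,0,50],[0,0,0,0,0,0,50]]}}

```text
t: 56.35
eef_pos: [461.1, 51.7, 114.1]
tcp_rot: [3.12, 0.003, 1.57]
ft_force: [0.5, -0.2, 0.2]
opening: 0.501
```

```bash
python3 go.py 458 49 27 90 50
```

```text
n 3 d [ -3.1  -2.7 -87.1] rv [ 0.022  0.003 -0.   ]
[-0.0008,-0.0017,0.029,0.007,0.001,-0,50],
[-0.0008,-0.0015,0.029,0.007,0.001,-0,50],
[-0.0009,-0.0013,0.029,0.007,0.001,-0,50],
```

Emit:
{"method": "play_rows", "body": {"moves": [[-0.001,-0.002,0.029,0.007,0.001,0,50],[-0.001,-0.002,0.025,0.007,0.001,0,50],[0,-0.001,0.018,0.007,0.001,0,50],[0,0,0.006,0,0,0,50],[0,0,0.002,0,0,0,50],[0,0,0,0,0,0,50]]}}

```text
t: 56.95
eef_pos: [461.7, 48.9, 37.5]
tcp_rot: [3.133, 0.0, 1.57]
ft_force: [1.0, -0.1, 0.2]
opening: 0.503
```

```bash
python3 go.py 458 49 27 90 50
```

```text
n 1 d [ -3.7   0.1 -10.5] rv [ 0.008  0.    -0.001]
[0.0001,-0.0038,0.0105,0.008,0,-0.001,50],
```

Emit:
{"method": "play_rows", "body": {"moves": [[0,-0.003,0.008,0.007,0,0,50],[0,0,0.003,0,0,0,50],[0,0,0,0,0,0,50],[0,0,0,0,0,0,0],[0,0,0,0,0,0,0],[0,0,0,0,0,0,0],[0,0,0,0,0,0,0],[0,0,0,0,0,0,0]]}}

```text
t: 57.75
eef_pos: [459.8, 49.0, 28.3]
tcp_rot: [3.136, 0.0, 1.57]
ft_force: [0.2, 0.5, -2.5]
opening: 0.314
```

Emit:
{"method": "play_rows", "body": {"moves": [[0,0,-0.02,0,0,0,0],[0,0,-0.045,0,0,0,0],[0,0,-0.045,0,0,0,0],[0,0,-0.045,0,0,0,0],[0,0,-0.045,0,0,0,0]]}}

```text
t: 58.25
eef_pos: [456.5, 48.9, 230.1]
tcp_rot: [-3.134, -0.0, 1.57]
ft_force: [0.0, -0.4, -1.8]
opening: 0.31
```

```bash
python3 go.py 486.5 -386 240 151.6 0 15
```

```text
n 15 d [  30.  -434.9    9.9] rv [-0.007 -0.004 -1.076]
[-0.029,0.002,-0.0007,-0,-0,-0.072,0],
[-0.0291,-0.0001,-0.0007,-0,-0,-0.072,0],
[-0.029,-0.0021,-0.0007,-0,-0,-0.072,0],
[-0.0288,-0.0042,-0.0007,-0,-0,-0.072,0],
[-0.0284,-0.0063,-0.0007,-0,-0,-0.072,0],
[-0.0279,-0.0083,-0.0007,-0,-0,-0.072,0],
[-0.0272,-0.0103,-0.0006,-0,-0,-0.072,0],
[-0.0264,-0.0122,-0.0006,-0,-0,-0.072,0],
[-0.0254,-0.014,-0.0006,-0,-0,-0.072,0],
[-0.0244,-0.0158,-0.0006,-0,-0,-0.072,0],
[-0.0232,-0.0175,-0.0006,-0,-0,-0.072,0],
[-0.0219,-0.0191,-0.0006,-0,-0,-0.072,0],
[-0.0204,-0.0207,-0.0006,-0,-0,-0.072,0],
[-0.0189,-0.0221,-0.0007,-0,-0,-0.072,0],
[-0.0173,-0.0234,-0.0007,-0,-0,-0.072,0],
```

Emit:
{"method": "play_rows", "body": {"moves": [[-0.029,0.002,-0.003,0,0,-0.072,0],[-0.029,0,-0.002,0,0,-0.072,0],[-0.029,-0.002,0,0,0,-0.072,0],[-0.029,-0.004,0,0,0,-0.072,0],[-0.0285,-0.0065,0,0,0,-0.072,0],[-0.028,-0.0085,0,0,0,-0.072,0],[-0.027,-0.0105,0,0,0,-0.072,0],[-0.0265,-0.012,0,0,0,-0.072,0]]}}

```text
t: 59.05
eef_pos: [475.9, -188.9, 243.3]
tcp_rot: [3.138, 0.004, 2.173]
ft_force: [-0.7, 0.4, -1.2]
opening: 0.312
```

Emit:
{"method": "play_rows", "body": {"moves": [[-0.0255,-0.014,0,0,0,-0.072,0],[-0.0245,-0.016,0,0,0,-0.072,0],[-0.023,-0.0175,0,0,0,-0.072,0],[-0.022,-0.019,0,0,0,-0.072,0],[-0.0205,-0.0205,0,0,0,-0.072,0],[-0.018,-0.021,0,0,0,-0.07,0],[-0.012,-0.015,0,0,0,-0.05,0],[0,0,0,0,0,0,0]]}}

```text
t: 59.85
eef_pos: [495.6, -390.5, 241.3]
tcp_rot: [3.139, 0.002, 2.672]
ft_force: [-0.4, 0.2, -1.7]
opening: 0.315
```

```bash
python3 go.py 486.5 -386 100 151.6 0
```

```text
n 4 d [  -9.1    4.5 -141.3] rv [0.002 0.002 0.026]
[0.0026,-0.0001,0.0353,0.001,0,0.007,0],
[0.0026,-0.0001,0.0353,0.001,0,0.007,0],
[0.0026,-0.0001,0.0353,0.001,0,0.007,0],
[0.0026,-0.0001,0.0353,0.001,0,0.007,0],
```

Emit:
{"method": "play_rows", "body": {"moves": [[0.005,0,0.02,0.001,0,0.01,0],[0.003,0,0.035,0.001,0,0.008,0],[0.002,0,0.035,0,0,0.006,0],[0.001,0,0.035,0,0,0.003,0],[0,0,0.01,0,0,0,0],[0,0,0,0,0,0,0],[0,0,0,0,0,0,0]]}}

```text
t: 60.55
eef_pos: [485.8, -381.4, 104.4]
tcp_rot: [3.141, 0.003, 2.637]
ft_force: [-0.2, -1.0, -1.1]
opening: 0.315
```

```bash
python3 go.py 486.5 -386 28 151.6 0
python3 - <<'E'
from h import *
cam("scene","s33.png",(240,160,420,320),4)
E
```

```text
n 2 d [  0.7  -4.6 -76.4] rv [ 0.001  0.003 -0.009]
[-0.0013,-0.0019,0.0382,0,0.001,-0.004,0],
[-0.0014,-0.0018,0.0382,0,0.001,-0.004,0],
```

View pics/s33.png

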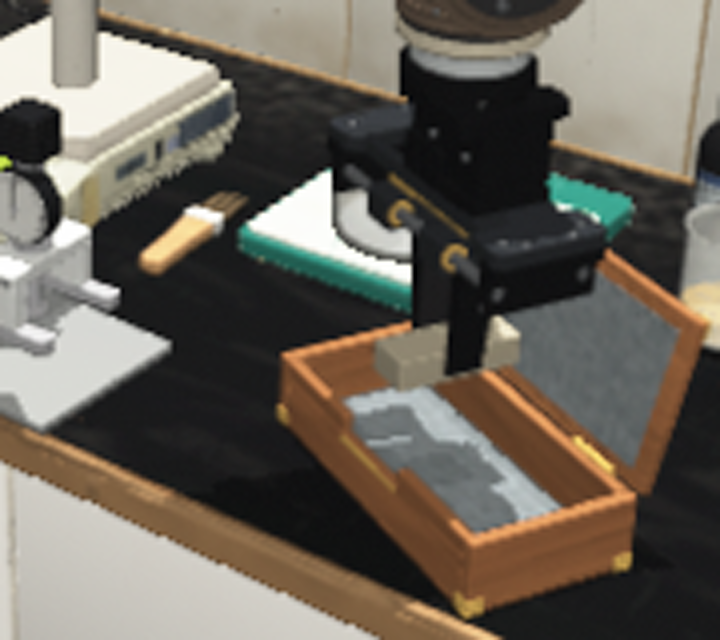

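Emit:
{"method": "play_rows", "body": {"moves": [[-0.003,-0.002,0.01,0,0.002,-0.005,0],[-0.001,-0.001,0.012,0,0.001,-0.003,0],[0,0,0.01,0,0,0,0],[0,0,0,0,0,0,0]]}}

```text
t: 61.0
eef_pos: [489.5, -387.6, 73.5]
tcp_rot: [-3.141, 0.006, 2.646]
ft_force: [0.0, 1.0, -1.5]
opening: 0.312
```

```bash
python3 go.py 486.5 -386 28 151.6 0
```

```text
n 2 d [ -3.    1.6 -45.5] rv [-0.001  0.006  0.   ]
[0.0018,0,0.0228,-0.001,0.003,0,0],
[0.0018,0,0.0228,-0.001,0.003,0,0],
```

Emit:
{"method": "play_rows", "body": {"moves": [[0.003,0,0.008,-0.001,0.005,0,0],[0.001,0,0.01,0,0.001,0,0],[0,0,0.008,0,0,0,0],[0,0,0,0,0,0,0]]}}

```text
t: 61.4
eef_pos: [485.4, -385.5, 44.8]
tcp_rot: [3.141, -0.002, 2.646]
ft_force: [0.3, 0.6, -0.1]
opening: 0.313
```

```bash
python3 go.py 486.5 -386 28 151.6 0
```

```text
n 1 d [  1.1  -0.5 -16.8] rv [ 0.    -0.002 -0.   ]
[-0.0012,0,0.0168,0,-0.002,-0,0],
```

Emit:
{"method": "play_rows", "body": {"moves": [[-0.001,0,0.008,0,-0.002,0,0],[0,0,0.005,0,0,0,0],[0,0,0.003,0,0,0,0],[0,0,0.001,0,0,0,0],[0,0,0,0,0,0,0]]}}

```text
t: 61.9
eef_pos: [486.8, -386.4, 28.5]
tcp_rot: [-3.141, 0.002, 2.646]
ft_force: [0.6, -0.1, -0.6]
opening: 0.311
```

```bash
python3 go.py 486.5 -386 28 151.6 0
```

```text
n 1 d [-0.3  0.4 -0.5] rv [-0.     0.002  0.   ]
[0.0004,0.0002,0.0004,-0,0.002,0,0],
```

Emit:
{"method": "play_rows", "body": {"moves": [[0,0,0.0005,0,0,0,50],[0,0,0,0,0,0,50],[0,0,0,0,0,0,50],[0,0,-0.01,0,0,0,50],[0,0,-0.03,0,0,0,50],[0,0,-0.045,0,0,0,0],[0,0,-0.045,0,0,0,0],[0,0,-0.045,0,0,0,0]]}}

```text
t: 62.7
eef_pos: [484.9, -384.7, 204.6]
tcp_rot: [3.139, -0.008, 2.646]
ft_force: [0.4, -0.4, -0.1]
opening: 0.305
```

Emit:
{"method": "play_rows", "body": {"moves": [[0,0,-0.045,0,0,0,0],[0,0,-0.03,0,0,0,0],[0,0,0,0,0,0,0]]}}

```text
t: 63.0
eef_pos: [485.7, -385.4, 292.0]
tcp_rot: [-3.141, 0.003, 2.646]
ft_force: [-0.9, -0.3, -0.9]
opening: 0.05
```

Run:
```python
from h import *
cam("scene","s34.png",(240,100,420,320),3.5)
cam("wrist","w34.png");cam("top","t34.png",(270,100,430,270),4.5)
```

```text
(no output)
```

View pics/s34.png

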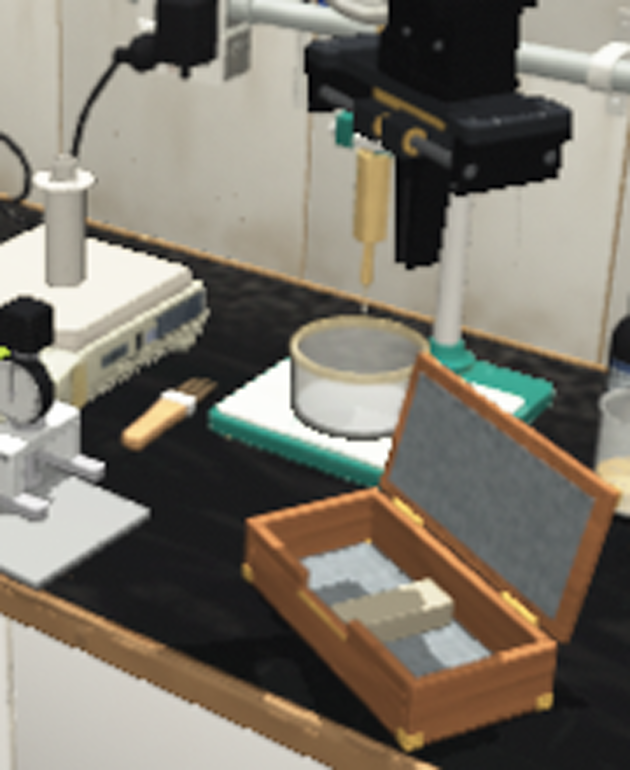

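View pics/t34.png

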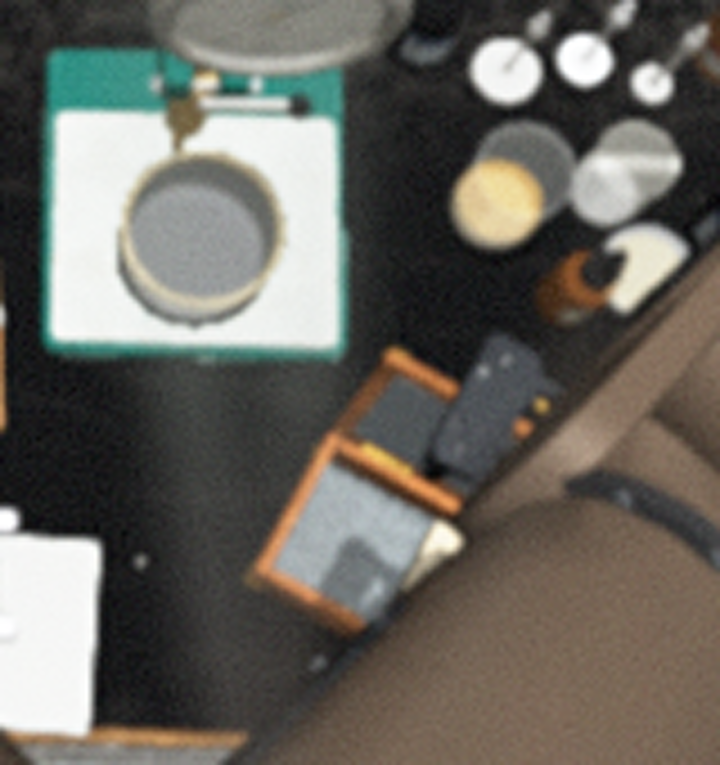

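View pics/w34.png

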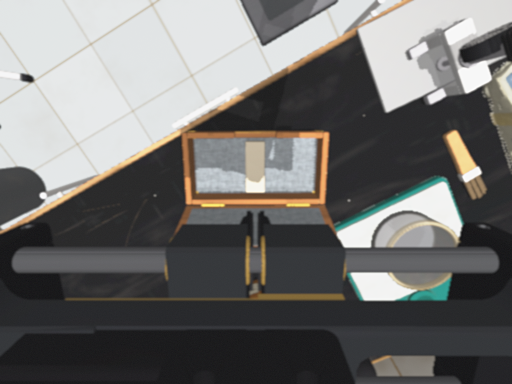

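```bash
python3 - <<'E'
from h import *
c=cam("top");s=cam("scene")
o1,d1=ray(c,332,97);o2,d2=ray(s,348,82)
t=np.linalg.lstsq(np.array([d1,-d2]).T,o2-o1,rcond=None)[0];print(o1+d1*t[0],o2+d2*t[1])
o1,d1=ray(c,310,131);o2,d2=ray(s,345,185)
t=np.linalg.lstsq(np.array([d1,-d2]).T,o2-o1,rcond=None)[0];print(o1+d1*t[0],o2+d2*t[1])
E
python3 go.py 598 -446 260 151.6 0
```

```text
[ 722.06891342 -220.51196023  410.93701383] [ 720.28344696 -217.91277185  409.56418472]
[ 763.9825805  -211.38098023  104.09505428] [ 760.96932741 -207.40743754  102.39659562]
n 4 d [113.3 -61.5 -25.2] rv [ 0.002 -0.007 -0.   ]
[-0.0323,-0.0001,0.0061,0.001,-0.002,-0,0],
[-0.0323,-0.0001,0.0062,0.001,-0.002,-0,0],
[-0.0323,-0.0001,0.0062,0.001,-0.002,-0,0],
[-0.0322,-0.0001,0.0063,0.001,-0.002,-0,0],
```

Emit:
{"method": "play_rows", "body": {"moves": [[-0.03,0,0,0.001,-0.002,0,0],[-0.032,0,0,0.001,-0.002,0,0],[-0.032,0,0,0,-0.002,0,0],[-0.032,0,0,0,0,0,0],[0,0,0,0,0,0,0],[0,0,0,0,0,0,0]]}}

```text
t: 63.85
eef_pos: [597.6, -445.2, 273.8]
tcp_rot: [3.138, -0.016, 2.645]
ft_force: [-0.6, -0.8, 0.6]
opening: 0.008
```

```bash
python3 - <<'E'
from h import *
cam("scene","s35.png",(240,100,420,320),3.5)
p=state()["eef_pos"][:2]-np.array([486.5,-386]);print(p@[.8796,-.4756],p@[.4756,.8796])
E
python3 go.py 592 -443 140 151.6 0
```

```text
125.63165534848557 0.7489757220708952
n 4 d [  -5.4    2.1 -133.7] rv [ 0.004 -0.016 -0.001]
[0.0009,-0.0003,0.0334,0.001,-0.004,-0,0],
[0.001,-0.0003,0.0334,0.001,-0.004,-0,0],
[0.0012,-0.0002,0.0334,0.001,-0.004,-0,0],
[0.0013,-0.0002,0.0334,0.001,-0.004,-0,0],
```

View pics/s35.png

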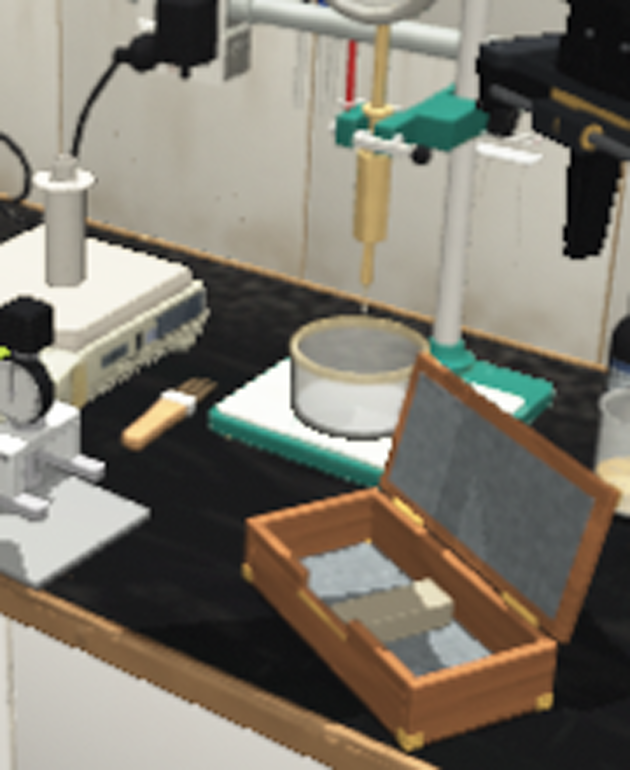

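Emit:
{"method": "play_rows", "body": {"moves": [[0,0,0.033,0.001,-0.004,0,0],[0,0,0.033,0.001,-0.004,0,0],[0,0,0.033,0.001,-0.004,0,0],[0,0,0.025,0.001,-0.004,0,0],[0,0,0,0,0,0,0],[0,0,0,0,0,0,0]]}}

```text
t: 64.5
eef_pos: [592.2, -442.4, 147.6]
tcp_rot: [-3.141, -0.0, 2.644]
ft_force: [-0.5, -0.5, 0.5]
opening: 0.005
```

Emit:
{"method": "play_rows", "body": {"moves": [[0.006,0,0,0,0,0,0],[0.008,0,0,0,0,0,0],[0.008,0,0,0,0,0,0],[0.008,0,0,0,0,0,0],[0.008,0,0,0,0,0,0]]}}

```text
t: 65.0
eef_pos: [557.5, -424.1, 153.7]
tcp_rot: [-3.139, 0.009, 2.644]
ft_force: [2.2, 0.0, 0.8]
opening: 0.007
```

```bash
cat > cs.py <<'E'
from h import *
import sys
cam("scene",sys.argv[1],(240,120,420,320),3.5)
s=state();p=s["eef_pos"][:2]-np.array([486.5,-386]);print("case x,y",(p@[.8796,-.4756]).round(1),(p@[.4756,.8796]).round(1),s["eef_pos"][2].round(1),s["ft_force"].round(1),s["tcp_rot"])
E
python3 cs.py s36.png
```

```text
case x,y 79.5 0.3 153.8 [ 0.5 -1.   0.9] [-3.13954501  0.00756046  2.64380799]
```

View pics/s36.png

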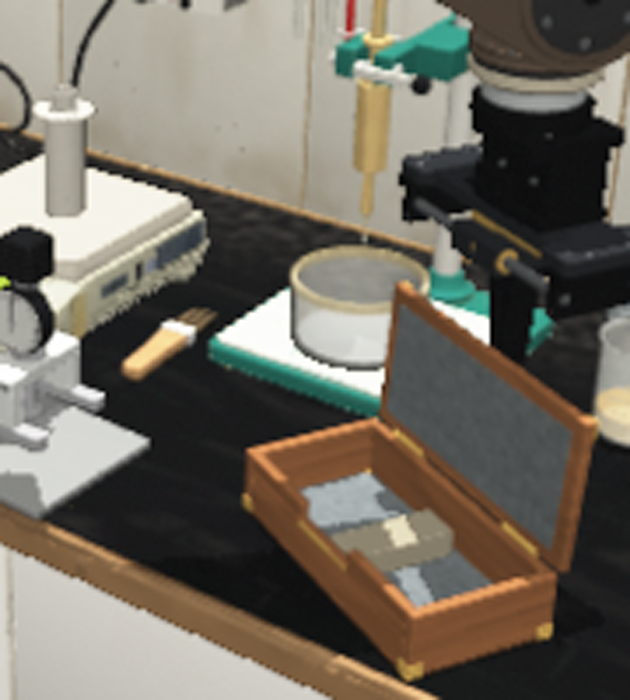

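Emit:
{"method": "play_rows", "body": {"moves": [[0.006,0,0.006,0,0.006,0,0],[0.007,0,0.006,0,0,0,0],[0.007,0,0.004,0,0,0,0],[0.007,0,0.003,0,0,0,0],[0.007,0,0.003,0,0,0,0],[0,0,0,0,0,0,0]]}}

```text
t: 65.65
eef_pos: [523.7, -405.8, 129.6]
tcp_rot: [-3.14, 0.001, 2.644]
ft_force: [0.5, -0.4, 1.1]
opening: 0.004
```

```bash
python3 cs.py s37.png
```

```text
case x,y 42.6 0.3 129.8 [ 0.6  0.5 -0.7] [-3.13949718e+00  1.19399140e-03  2.64368543e+00]
```

View pics/s37.png

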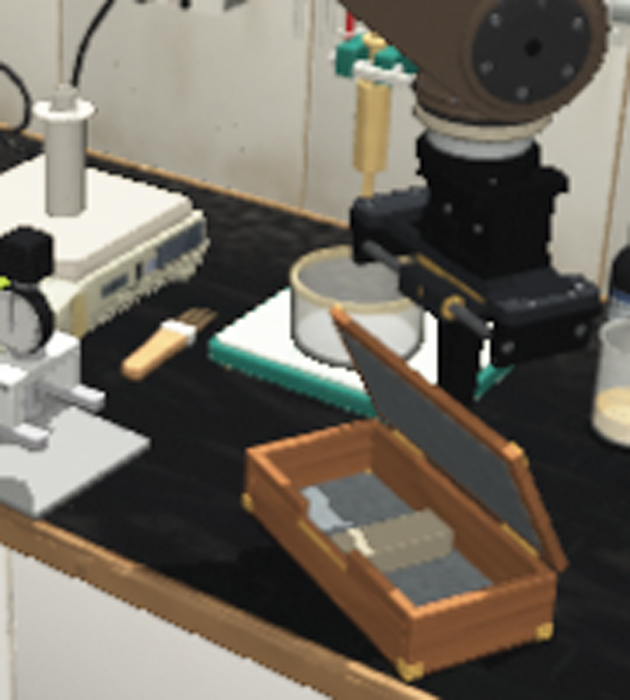

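Emit:
{"method": "play_rows", "body": {"moves": [[0.007,0,0.002,0,0,0,0],[0.007,0,0.003,0,0,0,0],[0.006,0,0.004,0,0,0,0],[0.005,0,0.005,0,0,0,0],[0.005,0,0.005,0,0,0,0],[0,0,0,0,0,0,0]]}}

```text
t: 66.3
eef_pos: [495.5, -390.4, 108.9]
tcp_rot: [-3.14, 0.001, 2.644]
ft_force: [0.4, 0.7, -1.0]
opening: 0.007
```

```bash
python3 cs.py s38.png
```

```text
case x,y 10.4 0.3 109.3 [ 0.2  0.3 -0.7] [-3.13943876e+00  1.52813182e-03  2.64373625e+00]
```

View pics/s38.png

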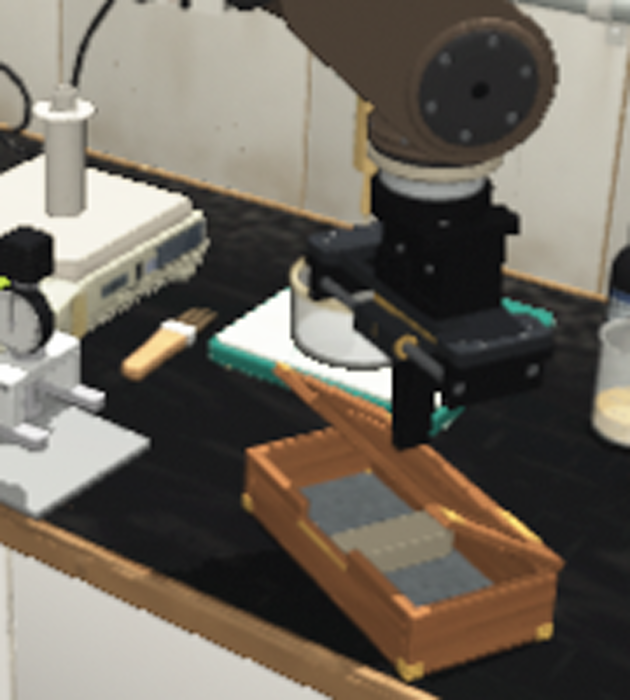

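Emit:
{"method": "play_rows", "body": {"moves": [[0.004,0,0.004,0,0,0,0],[0.004,0,0.005,0,0,0,0],[0.003,0,0.005,0,0,0,0],[0.002,0,0.004,0,0,0,0],[0.001,0,0.003,0,0,0,0],[0,0,0,0,0,0,0]]}}

```text
t: 66.95
eef_pos: [482.8, -383.7, 86.3]
tcp_rot: [-3.139, 0.002, 2.644]
ft_force: [0.3, -0.6, 0.3]
opening: 0.002
```

```bash
python3 cs.py s39.png
```

```text
case x,y -4.2 0.2 86.5 [ 0.  -0.6  0.3] [-3.13932852e+00  2.14776362e-03  2.64386064e+00]
```

View pics/s39.png

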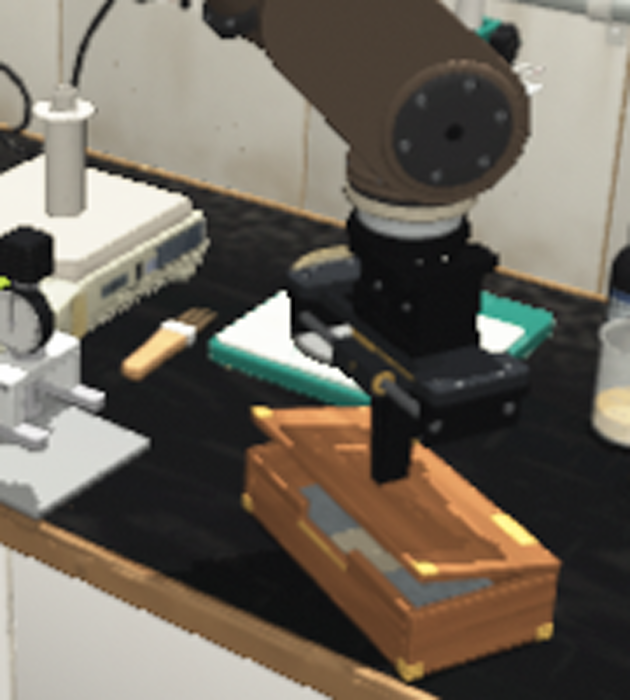

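Emit:
{"method": "play_rows", "body": {"moves": [[0.002,0,0.003,0,0,0,0],[0.002,0,0.003,0,0,0,0],[0.001,0,0.003,0,0,0,0],[0,0,0.002,0,0,0,0],[0,0,0.002,0,0,0,0],[0,0,0.001,0,0,0,0],[0,0,0,0,0,0,0]]}}

```text
t: 67.7
eef_pos: [478.2, -381.2, 71.5]
tcp_rot: [-3.139, 0.002, 2.644]
ft_force: [-0.6, -0.1, 1.1]
opening: 0.007
```

```bash
python3 cs.py s40.png
```

```text
case x,y -9.6 0.2 71.5 [-0.3  0.1 -0.1] [-3.13929513e+00  1.96209541e-03  2.64395588e+00]
```

View pics/s40.png

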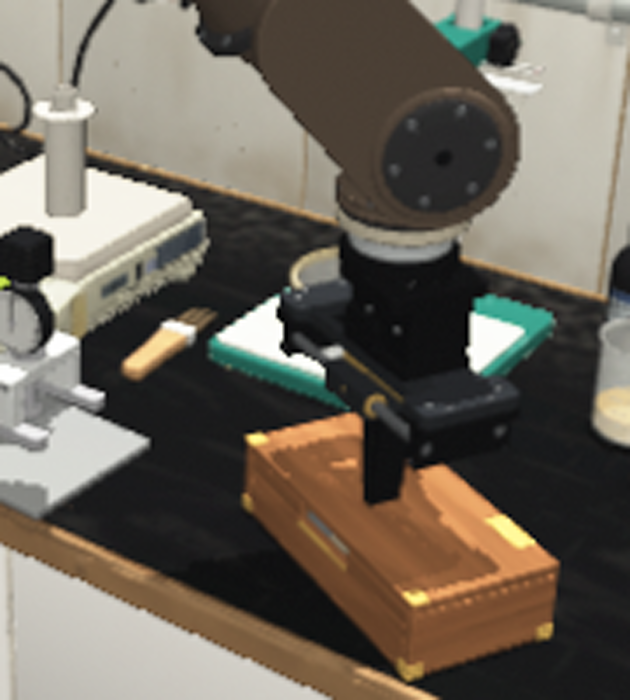

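Nearly shut; press gently until contact force shows.

Emit:
{"method": "play_rows", "body": {"moves": [[0,0,0.002,0,0,0,0],[0,0,0.002,0,0,0,0],[0,0,0.002,0,0,0,0],[0,0,0,0,0,0,0]]}}

```text
t: 68.15
eef_pos: [478.4, -381.4, 71.5]
tcp_rot: [-3.138, 0.005, 2.644]
ft_force: [0.5, 0.3, -0.2]
opening: 0.006
```

Emit:
{"method": "play_rows", "body": {"moves": [[0,0,0.004,0,0,0,0],[0,0,0.004,0,0,0,0]]}}

```text
t: 68.35
eef_pos: [478.8, -381.7, 70.0]
tcp_rot: [-3.137, 0.008, 2.645]
ft_force: [-17.3, 14.1, 64.2]
opening: 0.003
```

```bash
python3 cs.py s41.png
```

```text
case x,y -8.8 0.1 70.2 [-13.1  10.8  49.6] [-3.13680622  0.00856795  2.64489451]
```

Emit:
{"method": "play_rows", "body": {"moves": [[0,0,-0.01,0,0,0,0],[0,0,-0.03,0,0,0,0],[0,0,-0.045,0,0,0,0],[0,0,-0.045,0,0,0,0],[0,0,-0.045,0,0,0,0],[0,0,-0.03,0,0,0,0],[0,0,0,0,0,0,0]]}}

```text
t: 69.1
eef_pos: [477.7, -379.7, 283.1]
tcp_rot: [-3.137, 0.009, 2.645]
ft_force: [-0.2, 0.4, -0.2]
opening: 0.005
```

```bash
python3 cs.py s42.png;python3 - <<'E'
from h import *
cam("scene","s43.png",(100,110,310,270),3.8);cam("top","t43.png",(90,150,310,270),3.6)
E
```

```text
case x,y -11.3 1.4 281.1 [-0.1  0.3  0.1] [-3.13756384  0.00664266  2.64498216]
```

View pics/s42.png

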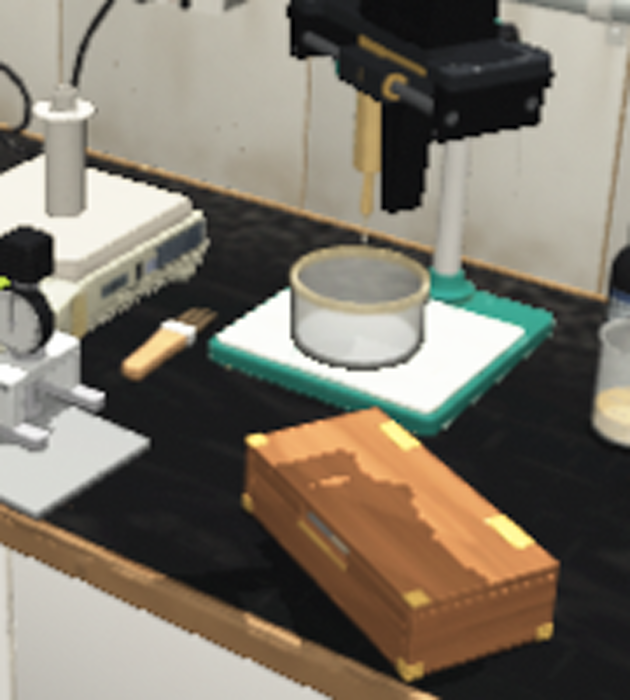

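View pics/s43.png

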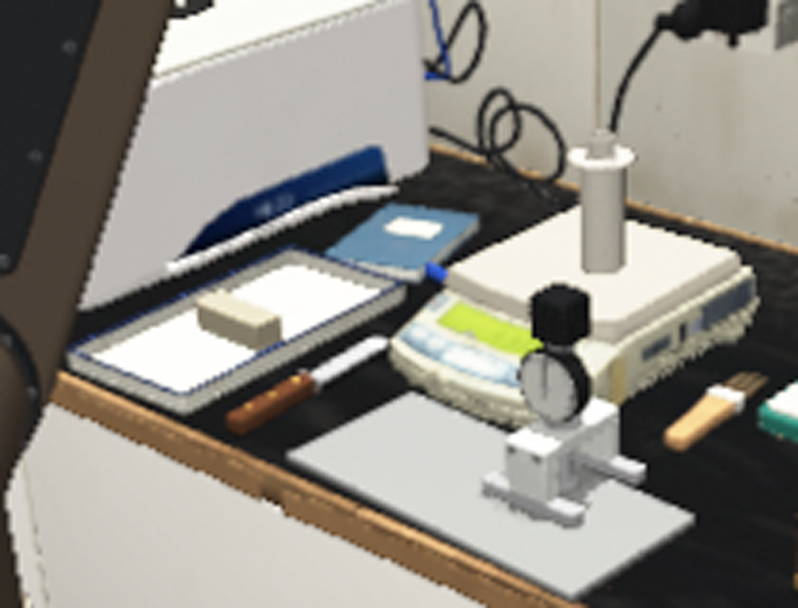

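View pics/t43.png

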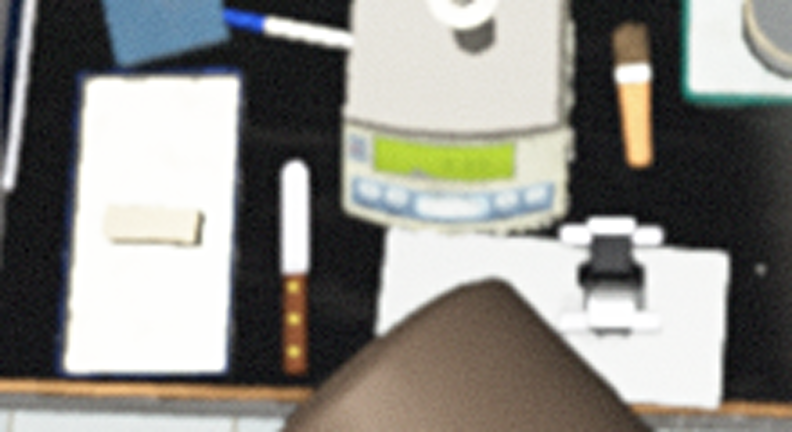

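Run:
```python
from h import *
c=cam("top","t44.png",(230,195,300,270),10)
g=lambda u,v,z:onz(c,90+u/3.6,150+v/3.6,z)[:2]
L=np.array([g(u,v,16) for u,v in [(562,235),(662,236),(660,322),(560,322)]]);print(L.round(1),L.mean(0))
```

```text
[[ 520.4  -28.2]
 [ 522.1 -112.9]
 [ 449.3 -112.8]
 [ 446.8  -29.2]] [484.66607398 -70.75255788]
```

View pics/t44.png

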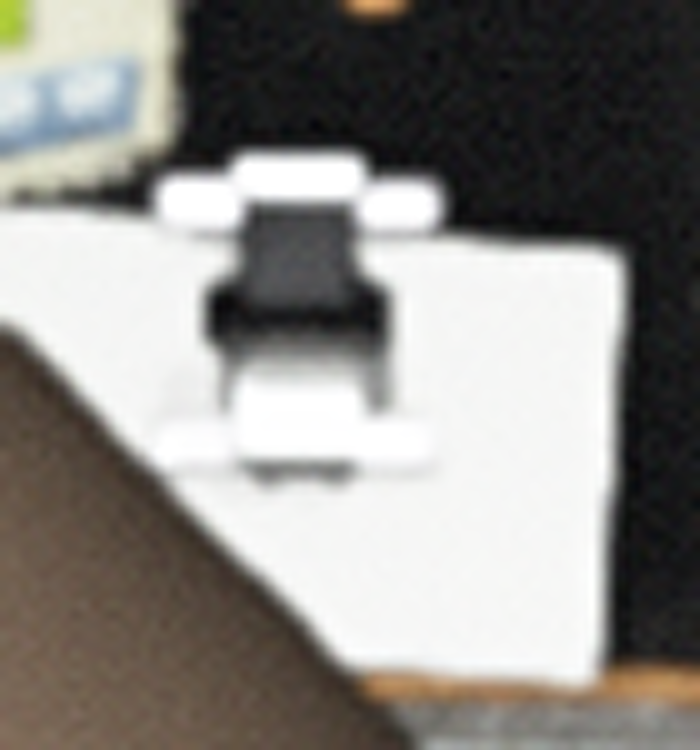

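```bash
python3 go.py 484.5 -71 240 90 60 12
```

```text
n 12 d [  8.  307.7 -37.5] rv [-0.002  0.002  1.074]
[0.0116,0.0229,0.0031,-0,0,0.09,60],
[0.0136,0.0217,0.0031,-0,0,0.09,60],
[0.0155,0.0204,0.0031,-0,0,0.09,60],
[0.0173,0.019,0.0031,-0,0,0.09,60],
[0.0189,0.0173,0.0031,-0,0,0.09,60],
[0.0204,0.0156,0.0031,-0,0,0.09,60],
[0.0217,0.0137,0.0031,-0,0,0.09,60],
[0.0228,0.0117,0.0031,-0,0,0.09,60],
[0.0238,0.0096,0.0031,-0,0,0.09,60],
[0.0245,0.0074,0.0031,-0,0,0.09,60],
[0.0251,0.0052,0.0031,-0,0,0.09,60],
[0.0255,0.003,0.0031,-0,0,0.09,60],
```

Emit:
{"method": "play_rows", "body": {"moves": [[0.0115,0.023,0.003,0,0,0.09,60],[0.0135,0.0215,0.003,0,0,0.09,60],[0.0155,0.0205,0.003,0,0,0.09,60],[0.0175,0.019,0.003,0,0,0.09,60],[0.019,0.0175,0.003,0,0,0.09,60],[0.0205,0.0155,0.003,0,0,0.09,60],[0.0215,0.0135,0.003,0,0,0.09,60],[0.023,0.0115,0.003,0,0,0.09,60]]}}

```text
t: 70.1
eef_pos: [480.7, -167.3, 239.1]
tcp_rot: [-3.127, -0.016, 1.893]
ft_force: [0.5, 0.2, -0.7]
opening: 0.583
```

Emit:
{"method": "play_rows", "body": {"moves": [[0.024,0.0095,0.003,0,0,0.09,60],[0.0245,0.0075,0.003,0,0,0.09,60],[0.022,0.005,0,0,0,0.085,60],[0.012,0.001,0,0,0,0.06,60],[0,0,0,0,0,0,60]]}}

```text
t: 70.6
eef_pos: [483.3, -74.5, 225.9]
tcp_rot: [-3.108, -0.015, 1.554]
ft_force: [-1.0, 0.1, -0.2]
opening: 0.601
```

```bash
python3 go.py 484.5 -71 200 90 60;python3 - <<'E'
from h import *
cam("wrist","w45.png",(180,120,340,240),5)
E
```

```text
n 1 d [  1.2   3.5 -25.9] rv [-0.033 -0.015 -0.017]
[0.0032,0.002,0.0259,-0.033,-0.015,-0.017,60],
```

View pics/w45.png

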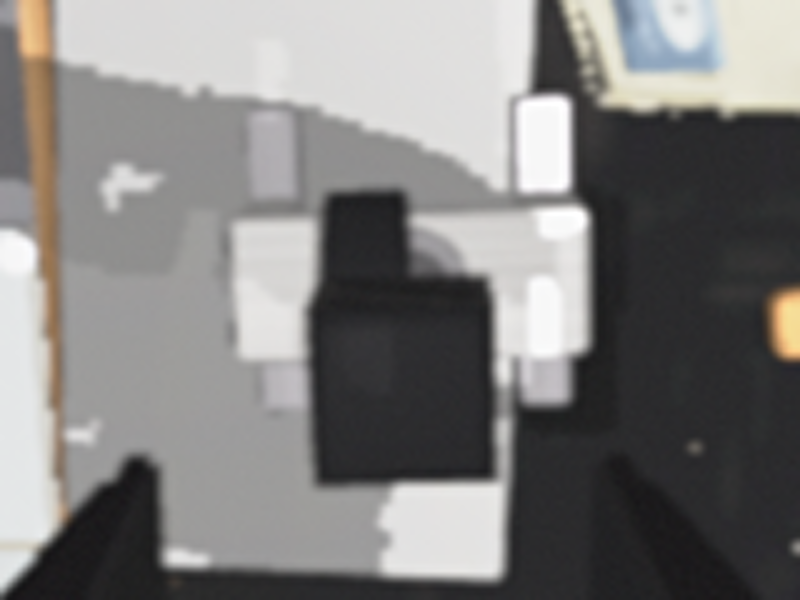

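```bash
python3 - <<'E'
from h import *
w=cam("wrist")
K=np.array([onz(w,180+u/5,120+v/5,163)[:2] for u,v in [(315,305),(490,303),(493,478),(318,484)]]);print(K.round(1).tolist(),K.mean(0),[np.linalg.norm(K[i]-K[i-1]).round(1) for i in range(4)])
E
python3 go.py 484 -71 180 90 60
```

```text
[[471.1, -54.2], [500.1, -54.1], [500.7, -84.5], [470.8, -85.5]] [485.68309981 -69.5883375 ] [np.float64(31.3), np.float64(29.0), np.float64(30.5), np.float64(29.9)]
n 2 d [  0.5   4.8 -46.2] rv [-0.032 -0.015 -0.015]
[0.0021,0.001,0.0231,-0.016,-0.007,-0.007,60],
[0.0022,0.0006,0.0231,-0.016,-0.007,-0.007,60],
```

Emit:
{"method": "play_rows", "body": {"moves": [[0.002,0.001,0.01,-0.016,-0.007,-0.007,60],[0.002,0.001,0.015,-0.012,-0.006,-0.006,60],[0,0,0.01,-0.004,-0.002,-0.002,60],[0,0,0,0,0,0,60]]}}

```text
t: 71.1
eef_pos: [484.9, -74.8, 188.7]
tcp_rot: [-3.141, 0.001, 1.576]
ft_force: [-0.4, 0.8, -0.1]
opening: 0.599
```

```bash
python3 go.py 485.5 -70 147 90 60
```

```text
n 1 d [  0.6   4.8 -41.7] rv [-0.001  0.001  0.005]
[0.0048,0.0007,0.0416,-0.001,0.001,0.005,60],
```

Emit:
{"method": "play_rows", "body": {"moves": [[0.003,0,0.018,-0.001,0.001,0.003,60],[0.001,0,0.014,0,0,0,60],[0,0,0.006,0,0,0,60],[0,0,0,0,0,0,60]]}}

```text
t: 71.5
eef_pos: [485.5, -73.6, 150.3]
tcp_rot: [3.141, -0.0, 1.573]
ft_force: [0.4, -0.2, -0.1]
opening: 0.6
```

```bash
python3 go.py 485.5 -70 147 90 60
```

```text
n 1 d [-0.   3.6 -3.3] rv [ 0.    -0.     0.002]
[0.0036,-0,0.0033,0,-0,0.002,60],
```

Emit:
{"method": "play_rows", "body": {"moves": [[0.003,0,0.003,0,0,0,60],[0,0,0,0,0,0,0],[0,0,0,0,0,0,0],[0,0,0,0,0,0,0],[0,0,0,0,0,0,0],[0,0,-0.01,0,0,0,0],[0,0,-0.015,0,0,0,0],[0,0,-0.005,0,0,0,0]]}}

```text
t: 72.3
eef_pos: [485.1, -70.7, 179.6]
tcp_rot: [-3.14, -0.0, 1.574]
ft_force: [0.2, 0.2, -6.1]
opening: 0.334
```

```bash
python3 go.py 452 -55 170 90 0 4;python3 - <<'E'
from h import *
cam("scene","s46.png",(180,130,310,270),5)
E
```

```text
n 4 d [-33.1  15.7  -9.6] rv [-0.001 -0.     0.003]
[0.004,-0.0083,0.0024,-0,-0,0.001,0],
[0.004,-0.0083,0.0024,-0,-0,0.001,0],
[0.0039,-0.0083,0.0024,-0,-0,0.001,0],
[0.0039,-0.0083,0.0024,-0,-0,0.001,0],
```

View pics/s46.png

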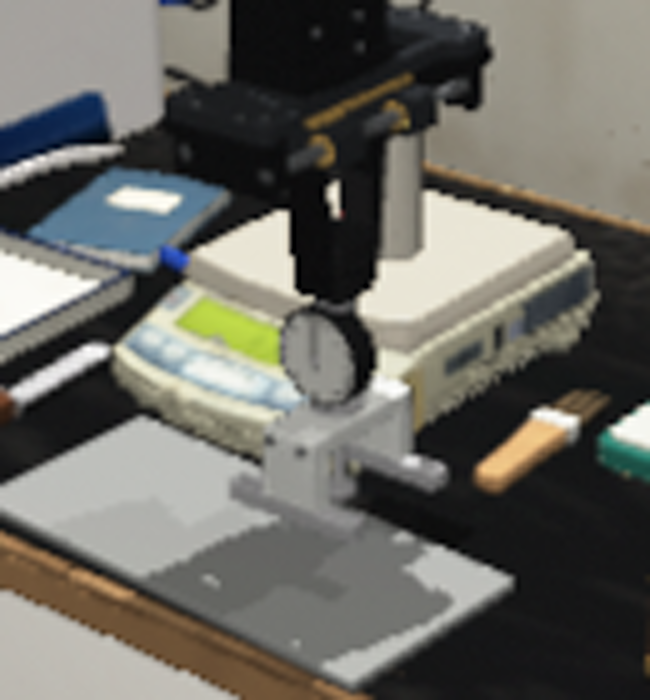

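Emit:
{"method": "play_rows", "body": {"moves": [[0.004,-0.008,0,0,0,0,0],[0.004,-0.008,0,0,0,0,0],[0.004,-0.008,0.003,0,0,0,0],[0.003,-0.006,0.004,0,0,0,0],[0,0,0.005,0,0,0,0],[0,0,0.003,0,0,0,0],[0,0,0,0,0,0,0]]}}

```text
t: 73.05
eef_pos: [450.6, -53.8, 162.0]
tcp_rot: [-3.138, -0.001, 1.574]
ft_force: [0.8, 0.4, -5.8]
opening: 0.337
```

```bash
python3 go.py 452 -55 148 90 0
```

```text
n 1 d [  1.4  -1.2 -14. ] rv [-0.004 -0.001  0.003]
[-0.0012,0.0014,0.014,-0.004,-0.001,0.003,0],
```

Emit:
{"method": "play_rows", "body": {"moves": [[0,0,0.007,-0.003,-0.001,0.002,0],[0,0,0.004,0,0,0,0],[0,0,0.002,0,0,0,0],[0,0,0.001,0,0,0,0],[0,0,0,0,0,0,0]]}}

```text
t: 73.55
eef_pos: [451.3, -54.0, 148.9]
tcp_rot: [3.141, 0.0, 1.572]
ft_force: [0.2, 0.6, -5.6]
opening: 0.336
```

```bash
python3 go.py 452 -55 147 90 0
```

```text
n 1 d [ 0.7 -1.  -1.9] rv [0.    0.    0.002]
[-0.001,0.0007,0.0019,0,0,0.002,0],
```

Emit:
{"method": "play_rows", "body": {"moves": [[0,0,0.002,0,0,0,0],[0,0,0.0015,0,0,0,0],[0,0,0,0,0,0,60],[0,0,0,0,0,0,60],[0,0,0,0,0,0,60],[0,0,-0.02,0,0,0,60],[0,0,-0.04,0,0,0,60],[0,0,-0.04,0,0,0,60]]}}

```text
t: 74.35
eef_pos: [450.9, -54.1, 247.6]
tcp_rot: [-3.138, -0.001, 1.573]
ft_force: [-0.5, 1.0, -0.5]
opening: 0.599
```

Emit:
{"method": "play_rows", "body": {"moves": [[0,0,-0.04,0,0,0,60],[0,0,-0.03,0,0,0,60],[0,-0.03,0,0,0,0,60],[0,-0.02,0,0,0,0,60],[0,0,0,0,0,0,60],[0,0,0,0,0,0,60]]}}

```text
t: 74.95
eef_pos: [402.1, -54.9, 325.2]
tcp_rot: [3.135, 0.002, 1.572]
ft_force: [-0.5, 1.3, -0.2]
opening: 0.604
```

Run:
```python
from h import *
print(state()["eef_pos"])
cam("scene","s47.png",(100,130,420,320),2.4);cam("top","t47.png",(90,150,430,280),2.3);cam("scene","s47b.png",(190,170,290,260),7)
```

```text
[402.14911035 -54.85440553 325.22544404]
```

View pics/s47.png

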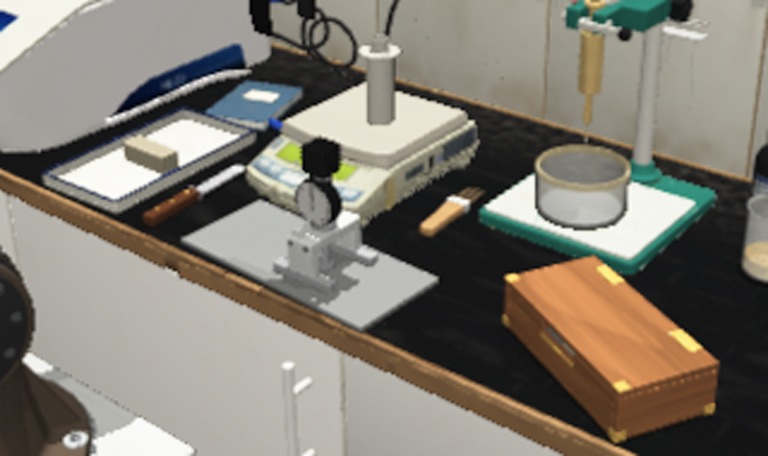

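View pics/t47.png

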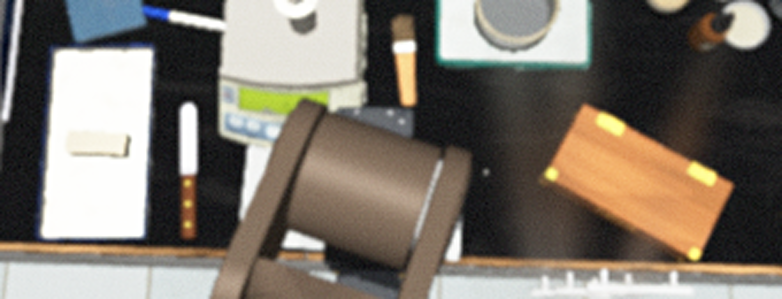

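View pics/s47b.png

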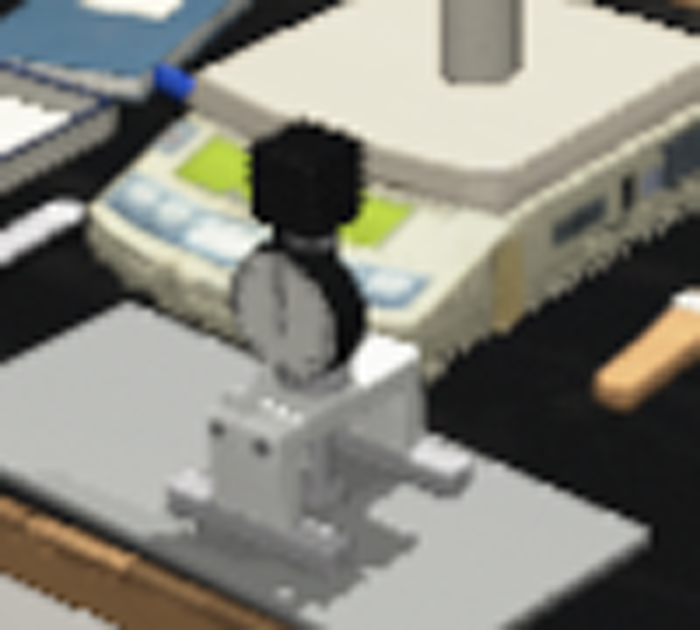

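Run:
```python
from h import *
s=state();print(s["qvel"].round(3),s["ft_force"].round(1),s["t"])
print(job_done())
```

```text
[-0.001  0.003  0.    -0.001  0.    -0.001] [ 0.1 -0.3  0.3] 75.1
the job is handed in; nothing more can be done
None
```

I did the whole job and handed it in at about t = 75 s; the hand-in gave no verdict.

**What was done**
- I levered the lid up with the spatula's blade in the front notch and pushed it open with the blade. The spatula is back beside the tray, about 13 cm from its centre.
- The case held two bars, left and right, and the middle place was empty.
- The gauge stood over the left bar with its needle at about 225°, which is 25 mm. That bar is full and lies in the sample tray.
- The gauge stood over the right bar with its needle straight down, which is 20 mm. That bar is short and lies back in the middle of the case.
- I closed the lid slowly with the closed fingers.

**Last checks from the images**
- The lid looks shut.
- The full bar is flat in the tray, and the spatula is flat beside it.
- The short bar was flat in the case before I closed the lid.
- The density cup and brush appear not to have moved.
- The arm was clear of everything and at rest.

**What went wrong or stayed uncertain**
- The gauge was knocked about 35 mm towards the back of the plate while I was working at the case. Its rear leg hung partly over the edge, so I picked it up and set it back near the middle, where it stands upright reading 0.
- The final press on the lid reached about 64 N at the wrist for a moment. The 40 N limit applies to the arm and gripper body; only the fingertips were touching the lid, but I could not confirm the press stayed within the rules.

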